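Set up a batch scan

ROBOT

A 6-joint arm with a two-finger parallel gripper is mounted at the origin on the work surface. World frame = base frame: x ahead of the robot, y to its left, z up, the work surface at z = 0. Lengths are in m, angles in rad, forces in N, time in s.
With the tool pointing down it reaches from about 0.35 to 0.975 m from the base axis. Payload 4.9 kg.
Tool frame: the origin (TCP) lies midway between the tips of the shut fingers; the grasp point (between the pads) lies 19 mm behind it (manip.pinch_z is the x of the grasp point in the tool frame, in m); x points along the fingers, y is the direction in which the jaws open and shut, and the axes are right-handed (so a half turn about x gives the same grasp; the last joint's range is limited). The gripper opens to 85 mm and grips with 20 to 120 N. Pads are 22 mm wide; open, the fingers measure 114 mm over their backs; the gripper's body (76 mm by 85 mm) begins 54 mm behind the grasp point. The pads swing forward as they close: fully open they stand 13 mm farther back than shut.
Start: joints at [1.228, 0.053, 1.613, -0, 1.476, -0.119], TCP at [0.139, 0.609, 0.231] pointing down, gripper open.
Joint ranges: [-3.01, 3.01], [-1.01, 2.22], [0.06, 2.58], [-1.02, 4.17], [0.09, 2.62], [-3.14, 3.14]. Speed limits (rad/s): [2.57, 2.57, 3.14, 3.14, 3.14, 3.14].

INTERFACE

Orientations are given as a unit quaternion [w, x, y, z].
In Python, from plant import sensors, cams, workorder, manip gives the robot as it stands.
- The arm moves only by the tool drive_tool, never from a script. Its argument "series" is a list of rows, each an object of numbers: "x", "y", "z": the shift along the tool's x, y, z in units of 25 mm (1.0 is 25 mm); "ax", "ay", "az": the turn, a rotation vector about the tool's x, y, z in units of 5 degrees (1.0 is 5 degrees). A call has 1 to 5 rows; each row is the pose to reach, as a shift and turn from the pose commanded when the call began, along the tool's axes at that moment; what a row does not reach only later rows make up. A row lasts 1/12 s, in which the tool goes at most 41.7 mm and 7.16 degrees, less where a joint would pass 70% of its speed; a pose out of reach is approached as far as the arm can. A call with a gripper value outside its range is refused whole. "hand" is the opening, from 0 (shut) to 1 (fully open), set as the call begins (left out, the last holds). The fingers move at their own pace and stop on an object; the grip force is fixed at half the most. Time passes only in rows, so rows that repeat a pose let the fingers close. It gives the time, the measured TCP pose, the force and the opening at its end, in the units of the state.
- sensors.state(): the state, without advancing time (a new reading comes with each control period).
- cams.grab_frame(name): name is "side" or "top"; returns a dict with "img" (480x640x3 uint8, blue, green, red), "camera_matrix" (3x3 intrinsics, pixels), "cam_to_world" (4x4, takes a point from camera to world coordinates). Camera axes: x right, y down, z forward; pixel columns grow to the right and rows downward; lengths in m; the calibration is good to about 2 mm. A picture is of the moment at which its call begins. There is no depth.
- workorder.job_done(): hands the job in, once; it reports no verdict.
The state is a dict: "time": time; "joint_pos": joint angles; "joint_vel": joint speeds; "joint_efforts": joint torques, N m; "tool_pos": TCP position; "tool_rot": TCP orientation; "contact_force": force on the tool from outside, world axes, zero at the start; "ft_torque": the same for the moment, N m; "gripper_width": opening from 0.0 (shut) to 1.0 (fully open).
Only numpy, scipy, OpenCV 4.12 (cv2) and the standard library are available. Lean on these libraries where they do the work, as an engineer would, in place of code of your own. Each camera call takes 0.05 s, during which the arm holds its last target.

TASK

Get the scanner's turntable ready for a batch: first lift the calibration plate out of its low stand and slide it edgewise fully down into the slot of the wooden rack; after that, draw the sprung white flag of the range gauge out until it is in line with the brass pointer, hold it there for about two seconds while the scanner takes its range, and ease it back home without letting it snap. Set every white shell, open side up, flat in a pocket of the grey nest, one to a pocket, and do not topple the plate or disturb the spray can, carton and brush.

Things in the scene. Friction and masses are not known exactly. Their poses are not given: they have to be found in the camera images.
- nest: grey tray with a black floor, 188 x 212 mm, fixed on a black turntable (radius 145 mm, 14 mm thick). Origin at the turntable's centre on the bench; x along the tray's 188 mm side, y along its 212 mm side. Six open rectangular pockets, two along x (pitch 90) by three along y (pitch 74), each 82 mm (x) by 48 mm (y) and 12 mm deep; tray top 32 mm above the bench.
- pocket0 (a point): centre of the floor of one nest pocket, 20 mm above the bench; axes as the nest
- pocket1 (a point): centre of the floor of one nest pocket, 20 mm above the bench; axes as the nest
- pocket2 (a point): centre of the floor of one nest pocket, 20 mm above the bench; axes as the nest
- pocket3 (a point): centre of the floor of one nest pocket, 20 mm above the bench; axes as the nest
- pocket4 (a point): centre of the floor of one nest pocket, 20 mm above the bench; axes as the nest
- pocket5 (a point): centre of the floor of one nest pocket, 20 mm above the bench; axes as the nest
- shell0: white moulded housing shell, open on top, 76 mm (x) by 42 mm (y) by 38 mm high, walls 3 mm, 60 g or so. Origin at the centre of its underside, z up out of the open side. Stands on the bench at the start; may be absent (None).
- shell1: white moulded housing shell, open on top, 76 mm (x) by 42 mm (y) by 38 mm high, walls 3 mm, 60 g or so. Origin at the centre of its underside, z up out of the open side. Stands on the bench at the start; may be absent (None).
- shell2: white moulded housing shell, open on top, 76 mm (x) by 42 mm (y) by 38 mm high, walls 3 mm, 60 g or so. Origin at the centre of its underside, z up out of the open side. Stands on the bench at the start; may be absent (None).
- shell3: white moulded housing shell, open on top, 76 mm (x) by 42 mm (y) by 38 mm high, walls 3 mm, 60 g or so. Origin at the centre of its underside, z up out of the open side. Stands on the bench at the start; may be absent (None).
- shell4: white moulded housing shell, open on top, 76 mm (x) by 42 mm (y) by 38 mm high, walls 3 mm, 60 g or so. Origin at the centre of its underside, z up out of the open side. Stands on the bench at the start; may be absent (None).
- shell5: white moulded housing shell, open on top, 76 mm (x) by 42 mm (y) by 38 mm high, walls 3 mm, 60 g or so. Origin at the centre of its underside, z up out of the open side. Stands on the bench at the start; may be absent (None).
- stand: low aluminium stand, 140 x 44 mm, 24 mm high, with a slot (along its x, 10 mm wide, floor 6 mm above the bench, open ends) in which the calibration plate stands at the start. Fixed. Origin: centre of its underside.
- rack: light wooden storage rack, 146 mm (x) x 60 mm (y), 45 mm high, with one slot along its x: 128 mm long, 11 mm wide, 30 mm deep. Fixed. Origin: centre of its underside.
- rack_slot (a point): centre of the floor of the rack's slot, 15 mm above the bench; x along the slot, z up
- plate: calibration plate: grey panel 120 mm wide (x), 8 mm thick (y), 100 mm high (z) with a dotted black field on both faces, 200 g or so. Origin: centre of its lower edge. Stands upright in the stand at the start. Either face may end up either way.
- range_gauge: range gauge, fixed: aluminium rail 235 x 76 mm, 8 mm thick, with a dark spring housing at its +x end (x from 50 to 130 mm, 48 mm high). Origin on the bench below the flag's home position; the flag is drawn towards -x of this frame.
- range_slide (a joint): how far the sprung flag is drawn out of the housing, m: 0 home, stop at 0.105. The spring pulls it home with about 2.5 N at home and 9 N at 0.08.
- flag_top (a point): centre of the top edge of the white flag on the sprung slide, 75 mm above the bench. The flag is a plate 12 mm thick (gauge x), 40 mm wide (y), from 11 to 75 mm high, clear of the housing's face by 44 mm at home; the slide's bar (12 mm wide, top at 21 mm) joins it to the housing. Axes as the gauge.
- mark_top (a point): tip of the brass pointer (3 mm thick, 50 mm high) that marks the length, beside the rail's middle line at gauge y = +30 mm. The flag is at the mark when the flag's middle and the pointer have the same gauge x. It stands 50 to 85 mm out from home, and stays put.
- spray: white spray can, 54 mm across, 140 mm high; not part of the job. Origin: centre of its underside.
- carton: cardboard carton 70 x 100 x 120 mm; not part of the job. Origin: centre of its underside.
- brush: brush 150 mm long, lying; not part of the job. Origin: centre of its underside.
Not all that is in view belongs to the job. Leave any orange look-alike of the plate alone.

How it is judged:
By the outcome, as a careful person would: the job done as asked, in the order asked, and still so for the second after the job is handed in, with the robot touching nothing.
Of shell0, shell1, shell2, shell3, shell4, shell5 only 4 to 6 are there at a start; the rules pass over those that are not, and their reading is None.
At some moment in a run one of shell0, shell1, shell2, shell3, shell4, shell5 may be knocked a few centimetres aside while the robot is not near it.
It also fails if it takes over 210 s, if anything falls off the work surface, if the arm or the gripper's body presses on something with over 40 N, if the wrist force passes 120 N, or if a joint passes its speed limit or range.

## Working session

There is one attempt and no reset: what is moved stays moved. The work goes in short steps, Python scripts to look and compute and a tool call to move; the robot and the scene stay as the last step left them, time stands still between calls to the robot, and variables do not carry over. Pictures are saved under pics/ and viewed, and the job is handed in when it is done.

Besides the shell and the picture viewer there is one more tool, called after ">>>" by a JSON object that holds its "name" and its "arguments", one argument or row to a line. drive_tool: Moves the arm, as the interface text tells. Its arguments: {"type":"object","properties":{"series":{"type":"array","items":{"type":"object","properties":{"x":{"type":"number"},"y":{"type":"number"},"z":{"type":"number"},"ax":{"type":"number"},"ay":{"type":"number"},"az":{"type":"number"}}}},"hand":{"type":"number"}},"required":["series"]}

```bash
ls; mkdir -p pics; python3 - <<'E'
from plant import sensors, cams, workorder, manip
import cv2,numpy as np
s=sensors.state()
print({k:(np.round(v,3).tolist()) for k,v in s.items()}, manip.pinch_z)
for n in("side","top"):
    f=cams.grab_frame(n);cv2.imwrite(f"pics/{n}0.png",f["img"]);print(n,np.round(f["camera_matrix"],1).tolist(),np.round(f["cam_to_world"],3).tolist())
E
```

```text
pics
{'time': 0.0, 'joint_pos': [1.228, 0.053, 1.614, -0.0, 1.476, -0.119], 'joint_vel': [-0.0, 0.001, -0.001, -0.002, -0.0, 0.0], 'joint_efforts': [-0.003, -39.368, -37.017, -0.0, 0.007, 0.0], 'tool_pos': [0.139, 0.609, 0.23], 'tool_rot': [0.703, 0.078, 0.703, -0.08], 'contact_force': [0.188, -0.145, 0.288], 'ft_torque': [0.023, 0.017, -0.008], 'gripper_width': 1.001} -0.0187
side [[492.3, 0.0, 315.1], [0.0, 492.3, 249.8], [0.0, 0.0, 1.0]] [[0.939, -0.229, 0.256, 0.207], [-0.343, -0.67, 0.658, -0.847], [0.021, -0.706, -0.708, 0.971], [0.0, 0.0, 0.0, 1.0]]
top [[561.1, 0.0, 324.8], [0.0, 561.1, 248.9], [0.0, 0.0, 1.0]] [[-0.008, -0.975, 0.222, 0.25], [-1.0, 0.008, -0.0, 0.007], [-0.002, -0.222, -0.975, 1.411], [0.0, 0.0, 0.0, 1.0]]
```

View pics/side0.png

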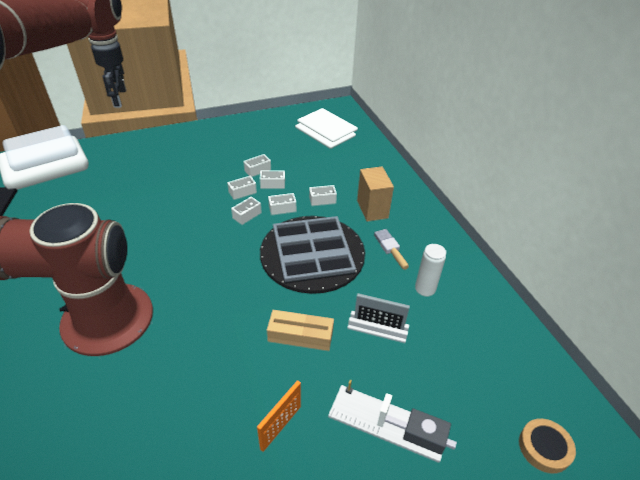

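View pics/top0.png

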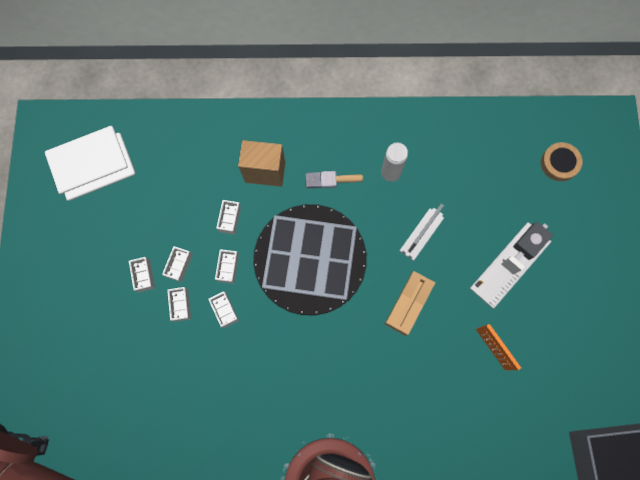

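```bash
cat > h.py <<'E'
import cv2,numpy as np
from scipy.spatial.transform import Rotation as Ro
def proj(f,P):
    T=f["cam_to_world"];c=(np.asarray(P)-T[:3,3])@T[:3,:3];u=c@f["camera_matrix"].T
    return u[...,:2]/u[...,2:]
def ray(f,uv):
    T=f["cam_to_world"];d=np.linalg.solve(f["camera_matrix"],np.array([uv[0],uv[1],1.0]));return T[:3,3],T[:3,:3]@d
def plane(f,uv,z):
    o,d=ray(f,uv);return o+d*(z-o[2])/d[2]
def tri(fs,uvs):
    A=np.zeros((3,3));b=np.zeros(3);R=[]
    for f,uv in zip(fs,uvs):
        o,d=ray(f,uv);d=d/np.linalg.norm(d);M=np.eye(3)-np.outer(d,d);A+=M;b+=M@o;R.append((o,M))
    p=np.linalg.solve(A,b);return p,[float(np.linalg.norm(M@(p-o))) for o,M in R]
def q2R(q):return Ro.from_quat([q[1],q[2],q[3],q[0]]).as_matrix()
def Rdown(yaw):
    # tool x down, tool y (jaw axis) along (cos yaw, sin yaw)
    x=np.array([0,0,-1.]);y=np.array([np.cos(yaw),np.sin(yaw),0]);return np.c_[x,y,np.cross(x,y)]
def go(pos,yaw):
    """units for drive_tool from present pose to pos with jaw axis at yaw (nearest half turn)"""
    from plant import sensors
    s=sensors.state();p=np.array(s["tool_pos"]);R=q2R(s["tool_rot"])
    best=None
    for k in (0,np.pi):
        rv=Ro.from_matrix(R.T@Rdown(yaw+k)).as_rotvec()
        if best is None or np.linalg.norm(rv)<np.linalg.norm(best):best=rv
    sh=R.T@(np.array(pos)-p)/0.025
    print("t",round(s["time"],2),"tcp",np.round(p,4),"jawyaw",round(float(np.arctan2(R[1,1],R[0,1])),3),"tilt",round(float(np.degrees(np.arccos(np.clip(-R[2,0],-1,1)))),2),"F",np.round(s["contact_force"],1),"w",round(s["gripper_width"],3),"j6",round(s["joint_pos"][5],2))
    print(" x y z",np.round(sh,2)," ax ay az",np.round(np.degrees(best)/5,2))
E
python3 - <<'E'
import cv2
t=cv2.imread("pics/top0.png");s=cv2.imread("pics/side0.png")
cv2.imwrite("pics/c1.png",cv2.resize(t[190:380,370:570],(800,760)[:2],interpolation=cv2.INTER_CUBIC)[:600] if 0 else cv2.resize(t[190:340,370:570],(800,600),interpolation=cv2.INTER_CUBIC))
cv2.imwrite("pics/c2.png",cv2.resize(t[190:340,110:310],(800,600),interpolation=cv2.INTER_CUBIC))
cv2.imwrite("pics/c3.png",cv2.resize(s[280:460,250:470],(792,594) if 0 else (733,600),interpolation=cv2.INTER_CUBIC))
E
```

```text
(no output)
```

View pics/c1.png

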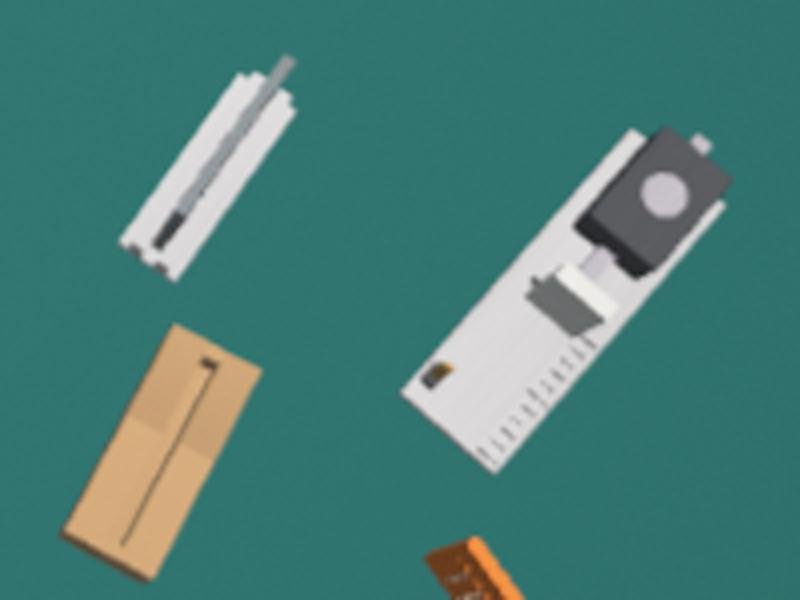

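View pics/c2.png

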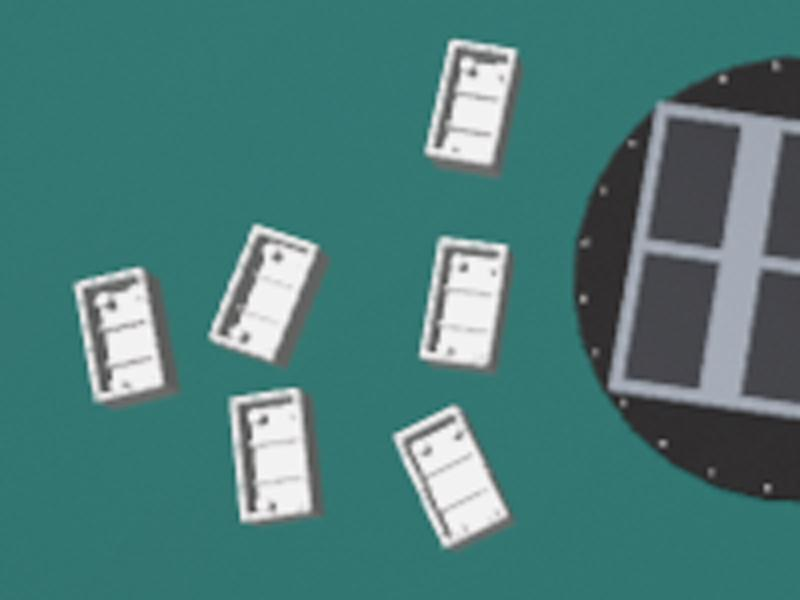

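View pics/c3.png

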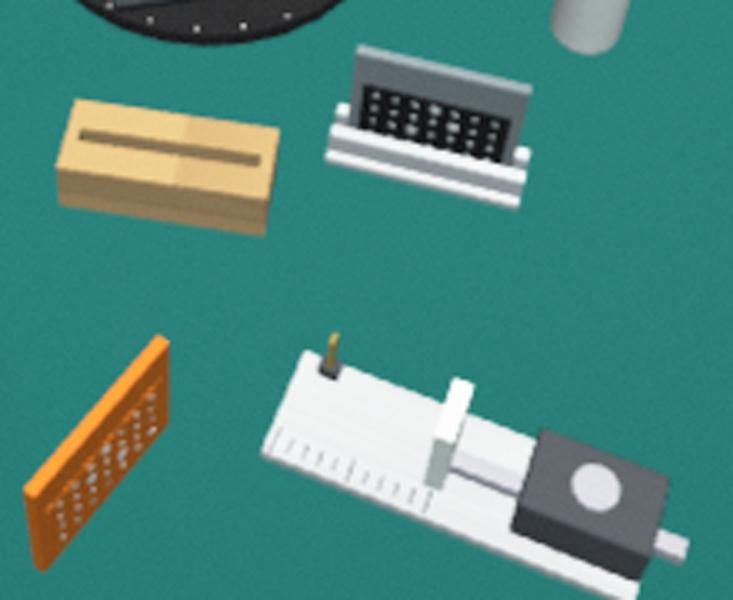

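```bash
python3 - <<'E'
import cv2,numpy as np
t=cv2.imread("pics/top0.png");s=cv2.imread("pics/side0.png")
def crop(im,x,y,w,h,n):
    k=min(800/w,600/h);c=cv2.resize(im[y:y+h,x:x+w],None,fx=k,fy=k,interpolation=cv2.INTER_CUBIC)
    cv2.imwrite(f"pics/{n}.png",c);print(n,k)
crop(t,380,265,64,72,"t_rack");crop(s,260,302,80,52,"s_rack")
crop(t,395,196,56,68,"t_stand");crop(s,342,290,72,56,"s_stand")
crop(t,465,215,96,96,"t_g");crop(s,325,372,136,92,"s_g")
E
```

```text
t_rack 8.333333333333334
s_rack 10.0
t_stand 8.823529411764707
s_stand 10.714285714285714
t_g 6.25
s_g 5.882352941176471
```

View pics/t_rack.png

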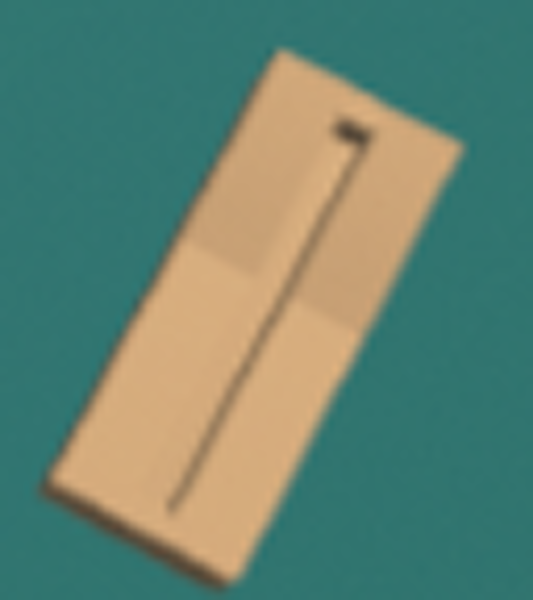

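View pics/s_rack.png

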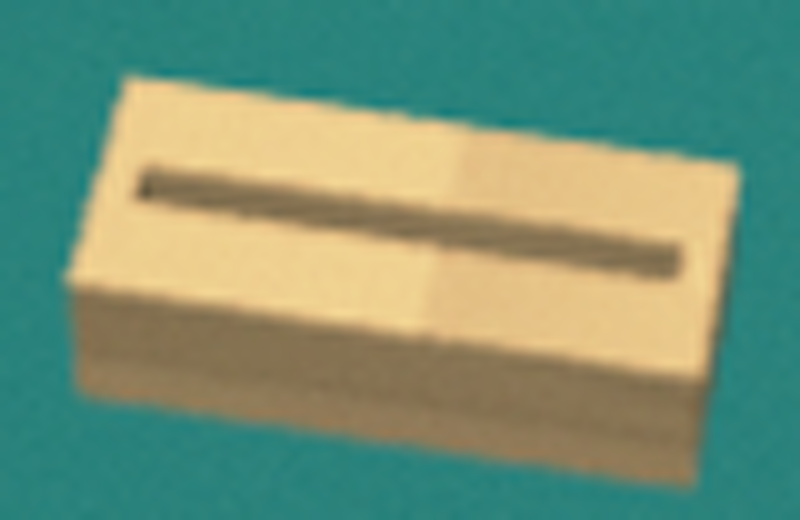

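View pics/t_stand.png

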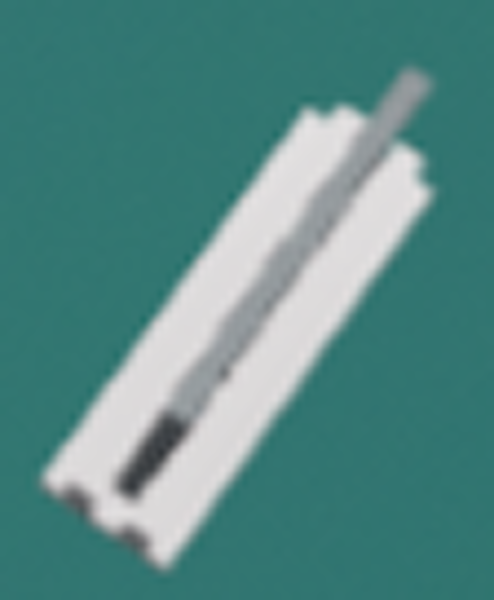

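View pics/s_stand.png

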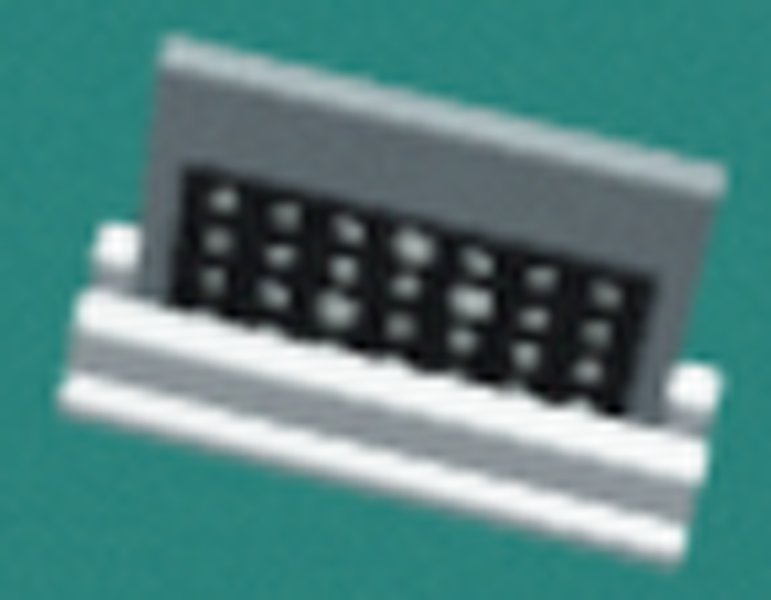

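View pics/t_g.png

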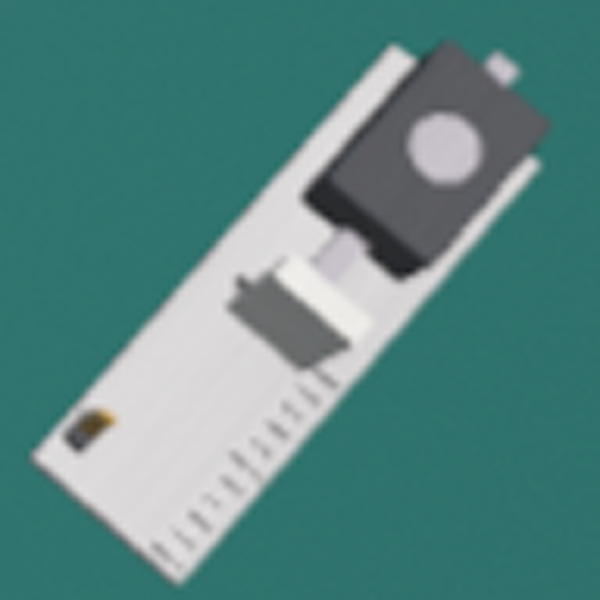

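View pics/s_g.png

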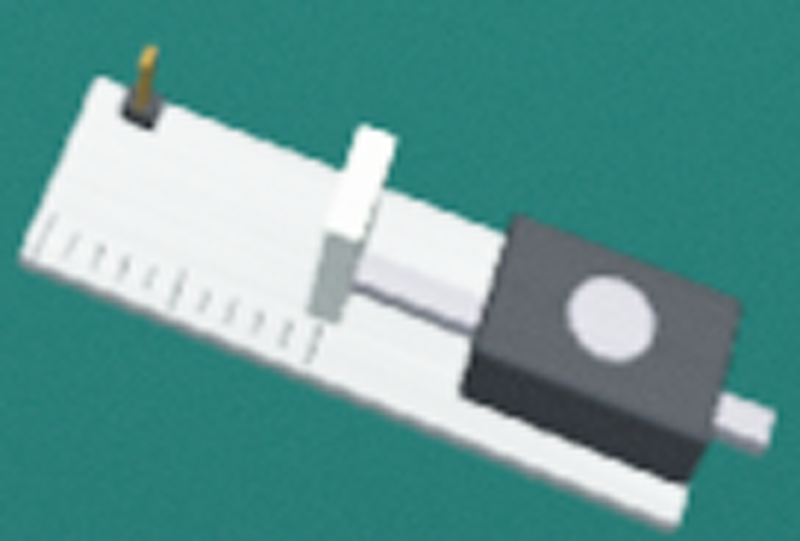

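```bash
cat > m1.py <<'E'
from plant import sensors, cams, workorder, manip
import pickle,os
from h import *
if os.path.exists("f0.pkl"): F=pickle.load(open("f0.pkl","rb"))
else:
    F={n:cams.grab_frame(n) for n in("side","top")};pickle.dump(F,open("f0.pkl","wb"))
def U(p,k,o): return [(p[0]+.5)/k-.5+o[0],(p[1]+.5)/k-.5+o[1]]
T,S=F["top"],F["side"]
def show(name,A):
    A=np.array(A);print(name,np.round(A*1000,1).tolist());
    if len(A)==4:
        c=A.mean(0);e=[np.linalg.norm(A[(i+1)%4]-A[i])*1000 for i in range(4)]
        a=[np.degrees(np.arctan2(*(A[(i+1)%4]-A[i])[1::-1])) for i in range(4)]
        print("   centre",np.round(c*1000,1),"edges",np.round(e,1),"ang",np.round(a,1))
if __name__=="__main__":
    show("rackT",[plane(T,U(p,8.3333,(380,265)),.045) for p in [(283,47),(466,147),(237,587),(48,483)]])
    show("rackS",[plane(S,U(p,10,(260,302)),.045) for p in [(125,77),(740,165),(705,380),(68,283)]])
    show("slotS",[plane(S,U(p,10,(260,302)),.045) for p in [(145,166),(682,246),(681,279),(141,199)]])
    k=8.8235
    show("plateT",[plane(T,U(p,k,(395,196)),.106) for p in [(422,76),(187,410)]])
    k=10.714
    show("plateS",[plane(S,U(p,k,(342,290)),.106) for p in [(168,38),(727,165),(720,192),(160,65)]])
    k=8.8235
    show("standT",[plane(T,U(p,k,(395,196)),.024) for p in [(308,105),(435,190),(168,570),(42,482)]])
    k=6.25
    show("railT",[plane(T,U(p,k,(465,215)),.008) for p in [(395,43),(540,165),(180,585),(33,457)]])
    show("flagT",[plane(T,U(p,k,(465,215)),.075) for p in [(288,257),(375,325),(360,345),(272,275)]])
    k=5.88235
    show("flagS",[plane(S,U(p,k,(325,372)),.075) for p in [(360,125),(397,138),(358,240),(322,228)]])
    show("railS",[plane(S,U(p,k,(325,372)),.008) for p in [(97,77),(22,258)]])
    print(tri([T,S],[U((113,420),6.25,(465,215)),U((150,47),k,(325,372))]))
E
python3 m1.py
```

```text
rackT [[504.7, -212.7, 45.0], [474.2, -265.5, 45.0], [345.9, -192.6, 45.0], [376.3, -138.8, 45.0]]
   centre [ 425.3 -202.4   45. ] edges [ 61.  147.6  61.8 148.1] ang [-120.   150.4   60.5  -29.9]
rackS [[377.2, -139.3, 45.0], [505.3, -211.2, 45.0], [475.8, -264.5, 45.0], [348.1, -191.9, 45.0]]
   centre [ 426.6 -201.7   45. ] edges [146.9  60.9 146.9  60.1] ang [ -29.3 -119.   150.4   61. ]
slotS [[374.2, -165.9, 45.0], [484.2, -228.4, 45.0], [480.6, -236.9, 45.0], [370.6, -174.7, 45.0]]
   centre [ 427.4 -201.5   45. ] edges [126.5   9.3 126.4   9.5] ang [ -29.6 -112.5  150.5   67.7]
plateT [[655.7, -280.0, 106.0], [561.7, -211.2, 106.0]]
plateS [[562.9, -205.0, 106.0], [660.0, -275.1, 106.0], [655.3, -281.0, 106.0], [558.3, -211.3, 106.0]]
   centre [ 609.2 -243.1  106. ] edges [119.8   7.6 119.4   7.8] ang [ -35.8 -128.8  144.3   53.9]
standT [[672.7, -264.2, 24.0], [646.6, -299.9, 24.0], [534.4, -217.4, 24.0], [560.4, -182.3, 24.0]]
   centre [ 603.5 -240.9   24. ] edges [ 44.2 139.3  43.7 139. ] ang [-126.2  143.7   53.4  -36.1]
railT [[637.6, -520.2, 8.0], [585.1, -575.3, 8.0], [413.4, -414.4, 8.0], [465.6, -358.9, 8.0]]
   centre [ 525.4 -467.2    8. ] edges [ 76.1 235.4  76.2 235.9] ang [-133.6  136.9   46.7  -43.2]
flagT [[533.1, -445.8, 75.0], [505.8, -477.3, 75.0], [498.0, -470.8, 75.0], [526.0, -439.0, 75.0]]
   centre [ 515.7 -458.3   75. ] edges [41.7 10.2 42.4  9.8] ang [-130.8  140.4   48.7  -43.7]
flagS [[526.1, -438.8, 75.0], [535.8, -447.4, 75.0], [507.2, -476.2, 75.0], [497.8, -468.4, 75.0]]
   centre [ 516.7 -457.7   75. ] edges [13.  40.6 12.2 40.9] ang [ -41.3 -134.8  140.4   46.3]
railS [[466.6, -358.4, 8.0], [414.9, -415.1, 8.0]]
(array([ 0.47384822, -0.37856003,  0.05722917]), [0.0015335091359052677, 0.0015335091359052287])
```

```bash
cat > m2.py <<'E'
from m1 import *
gx=np.array([.7295,-.684]);gy=np.array([.684,.7295]);fl=np.array([.5162,-.458])
for n,f,pts,k,o in (("T",T,[(113,420),(117,417),(108,415),(115,424)],6.25,(465,215)),("S",S,[(150,47),(153,48),(145,50)],5.88235,(325,372))):
    for p in pts:
        for z in (.05,.058):
            d=plane(f,U(p,k,o),z)[:2]-fl;print(n,p,z,np.round([d@gx*1000,d@gy*1000],1))
im=cv2.imread("pics/top0.png");cv2.imwrite("pics/pt.png",cv2.resize(im[275:295,470:490],(600,600),interpolation=cv2.INTER_CUBIC))
im=cv2.imread("pics/side0.png");cv2.imwrite("pics/ps.png",cv2.resize(im[375:400,335:360],(600,600),interpolation=cv2.INTER_CUBIC))
from h import go
pl=np.array([.609,-.2445]);n=np.radians(54)
go([.609,-.2445,.20],n)
E
python3 m2.py
```

```text
T (113, 420) 0.05 [-84.3  27.5]
T (113, 420) 0.058 [-86.8  28.2]
T (117, 417) 0.05 [-82.3  27.1]
T (117, 417) 0.058 [-84.8  27.9]
T (108, 415) 0.05 [-84.1  30.2]
T (108, 415) 0.058 [-86.6  30.9]
T (115, 424) 0.05 [-85.   25.9]
T (115, 424) 0.058 [-87.5  26.7]
S (150, 47) 0.05 [-85.   34.2]
S (150, 47) 0.058 [-83.9  29.6]
S (153, 48) 0.05 [-83.9  34.2]
S (153, 48) 0.058 [-82.8  29.6]
S (145, 50) 0.05 [-86.2  32.3]
S (145, 50) 0.058 [-85.1  27.7]
t 0.2 tcp [0.1386 0.609  0.2305] jawyaw 1.347 tilt 0.08 F [-0. -0. -0.] w 0.999 j6 -0.12
 x y z [  1.25 -29.11  25.93]  ax ay az [4.64 0.   0.02]
```

View pics/pt.png

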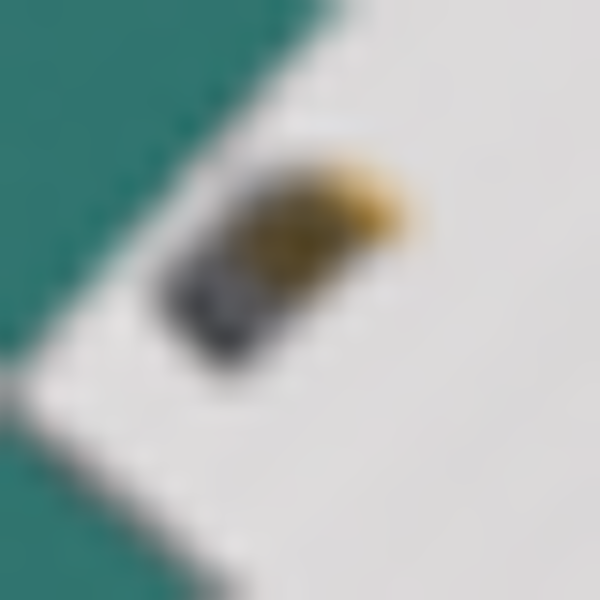

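View pics/ps.png

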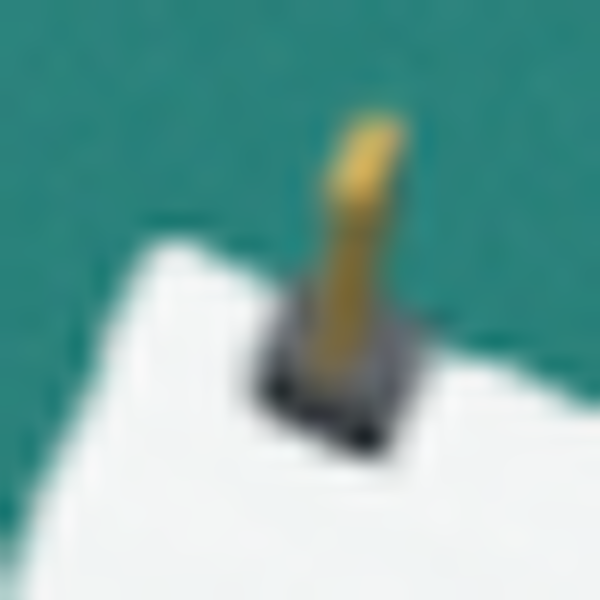

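```bash
python3 - <<'E' | head -20
from m1 import *
gx=np.array([.7295,-.684]);gy=np.array([.684,.7295]);fl=np.array([.5162,-.458])
a=U((367,195),30,(470,275));b=U((365,155),24,(335,375))
for z in (.05,.054,.058):
  for f,p in ((T,a),(S,b)):
    d=plane(f,p,z)[:2]-fl;print(z,np.round([d@gx*1000,d@gy*1000],1))
print(tri([T,S],[a,b]))
E
```

```text
0.05 [-84.3  30.3]
0.05 [-84.6  30.8]
0.054 [-85.6  30.7]
0.054 [-84.   28.5]
0.058 [-86.9  31.1]
0.058 [-83.5  26.2]
(array([ 0.47535272, -0.37802366,  0.05059655]), [3.410228085910796e-05, 3.410228085902522e-05])
```

>>> {"name": "drive_tool", "arguments": {
  "series": [
    {"y":-6.2,"z":5.5,"ax":4.64},
    {"y":-6.2,"z":5.5,"ax":4.64},
    {"y":-6.2,"z":5.5,"ax":4.64},
    {"y":-6.2,"z":5.5,"ax":4.64},
    {"y":-6.2,"z":5.5,"ax":4.64}
  ]
}}

```text
schema error: expected keys x, y, z, ax, ay, az
```

```bash
cat > g.sh <<'E'
python3 -c "
from h import *;go([$1,$2,$3],np.radians($4))"
E
chmod +x g.sh; ./g.sh .609 -.2445 .2 54
```

```text
t 0.2 tcp [0.1386 0.609  0.2305] jawyaw 1.347 tilt 0.08 F [-0. -0. -0.] w 0.999 j6 -0.12
 x y z [  1.25 -29.11  25.93]  ax ay az [4.64 0.   0.02]
```

>>> {"name": "drive_tool", "arguments": {
  "series": [
    {"x":0,"y":-6.2,"z":5.5,"ax":4.64,"ay":0,"az":0},
    {"x":0,"y":-6.2,"z":5.5,"ax":4.64,"ay":0,"az":0},
    {"x":0,"y":-6.2,"z":5.5,"ax":4.64,"ay":0,"az":0},
    {"x":0,"y":-6.2,"z":5.5,"ax":4.64,"ay":0,"az":0},
    {"x":0,"y":-6.2,"z":5.5,"ax":4.64,"ay":0,"az":0}
  ]
}}

```text
time: 0.62
tool_pos: [0.2387, 0.4259, 0.231]
tool_rot: [0.672, 0.219, 0.672, -0.219]
contact_force: [-0.0, 0.1, 0.0]
gripper_width: 1.0
```

```bash
./g.sh .609 -.2445 .2 54
```

```text
t 0.62 tcp [0.2387 0.4259 0.231 ] jawyaw 0.942 tilt 0.02 F [-0.   0.1  0. ] w 1.0 j6 -0.03
 x y z [  1.25 -12.97  27.76]  ax ay az [-0.01  0.    0.  ]
```

>>> {"name": "drive_tool", "arguments": {
  "series": [
    {"x":1.25,"y":-12.97,"z":27.76,"ax":0,"ay":0,"az":0},
    {"x":1.25,"y":-12.97,"z":27.76,"ax":0,"ay":0,"az":0},
    {"x":1.25,"y":-12.97,"z":27.76,"ax":0,"ay":0,"az":0},
    {"x":1.25,"y":-12.97,"z":27.76,"ax":0,"ay":0,"az":0},
    {"x":1.25,"y":-12.97,"z":27.76,"ax":0,"ay":0,"az":0}
  ]
}}

```text
time: 1.03
tool_pos: [0.3394, 0.2438, 0.2227]
tool_rot: [0.673, 0.219, 0.672, -0.218]
contact_force: [1.4, 0.2, -0.3]
gripper_width: 0.998
```

```bash
./g.sh .609 -.2445 .2 54
```

```text
t 1.03 tcp [0.3394 0.2438 0.2227] jawyaw 0.943 tilt 0.05 F [ 1.4  0.2 -0.3] w 0.998 j6 -0.5
 x y z [ 0.91 -9.47 20.2 ]  ax ay az [ 0.    0.   -0.01]
```

>>> {"name": "drive_tool", "arguments": {
  "series": [
    {"x":0.9,"y":-9.47,"z":20.2,"ax":0,"ay":0,"az":0},
    {"x":0.9,"y":-9.47,"z":20.2,"ax":0,"ay":0,"az":0},
    {"x":0.9,"y":-9.47,"z":20.2,"ax":0,"ay":0,"az":0},
    {"x":0.9,"y":-9.47,"z":20.2,"ax":0,"ay":0,"az":0},
    {"x":0.9,"y":-9.47,"z":20.2,"ax":0,"ay":0,"az":0}
  ]
}}

```text
time: 1.45
tool_pos: [0.44, 0.0612, 0.2145]
tool_rot: [0.673, 0.219, 0.672, -0.219]
contact_force: [0.5, 0.6, -0.1]
gripper_width: 0.998
```

>>> {"name": "drive_tool", "arguments": {
  "series": [
    {"x":0.5,"y":-6,"z":12.8,"ax":0,"ay":0,"az":0},
    {"x":0.5,"y":-6,"z":12.8,"ax":0,"ay":0,"az":0},
    {"x":0.5,"y":-6,"z":12.8,"ax":0,"ay":0,"az":0},
    {"x":0.5,"y":-6,"z":12.8,"ax":0,"ay":0,"az":0},
    {"x":0.5,"y":-6,"z":12.8,"ax":0,"ay":0,"az":0}
  ]
}}

```text
time: 1.87
tool_pos: [0.5405, -0.1212, 0.2067]
tool_rot: [0.672, 0.219, 0.672, -0.219]
contact_force: [0.1, 0.5, 0.5]
gripper_width: 0.999
```

```bash
./g.sh .609 -.2445 .2 54
```

```text
t 1.87 tcp [ 0.5405 -0.1212  0.2067] jawyaw 0.941 tilt 0.01 F [0.1 0.5 0.5] w 0.999 j6 -1.3
 x y z [ 0.27 -2.37  5.12]  ax ay az [-0.01 -0.   -0.  ]
```

>>> {"name": "drive_tool", "arguments": {
  "series": [
    {"x":0.27,"y":-2.37,"z":5.12,"ax":0,"ay":0,"az":0},
    {"x":0.27,"y":-2.37,"z":5.12,"ax":0,"ay":0,"az":0},
    {"x":0.27,"y":-2.37,"z":5.12,"ax":0,"ay":0,"az":0},
    {"x":0.27,"y":-2.37,"z":5.12,"ax":0,"ay":0,"az":0},
    {"x":0.27,"y":-2.37,"z":5.12,"ax":0,"ay":0,"az":0}
  ]
}}

```text
time: 2.28
tool_pos: [0.6093, -0.2457, 0.1991]
tool_rot: [0.672, 0.22, 0.672, -0.22]
contact_force: [-0.4, 0.2, 1.1]
gripper_width: 1.003
```

```bash
./g.sh .609 -.2445 .07 54
```

```text
t 2.28 tcp [ 0.6093 -0.2457  0.1991] jawyaw 0.939 tilt 0.05 F [-0.4  0.2  1.1] w 1.003 j6 -1.43
 x y z [ 5.16  0.03 -0.04]  ax ay az [-0.04 -0.01  0.01]
```

>>> {"name": "drive_tool", "arguments": {
  "series": [
    {"x":2.5,"y":0,"z":-0.04,"ax":0,"ay":0,"az":0},
    {"x":3.5,"y":0,"z":-0.04,"ax":0,"ay":0,"az":0},
    {"x":4.3,"y":0,"z":-0.04,"ax":0,"ay":0,"az":0},
    {"x":5.16,"y":0,"z":-0.04,"ax":0,"ay":0,"az":0},
    {"x":5.16,"y":0,"z":-0.04,"ax":0,"ay":0,"az":0}
  ]
}}

```text
time: 2.7
tool_pos: [0.6036, -0.2385, 0.0648]
tool_rot: [0.669, 0.219, 0.677, -0.218]
contact_force: [-0.9, 0.9, -0.2]
gripper_width: 1.0
```

```bash
cat > snap.py <<'E'
import sys
from plant import cams
from h import *
# snap.py name cam x y w h
n,c,x,y,w,h=sys.argv[1],sys.argv[2],*map(int,sys.argv[3:7])
f=cams.grab_frame(c);k=min(800/w,600/h)
cv2.imwrite(f"pics/{n}.png",cv2.resize(f["img"][y:y+h,x:x+w],None,fx=k,fy=k,interpolation=cv2.INTER_CUBIC));print(k)
E
./g.sh .609 -.2445 .07 54; python3 snap.py grasp1 side 300 240 160 120
```

```text
t 2.7 tcp [ 0.6036 -0.2385  0.0648] jawyaw 0.943 tilt 0.66 F [-0.9  0.9 -0.2] w 1.0 j6 -1.43
 x y z [-0.21 -0.07  0.31]  ax ay az [ 0.   -0.13  0.02]
5.0
```

View pics/grasp1.png

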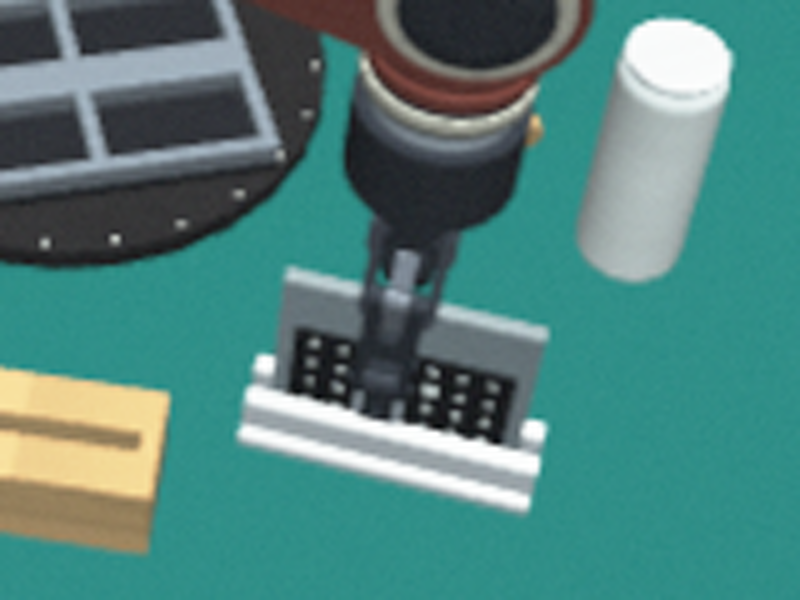

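>>> {"name": "drive_tool", "arguments": {
  "series": [
    {"x":0,"y":0,"z":0,"ax":0,"ay":0,"az":0},
    {"x":0,"y":0,"z":0,"ax":0,"ay":0,"az":0}
  ]
}}

```text
time: 2.92
tool_pos: [0.6094, -0.242, 0.0741]
tool_rot: [0.674, 0.218, 0.671, -0.219]
contact_force: [0.3, 0.5, 0.1]
gripper_width: 0.999
```

```bash
./g.sh .609 -.2445 .07 54
```

```text
t 2.92 tcp [ 0.6094 -0.242   0.0741] jawyaw 0.943 tilt 0.23 F [0.3 0.5 0.1] w 0.999 j6 -1.43
 x y z [ 0.16 -0.09  0.05]  ax ay az [ 0.    0.05 -0.01]
```

>>> {"name": "drive_tool", "arguments": {
  "series": [
    {"x":0,"y":0,"z":0,"ax":0,"ay":0,"az":0},
    {"x":0,"y":0,"z":0,"ax":0,"ay":0,"az":0},
    {"x":0,"y":0,"z":0,"ax":0,"ay":0,"az":0},
    {"x":0,"y":0,"z":0,"ax":0,"ay":0,"az":0}
  ]
}}

```text
time: 3.25
tool_pos: [0.6083, -0.2419, 0.0722]
tool_rot: [0.673, 0.219, 0.672, -0.219]
contact_force: [-1.2, -0.4, 1.2]
gripper_width: 0.998
```

```bash
./g.sh .609 -.2445 .07 54
```

```text
t 3.25 tcp [ 0.6083 -0.2419  0.0722] jawyaw 0.942 tilt 0.08 F [-1.2 -0.4  1.2] w 0.998 j6 -1.43
 x y z [ 0.09 -0.07  0.08]  ax ay az [-0.    0.02 -0.  ]
```

>>> {"name": "drive_tool", "arguments": {
  "series": [
    {"x":0.1,"y":-0.07,"z":0.08,"ax":0,"ay":0,"az":0},
    {"x":0.1,"y":-0.07,"z":0.08,"ax":0,"ay":0,"az":0},
    {"x":0.1,"y":-0.07,"z":0.08,"ax":0,"ay":0,"az":0}
  ]
}}

```text
time: 3.5
tool_pos: [0.6083, -0.2444, 0.0684]
tool_rot: [0.672, 0.219, 0.673, -0.219]
contact_force: [-0.4, -0.1, -0.2]
gripper_width: 1.003
```

>>> {"name": "drive_tool", "arguments": {
  "series": [
    {"x":0,"y":0,"z":0,"ax":0,"ay":0,"az":0},
    {"x":0,"y":0,"z":0,"ax":0,"ay":0,"az":0},
    {"x":0,"y":0,"z":0,"ax":0,"ay":0,"az":0},
    {"x":0,"y":0,"z":0,"ax":0,"ay":0,"az":0},
    {"x":0,"y":0,"z":0,"ax":0,"ay":0,"az":0}
  ],
  "hand": 0
}}

```text
time: 3.92
tool_pos: [0.6085, -0.2443, 0.0688]
tool_rot: [0.672, 0.219, 0.672, -0.219]
contact_force: [0.6, -0.3, 0.6]
gripper_width: 0.296
```

>>> {"name": "drive_tool", "arguments": {
  "series": [
    {"x":0,"y":0,"z":0,"ax":0,"ay":0,"az":0},
    {"x":0,"y":0,"z":0,"ax":0,"ay":0,"az":0},
    {"x":0,"y":0,"z":0,"ax":0,"ay":0,"az":0},
    {"x":0,"y":0,"z":0,"ax":0,"ay":0,"az":0},
    {"x":0,"y":0,"z":0,"ax":0,"ay":0,"az":0}
  ]
}}

```text
time: 4.33
tool_pos: [0.6086, -0.2443, 0.0689]
tool_rot: [0.673, 0.219, 0.672, -0.219]
contact_force: [1.2, -0.6, 0.7]
gripper_width: 0.087
```

```bash
./g.sh .609 -.2445 .07 54;python3 snap.py grasp2 side 300 240 160 120
```

```text
t 4.33 tcp [ 0.6086 -0.2443  0.0689] jawyaw 0.942 tilt 0.02 F [ 1.2 -0.6  0.7] w 0.087 j6 -1.44
 x y z [-0.04  0.    0.02]  ax ay az [-0.  0. -0.]
5.0
```

View pics/grasp2.png

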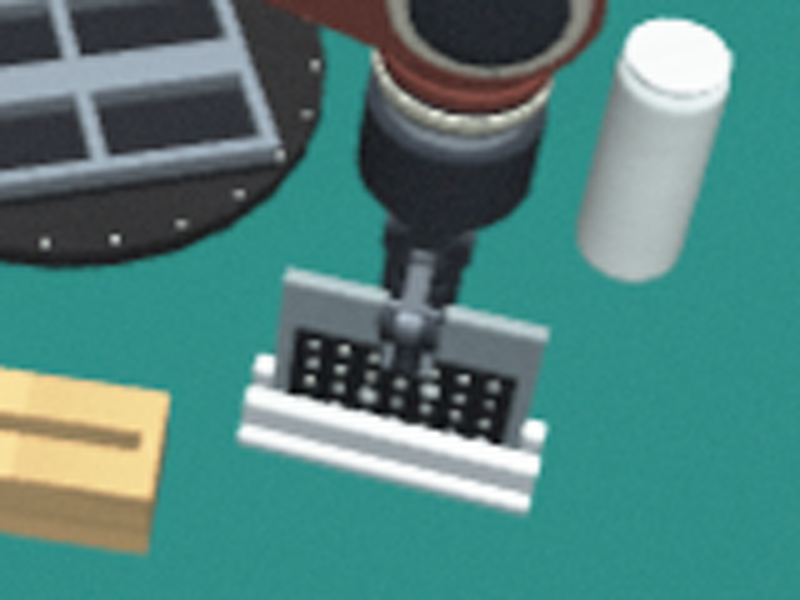

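>>> {"name": "drive_tool", "arguments": {
  "series": [
    {"x":-0.5,"y":0,"z":0,"ax":0,"ay":0,"az":0},
    {"x":-1.2,"y":0,"z":0,"ax":0,"ay":0,"az":0},
    {"x":-2,"y":0,"z":0,"ax":0,"ay":0,"az":0},
    {"x":-2.8,"y":0,"z":0,"ax":0,"ay":0,"az":0},
    {"x":-3.2,"y":0,"z":0,"ax":0,"ay":0,"az":0}
  ]
}}

```text
time: 4.8
tool_pos: [0.6094, -0.2448, 0.1521]
tool_rot: [0.674, 0.218, 0.671, -0.219]
contact_force: [0.4, -0.7, -1.1]
gripper_width: 0.087
```

```bash
./g.sh .426 -.202 .149 60.2
```

```text
t 4.8 tcp [ 0.6094 -0.2448  0.1521] jawyaw 0.942 tilt 0.2 F [ 0.4 -0.7 -1.1] w 0.087 j6 -1.44
 x y z [ 0.1  -2.93 -6.94]  ax ay az [-1.24  0.04 -0.  ]
```

>>> {"name": "drive_tool", "arguments": {
  "series": [
    {"x":0,"y":-0.4,"z":-0.9,"ax":-0.4,"ay":0,"az":0},
    {"x":0,"y":-0.9,"z":-2.2,"ax":-0.8,"ay":0,"az":0},
    {"x":0,"y":-1.5,"z":-3.5,"ax":-1.24,"ay":0,"az":0},
    {"x":0,"y":-2.1,"z":-4.8,"ax":-1.24,"ay":0,"az":0},
    {"x":0,"y":-2.5,"z":-5.9,"ax":-1.24,"ay":0,"az":0}
  ]
}}

```text
time: 5.22
tool_pos: [0.4499, -0.2073, 0.1479]
tool_rot: [0.682, 0.182, 0.684, -0.182]
contact_force: [0.6, -1.0, -1.6]
gripper_width: 0.088
```

>>> {"name": "drive_tool", "arguments": {
  "series": [
    {"x":0,"y":-0.2,"z":-0.7,"ax":0,"ay":0,"az":0},
    {"x":0,"y":-0.35,"z":-1.0,"ax":0,"ay":0,"az":0},
    {"x":0,"y":-0.35,"z":-1.0,"ax":0,"ay":0,"az":0},
    {"x":0,"y":-0.35,"z":-1.0,"ax":0,"ay":0,"az":0},
    {"x":0,"y":-0.35,"z":-1.0,"ax":0,"ay":0,"az":0}
  ]
}}

```text
time: 5.63
tool_pos: [0.4274, -0.2037, 0.1493]
tool_rot: [0.684, 0.182, 0.683, -0.182]
contact_force: [0.5, -0.4, -2.7]
gripper_width: 0.084
```

```bash
./g.sh .426 -.202 .149 60.2;python3 snap.py lift side 220 240 160 120;python3 snap.py liftT top 370 230 96 96
```

```text
t 5.63 tcp [ 0.4274 -0.2037  0.1493] jawyaw 1.05 tilt 0.06 F [ 0.5 -0.4 -2.7] w 0.084 j6 -1.65
 x y z [ 0.01  0.03 -0.08]  ax ay az [-0.    0.01 -0.  ]
5.0
6.25
```

View pics/lift.png

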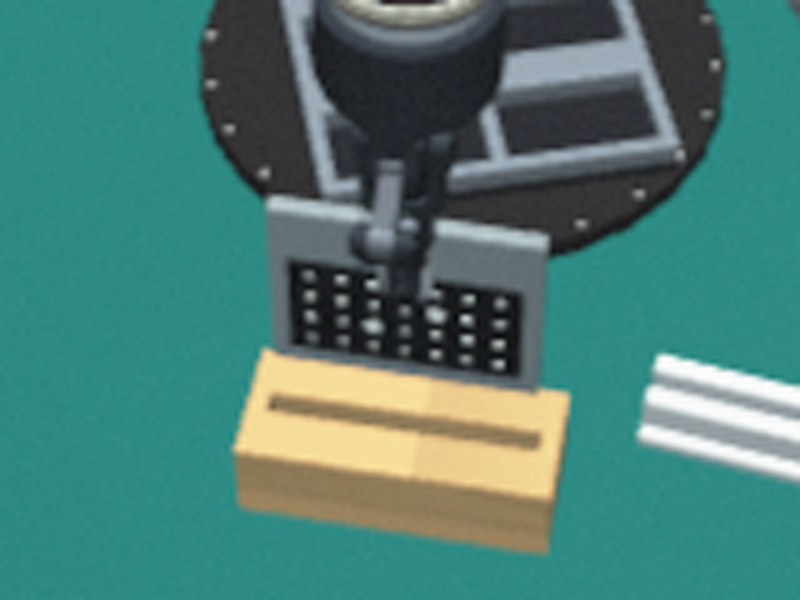

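View pics/liftT.png

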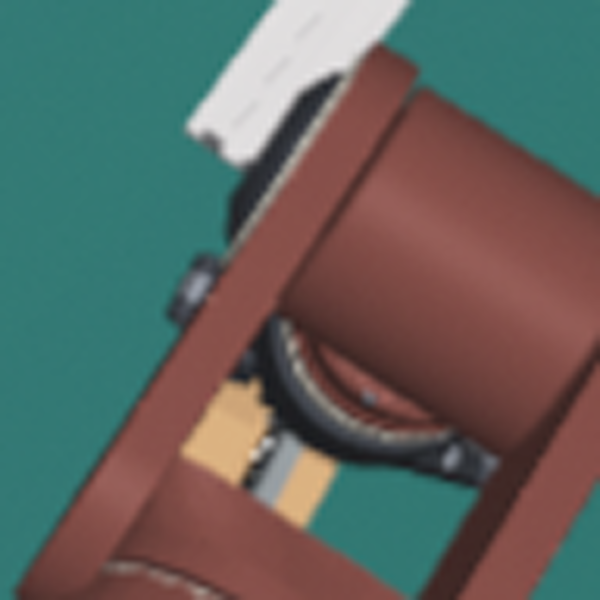

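```bash
python3 - <<'E' | tail -9
from m1 import *
o=(220,240)
show("topline back",[plane(S,U(p,5,o),.1864) for p in [(269,196),(550,235)]])
show("topline front",[plane(S,U(p,5,o),.1864) for p in [(267,208),(547,249)]])
show("botfront",[plane(S,U(p,5,o),.0864) for p in [(277,349),(537,391)]])
show("slot",[plane(S,U(p,5,o),.045) for p in [(270,394),(541,432),(541,449),(268,410)]])
E
./g.sh .426 -.202 .108 60.2
```

```text
topline back [[377.1, -170.1, 186.4], [482.0, -229.4, 186.4]]
topline front [[374.3, -176.3, 186.4], [478.0, -236.1, 186.4]]
botfront [[375.7, -173.5, 86.4], [478.4, -234.2, 86.4]]
slot [[373.0, -166.3, 45.0], [484.4, -228.0, 45.0], [481.0, -236.9, 45.0], [369.5, -174.8, 45.0]]
   centre [ 427.  -201.5   45. ] edges [127.4   9.5 127.7   9.2] ang [ -29.  -111.1  150.9   67.6]
t 5.73 tcp [ 0.4273 -0.2036  0.149 ] jawyaw 1.051 tilt 0.02 F [ 0.3 -0.1 -1.8] w 0.09 j6 -1.65
 x y z [ 1.64  0.03 -0.08]  ax ay az [-0.  0. -0.]
```

>>> {"name": "drive_tool", "arguments": {
  "series": [
    {"x":0.3,"y":0.03,"z":-0.06,"ax":0,"ay":0,"az":0},
    {"x":0.8,"y":0.03,"z":-0.06,"ax":0,"ay":0,"az":0},
    {"x":1.2,"y":0.03,"z":-0.06,"ax":0,"ay":0,"az":0},
    {"x":1.45,"y":0.03,"z":-0.06,"ax":0,"ay":0,"az":0},
    {"x":1.5,"y":0.03,"z":-0.06,"ax":0,"ay":0,"az":0}
  ]
}}

```text
time: 6.15
tool_pos: [0.4241, -0.2008, 0.1084]
tool_rot: [0.682, 0.183, 0.685, -0.181]
contact_force: [0.0, 0.5, -1.5]
gripper_width: 0.084
```

>>> {"name": "drive_tool", "arguments": {
  "series": [
    {"x":0,"y":0,"z":0,"ax":0,"ay":0,"az":0},
    {"x":0,"y":0,"z":0,"ax":0,"ay":0,"az":0},
    {"x":0,"y":0,"z":0,"ax":0,"ay":0,"az":0},
    {"x":0,"y":0,"z":0,"ax":0,"ay":0,"az":0}
  ]
}}

```text
time: 6.48
tool_pos: [0.4259, -0.2022, 0.112]
tool_rot: [0.684, 0.182, 0.683, -0.182]
contact_force: [0.7, -1.0, -2.1]
gripper_width: 0.089
```

```bash
./g.sh .426 -.202 .078 60.2;python3 snap.py low side 260 270 80 60
```

```text
t 6.48 tcp [ 0.4259 -0.2022  0.112 ] jawyaw 1.05 tilt 0.08 F [ 0.7 -1.  -2.1] w 0.089 j6 -1.65
 x y z [ 1.36  0.01 -0.  ]  ax ay az [-0.    0.02  0.  ]
10.0
```

View pics/low.png

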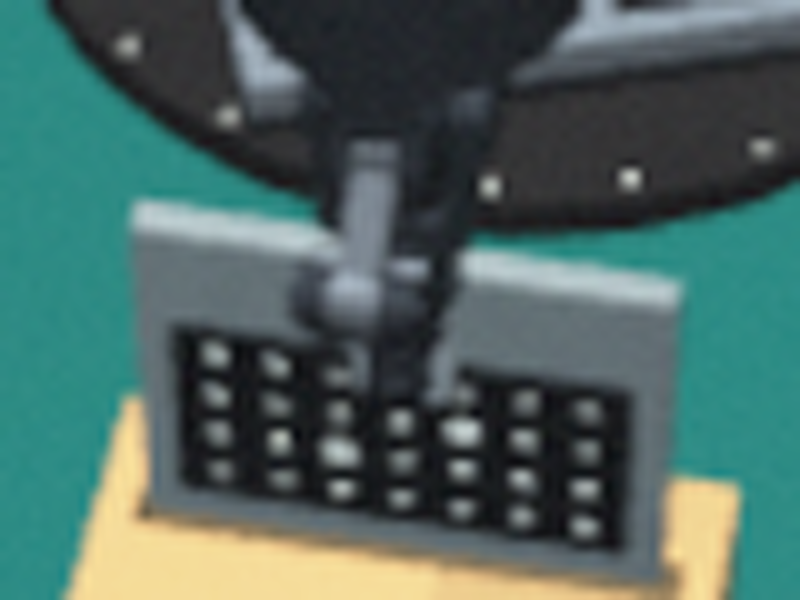

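>>> {"name": "drive_tool", "arguments": {
  "series": [
    {"x":0.1,"y":0.02,"z":0,"ax":0,"ay":0,"az":0},
    {"x":0.2,"y":0.02,"z":0,"ax":0,"ay":0,"az":0},
    {"x":0.3,"y":0.02,"z":0,"ax":0,"ay":0,"az":0},
    {"x":0.35,"y":0.02,"z":0,"ax":0,"ay":0,"az":0},
    {"x":0.35,"y":0.02,"z":0,"ax":0,"ay":0,"az":0}
  ]
}}

```text
time: 6.95
tool_pos: [0.4254, -0.2012, 0.1019]
tool_rot: [0.683, 0.182, 0.684, -0.182]
contact_force: [0.6, -0.5, -2.0]
gripper_width: 0.086
```

```bash
./g.sh .426 -.202 .078 60.2;python3 snap.py low2 side 260 270 80 60
```

```text
t 6.95 tcp [ 0.4254 -0.2012  0.1019] jawyaw 1.05 tilt 0.06 F [ 0.6 -0.5 -2. ] w 0.086 j6 -1.65
 x y z [ 0.96 -0.02  0.04]  ax ay az [-0.   -0.01 -0.  ]
10.0
```

View pics/low2.png

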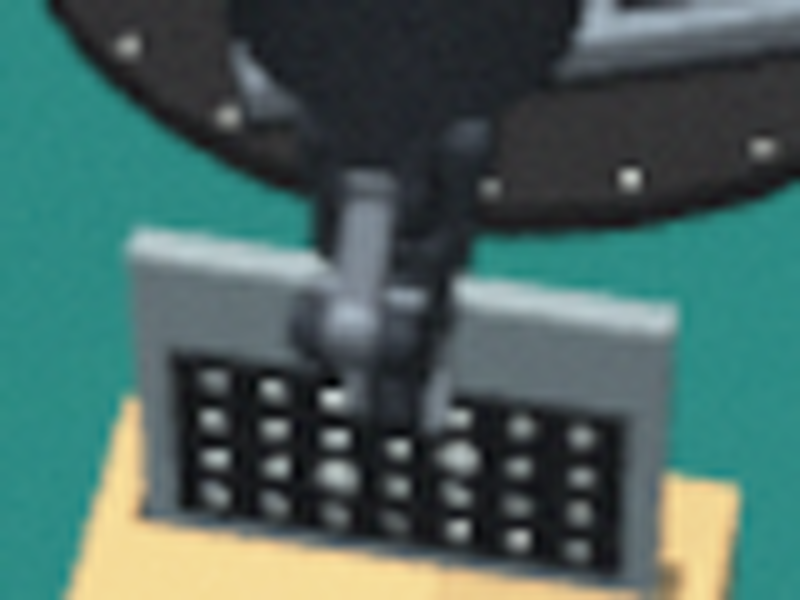

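>>> {"name": "drive_tool", "arguments": {
  "series": [
    {"x":0.1,"y":0,"z":0.07,"ax":0,"ay":0,"az":0},
    {"x":0.25,"y":0,"z":0.07,"ax":0,"ay":0,"az":0},
    {"x":0.4,"y":0,"z":0.07,"ax":0,"ay":0,"az":0},
    {"x":0.5,"y":0,"z":0.07,"ax":0,"ay":0,"az":0},
    {"x":0.6,"y":0,"z":0.07,"ax":0,"ay":0,"az":0}
  ]
}}

```text
time: 7.42
tool_pos: [0.4271, -0.2021, 0.087]
tool_rot: [0.683, 0.182, 0.684, -0.182]
contact_force: [0.1, -0.7, -2.0]
gripper_width: 0.083
```

>>> {"name": "drive_tool", "arguments": {
  "series": [
    {"x":0.1,"y":0,"z":0,"ax":0,"ay":0,"az":0},
    {"x":0.2,"y":0,"z":0,"ax":0,"ay":0,"az":0},
    {"x":0.25,"y":0,"z":0,"ax":0,"ay":0,"az":0},
    {"x":0.3,"y":0,"z":0,"ax":0,"ay":0,"az":0},
    {"x":0.3,"y":0,"z":0,"ax":0,"ay":0,"az":0}
  ]
}}

```text
time: 7.83
tool_pos: [0.4271, -0.2022, 0.0798]
tool_rot: [0.683, 0.182, 0.683, -0.182]
contact_force: [0.2, 0.5, -2.5]
gripper_width: 0.086
```

```bash
./g.sh .426 -.202 .078 60.2;python3 snap.py low3 side 260 270 80 60
```

```text
t 7.83 tcp [ 0.4271 -0.2022  0.0798] jawyaw 1.05 tilt 0.02 F [ 0.2  0.5 -2.5] w 0.086 j6 -1.65
 x y z [ 0.07 -0.02 -0.04]  ax ay az [-0.01 -0.   -0.  ]
10.0
```

View pics/low3.png

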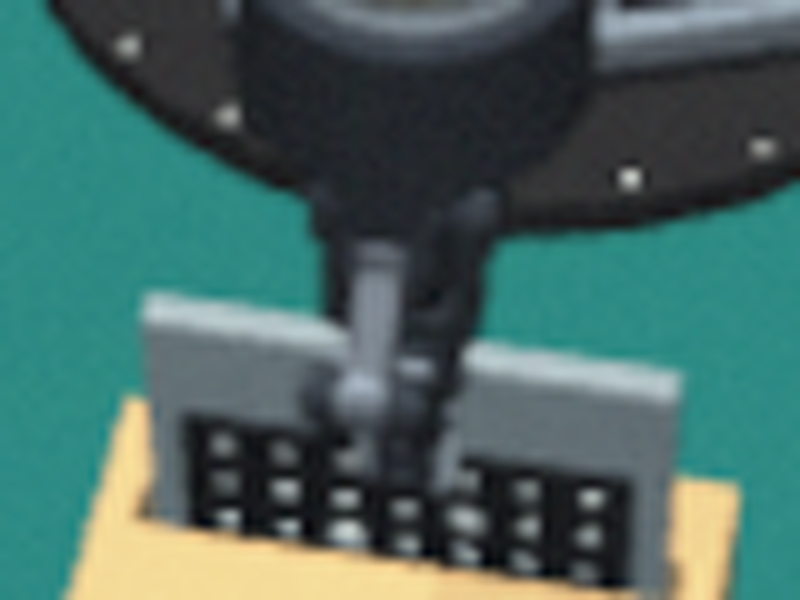

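Almost seated; push to contact.

>>> {"name": "drive_tool", "arguments": {
  "series": [
    {"x":0.05,"y":0,"z":0,"ax":0,"ay":0,"az":0},
    {"x":0.1,"y":0,"z":0,"ax":0,"ay":0,"az":0},
    {"x":0.12,"y":0,"z":0,"ax":0,"ay":0,"az":0},
    {"x":0.12,"y":0,"z":0,"ax":0,"ay":0,"az":0},
    {"x":0.12,"y":0,"z":0,"ax":0,"ay":0,"az":0}
  ]
}}

```text
time: 8.3
tool_pos: [0.4276, -0.2025, 0.0779]
tool_rot: [0.684, 0.182, 0.683, -0.182]
contact_force: [-2.2, 1.4, 4.0]
gripper_width: 0.088
```

```bash
./g.sh .426 -.202 .078 60.2
```

```text
t 8.3 tcp [ 0.4276 -0.2025  0.0779] jawyaw 1.05 tilt 0.04 F [-2.2  1.4  4. ] w 0.088 j6 -1.65
 x y z [-0.01 -0.01 -0.07]  ax ay az [-0.    0.01  0.  ]
```

Floor contact at the expected height (TCP 0.078). Release, then rise.

>>> {"name": "drive_tool", "arguments": {
  "series": [
    {"x":0,"y":0,"z":0,"ax":0,"ay":0,"az":0},
    {"x":0,"y":0,"z":0,"ax":0,"ay":0,"az":0},
    {"x":0,"y":0,"z":0,"ax":0,"ay":0,"az":0},
    {"x":0,"y":0,"z":0,"ax":0,"ay":0,"az":0},
    {"x":0,"y":0,"z":0,"ax":0,"ay":0,"az":0}
  ],
  "hand": 0.5
}}

```text
time: 8.72
tool_pos: [0.4272, -0.2022, 0.0769]
tool_rot: [0.683, 0.182, 0.683, -0.182]
contact_force: [-0.3, -0.8, 0.8]
gripper_width: 0.502
```

>>> {"name": "drive_tool", "arguments": {
  "series": [
    {"x":-0.4,"y":0,"z":0,"ax":0,"ay":0,"az":0},
    {"x":-1.2,"y":0,"z":0,"ax":0,"ay":0,"az":0},
    {"x":-2.5,"y":0,"z":0,"ax":0,"ay":0,"az":0},
    {"x":-3.5,"y":0,"z":0,"ax":0,"ay":0,"az":0},
    {"x":-4,"y":0,"z":0,"ax":0,"ay":0,"az":0}
  ]
}}

```text
time: 9.13
tool_pos: [0.4289, -0.2033, 0.1818]
tool_rot: [0.685, 0.181, 0.681, -0.183]
contact_force: [0.2, 0.1, 1.4]
gripper_width: 0.496
```

```bash
./g.sh .5162 -.458 .17 -43.2;python3 snap.py low4 side 220 240 160 120
```

```text
t 9.13 tcp [ 0.4289 -0.2033  0.1818] jawyaw 1.05 tilt 0.37 F [0.2 0.1 1.4] w 0.496 j6 -1.65
 x y z [ 0.53 -7.1   8.09]  ax ay az [-15.32   0.06   0.05]
5.0
```

View pics/low4.png

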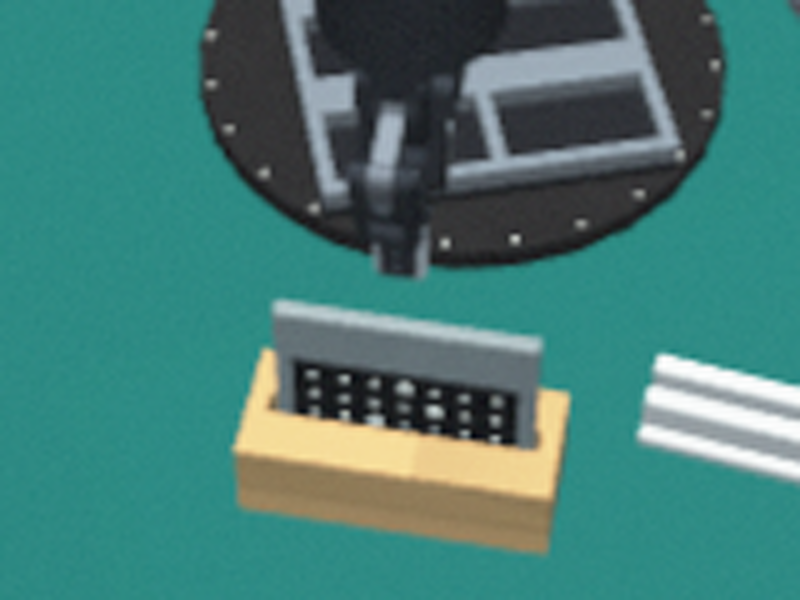

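```bash
python3 - <<'E'
s=open("h.py").read()
s=s.replace('def go(pos,yaw):','def go(pos,yaw,k=None):').replace("for k in (0,np.pi):","for k in ((0,np.pi) if k is None else (k*np.pi,)):")
open("h.py","w").write(s)
E
sed -i 's/np.radians($4))/np.radians($4)${5:+,$5})/' g.sh; ./g.sh .5162 -.458 .17 -43.2 0
```

```text
t 9.18 tcp [ 0.4296 -0.2038  0.1832] jawyaw 1.05 tilt 0.52 F [0.3 0.4 1.8] w 0.502 j6 -1.65
 x y z [ 0.6  -7.1   8.06]  ax ay az [20.68  0.08 -0.09]
```

>>> {"name": "drive_tool", "arguments": {
  "series": [
    {"x":0,"y":-2.4,"z":2.7,"ax":6.9,"ay":0,"az":0},
    {"x":0,"y":-2.4,"z":2.7,"ax":6.9,"ay":0,"az":0},
    {"x":0,"y":-2.4,"z":2.7,"ax":6.9,"ay":0,"az":0},
    {"x":0,"y":-2.4,"z":2.7,"ax":6.9,"ay":0,"az":0},
    {"x":0,"y":-2.4,"z":2.7,"ax":6.9,"ay":0,"az":0}
  ]
}}

```text
time: 9.6
tool_pos: [0.4554, -0.2884, 0.1752]
tool_rot: [0.596, 0.379, 0.598, -0.378]
contact_force: [-0.6, 0.4, -0.2]
gripper_width: 0.499
```

```bash
./g.sh .5162 -.458 .17 -43.2 0
```

```text
t 9.6 tcp [ 0.4554 -0.2884  0.1752] jawyaw 0.441 tilt 0.17 F [-0.6  0.4 -0.2] w 0.499 j6 -1.14
 x y z [ 0.19 -0.7   7.17]  ax ay az [13.69 -0.02  0.03]
```

>>> {"name": "drive_tool", "arguments": {
  "series": [
    {"x":0.1,"y":-0.4,"z":4.5,"ax":6.9,"ay":0,"az":0},
    {"x":0.1,"y":-0.4,"z":4.5,"ax":6.9,"ay":0,"az":0},
    {"x":0.1,"y":-0.4,"z":4.5,"ax":6.9,"ay":0,"az":0},
    {"x":0.1,"y":-0.4,"z":4.5,"ax":6.9,"ay":0,"az":0},
    {"x":0.1,"y":-0.4,"z":4.5,"ax":6.9,"ay":0,"az":0}
  ]
}}

```text
time: 10.02
tool_pos: [0.4953, -0.3948, 0.1722]
tool_rot: [-0.457, -0.539, -0.459, 0.539]
contact_force: [-0.8, 0.5, 0.4]
gripper_width: 0.499
```

```bash
./g.sh .5162 -.458 .14 -43.2 0
```

```text
t 10.02 tcp [ 0.4953 -0.3948  0.1722] jawyaw -0.162 tilt 0.18 F [-0.8  0.5  0.4] w 0.499 j6 -0.63
 x y z [1.28 1.24 2.36]  ax ay az [ 6.79 -0.01  0.03]
```

>>> {"name": "drive_tool", "arguments": {
  "series": [
    {"x":1.28,"y":1.24,"z":2.36,"ax":6.79,"ay":0,"az":0},
    {"x":1.28,"y":1.24,"z":2.36,"ax":6.79,"ay":0,"az":0},
    {"x":1.28,"y":1.24,"z":2.36,"ax":6.79,"ay":0,"az":0},
    {"x":1.28,"y":1.24,"z":2.36,"ax":6.79,"ay":0,"az":0},
    {"x":1.28,"y":1.24,"z":2.36,"ax":6.79,"ay":0,"az":0}
  ]
}}

```text
time: 10.43
tool_pos: [0.5164, -0.4564, 0.1395]
tool_rot: [-0.28, -0.648, -0.283, 0.649]
contact_force: [-0.0, -0.8, 0.6]
gripper_width: 0.502
```

>>> {"name": "drive_tool", "arguments": {
  "series": [
    {"x":0,"y":0,"z":0,"ax":0,"ay":0,"az":0},
    {"x":0,"y":0,"z":0,"ax":0,"ay":0,"az":0},
    {"x":0,"y":0,"z":0,"ax":0,"ay":0,"az":0},
    {"x":0,"y":0,"z":0,"ax":0,"ay":0,"az":0}
  ]
}}

```text
time: 10.77
tool_pos: [0.5172, -0.4564, 0.1423]
tool_rot: [-0.284, -0.648, -0.284, 0.648]
contact_force: [-0.3, 0.4, 0.5]
gripper_width: 0.499
```

```bash
./g.sh .5162 -.458 .045 -43.2 0;python3 snap.py g1 side 325 340 144 108
```

```text
t 10.77 tcp [ 0.5172 -0.4564  0.1423] jawyaw -0.745 tilt 0.02 F [-0.3  0.4  0.5] w 0.499 j6 -0.09
 x y z [3.89 0.01 0.07]  ax ay az [ 0.1 -0.   0. ]
5.555555555555555
```

View pics/g1.png

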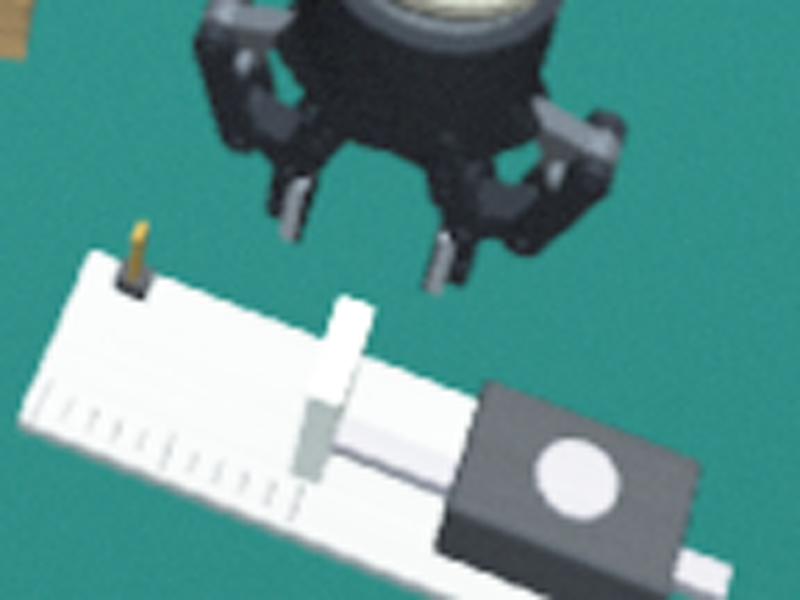

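>>> {"name": "drive_tool", "arguments": {
  "series": [
    {"x":0.8,"y":0,"z":0.07,"ax":0.1,"ay":0,"az":0},
    {"x":1.8,"y":0,"z":0.07,"ax":0.1,"ay":0,"az":0},
    {"x":2.8,"y":0,"z":0.07,"ax":0.1,"ay":0,"az":0},
    {"x":3.5,"y":0,"z":0.07,"ax":0.1,"ay":0,"az":0},
    {"x":3.9,"y":0,"z":0.07,"ax":0.1,"ay":0,"az":0}
  ]
}}

```text
time: 11.23
tool_pos: [0.5149, -0.4565, 0.0419]
tool_rot: [-0.279, -0.649, -0.282, 0.65]
contact_force: [0.3, -0.0, -0.2]
gripper_width: 0.501
```

>>> {"name": "drive_tool", "arguments": {
  "series": [
    {"x":0,"y":0,"z":0,"ax":0,"ay":0,"az":0},
    {"x":0,"y":0,"z":0,"ax":0,"ay":0,"az":0},
    {"x":0,"y":0,"z":0,"ax":0,"ay":0,"az":0},
    {"x":0,"y":0,"z":0,"ax":0,"ay":0,"az":0}
  ]
}}

```text
time: 11.57
tool_pos: [0.5171, -0.4591, 0.0474]
tool_rot: [0.282, 0.65, 0.279, -0.649]
contact_force: [-0.1, -0.3, 0.1]
gripper_width: 0.498
```

```bash
./g.sh .5162 -.458 .045 -43.2 0;python3 snap.py g2 side 325 340 144 108
```

```text
t 11.57 tcp [ 0.5171 -0.4591  0.0474] jawyaw -0.755 tilt 0.21 F [-0.1 -0.3  0.1] w 0.498 j6 -0.08
 x y z [ 0.1  -0.06 -0.01]  ax ay az [-0.01  0.   -0.04]
5.555555555555555
```

View pics/g2.png

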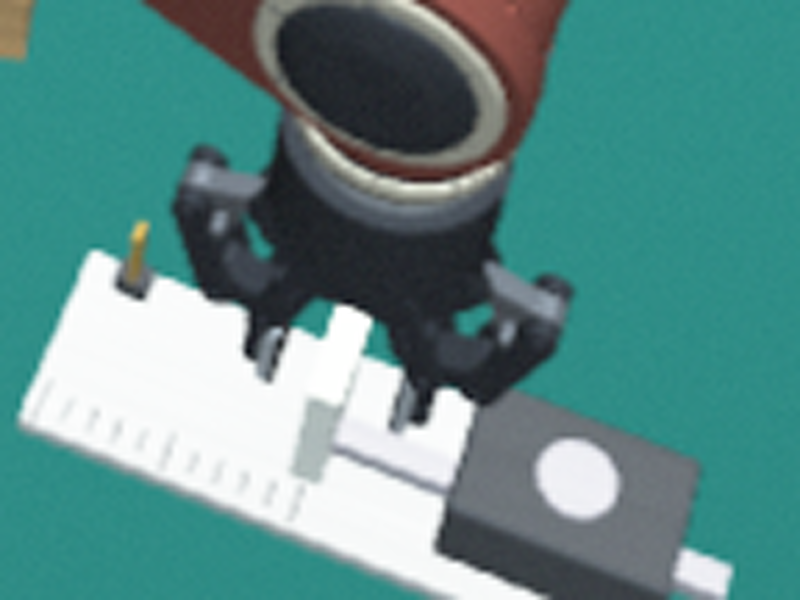

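>>> {"name": "drive_tool", "arguments": {
  "series": [
    {"x":0,"y":-0.04,"z":0,"ax":0,"ay":0,"az":0},
    {"x":0,"y":-0.04,"z":0,"ax":0,"ay":0,"az":0},
    {"x":0,"y":-0.04,"z":0,"ax":0,"ay":0,"az":0},
    {"x":0,"y":-0.04,"z":0,"ax":0,"ay":0,"az":0},
    {"x":0,"y":-0.04,"z":0,"ax":0,"ay":0,"az":0}
  ],
  "hand": 0
}}

```text
time: 12.03
tool_pos: [0.516, -0.4579, 0.0459]
tool_rot: [0.281, 0.649, 0.28, -0.649]
contact_force: [1.8, -1.4, 2.5]
gripper_width: 0.132
```

>>> {"name": "drive_tool", "arguments": {
  "series": [
    {"x":0,"y":0,"z":0,"ax":0,"ay":0,"az":0},
    {"x":0,"y":0,"z":0,"ax":0,"ay":0,"az":0},
    {"x":0,"y":0,"z":0,"ax":0,"ay":0,"az":0},
    {"x":0,"y":0,"z":0,"ax":0,"ay":0,"az":0},
    {"x":0,"y":0,"z":0,"ax":0,"ay":0,"az":0}
  ]
}}

```text
time: 12.45
tool_pos: [0.5159, -0.4578, 0.0459]
tool_rot: [0.281, 0.649, 0.28, -0.649]
contact_force: [2.2, -1.7, 5.2]
gripper_width: 0.133
```

```bash
./g.sh .5162 -.458 .045 -43.2 0; ./g.sh .4546 -.4002 .045 -43.2 0;python3 snap.py g3 side 325 340 144 108
```

```text
t 12.45 tcp [ 0.5159 -0.4578  0.0459] jawyaw -0.755 tilt 0.1 F [ 2.2 -1.7  5.2] w 0.133 j6 -0.08
 x y z [ 0.04  0.01 -0.  ]  ax ay az [-0.01  0.   -0.02]
t 12.45 tcp [ 0.5159 -0.4578  0.0459] jawyaw -0.755 tilt 0.1 F [ 2.2 -1.7  5.2] w 0.133 j6 -0.08
 x y z [ 0.03 -3.37  0.  ]  ax ay az [-0.01  0.   -0.02]
5.555555555555555
```

View pics/g3.png

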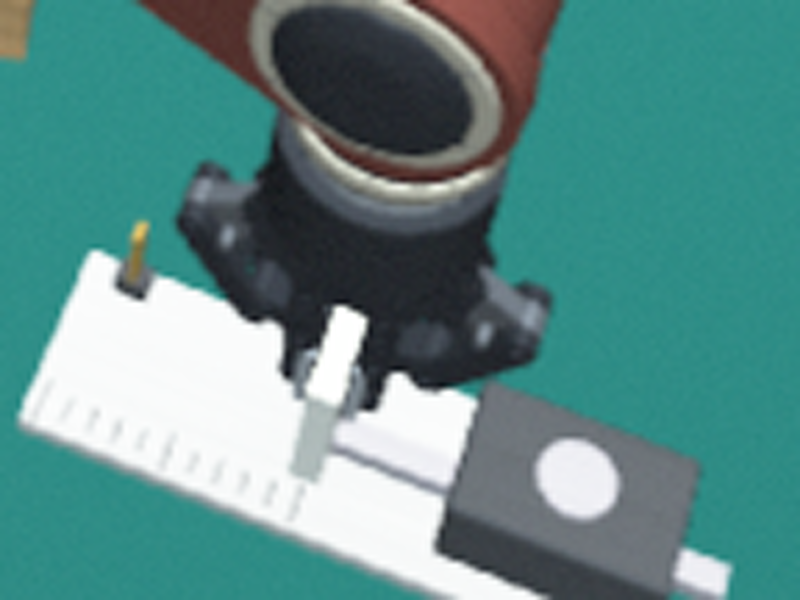

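>>> {"name": "drive_tool", "arguments": {
  "series": [
    {"x":0,"y":-0.2,"z":0,"ax":0,"ay":0,"az":0},
    {"x":0,"y":-0.6,"z":0,"ax":0,"ay":0,"az":0},
    {"x":0,"y":-1.0,"z":0,"ax":0,"ay":0,"az":0},
    {"x":0,"y":-1.4,"z":0,"ax":0,"ay":0,"az":0},
    {"x":0,"y":-1.8,"z":0,"ax":0,"ay":0,"az":0}
  ]
}}

```text
time: 12.92
tool_pos: [0.4831, -0.4271, 0.0459]
tool_rot: [0.282, 0.65, 0.279, -0.649]
contact_force: [5.2, -4.5, 3.6]
gripper_width: 0.132
```

>>> {"name": "drive_tool", "arguments": {
  "series": [
    {"x":0,"y":-0.4,"z":0,"ax":0,"ay":0,"az":0},
    {"x":0,"y":-0.8,"z":0,"ax":0,"ay":0,"az":0},
    {"x":0,"y":-1.15,"z":0,"ax":0,"ay":0,"az":0},
    {"x":0,"y":-1.35,"z":0,"ax":0,"ay":0,"az":0},
    {"x":0,"y":-1.45,"z":0,"ax":0,"ay":0,"az":0}
  ]
}}

```text
time: 13.33
tool_pos: [0.457, -0.4026, 0.0459]
tool_rot: [0.282, 0.65, 0.279, -0.649]
contact_force: [7.4, -5.8, 1.4]
gripper_width: 0.131
```

```bash
./g.sh .4543 -.4000 .045 -43.2 0;python3 snap.py g4 side 325 360 120 90;python3 snap.py g4t top 460 210 100 100
```

```text
t 13.33 tcp [ 0.457  -0.4026  0.0459] jawyaw -0.755 tilt 0.3 F [ 7.4 -5.8  1.4] w 0.131 j6 -0.09
 x y z [ 0.04 -0.15 -0.  ]  ax ay az [-0.02  0.   -0.06]
6.666666666666667
6.0
```

View pics/g4.png

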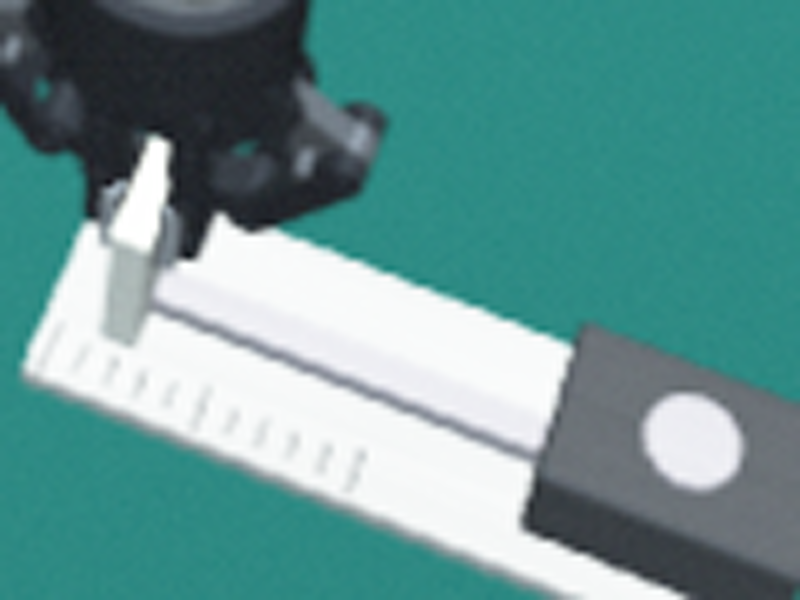

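View pics/g4t.png

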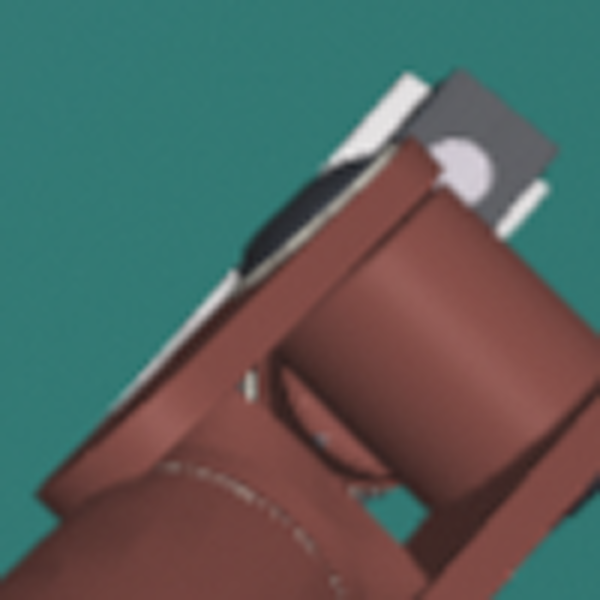

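```bash
cat > fl.py <<'E'
import sys
from m1 import *
gx=np.array([.7295,-.684]);gy=np.array([.684,.7295]);fl=np.array([.5162,-.458])
k=float(sys.argv[1]);o=(int(sys.argv[2]),int(sys.argv[3]))
for a in sys.argv[4:]:
    p=tuple(map(float,a.split(",")));d=plane(S,U(p,k,o),.075)[:2]-fl;print(p,np.round([d@gx*1000,d@gy*1000],1))
E
python3 fl.py 6.66667 325 360 107,238 155,250 148,138 172,142;python3 fl.py 5.88235 325 372 358,240 322,228 360,125 397,138
```

```text
(107.0, 238.0) [-86.8 -20.6]
(155.0, 250.0) [-72.3 -18.5]
(148.0, 138.0) [-87.2  15.6]
(172.0, 142.0) [-80.1  17.2]
(358.0, 240.0) [  5.9 -19.4]
(322.0, 228.0) [ -6.3 -20.2]
(360.0, 125.0) [-5.9 20.7]
(397.0, 138.0) [ 7.1 21.2]
```

>>> {"name": "drive_tool", "arguments": {
  "series": [
    {"x":0,"y":-0.08,"z":0,"ax":0,"ay":0,"az":0},
    {"x":0,"y":-0.14,"z":0,"ax":0,"ay":0,"az":0},
    {"x":0,"y":-0.14,"z":0,"ax":0,"ay":0,"az":0}
  ]
}}

```text
time: 13.68
tool_pos: [0.4548, -0.4005, 0.0459]
tool_rot: [0.282, 0.65, 0.279, -0.649]
contact_force: [6.7, -6.1, 1.7]
gripper_width: 0.131
```

```bash
./g.sh .4543 -.4000 .045 -43.2 0;python3 snap.py g5 side 325 365 60 45
```

```text
t 13.68 tcp [ 0.4548 -0.4005  0.0459] jawyaw -0.755 tilt 0.31 F [ 6.7 -6.1  1.7] w 0.131 j6 -0.09
 x y z [ 0.04 -0.03 -0.  ]  ax ay az [-0.02  0.   -0.06]
13.333333333333334
```

View pics/g5.png

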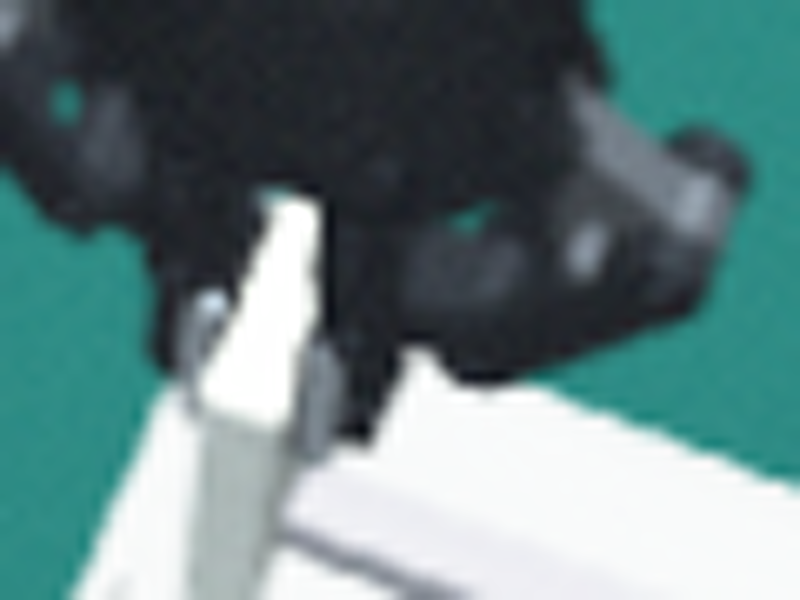

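```bash
python3 fl.py 13.3333 325 365 202,398 288,425 ; python3 fl.py 5.88235 325 372 358,238 322,230
```

```text
(202.0, 398.0) [-89.2 -19.6]
(288.0, 425.0) [-75.9 -18.5]
(358.0, 238.0) [  5.7 -18.8]
(322.0, 230.0) [ -6.1 -20.9]
```

>>> {"name": "drive_tool", "arguments": {
  "series": [
    {"x":0,"y":-0.03,"z":0,"ax":0,"ay":0,"az":0},
    {"x":0,"y":-0.03,"z":0,"ax":0,"ay":0,"az":0},
    {"x":0,"y":-0.03,"z":0,"ax":0,"ay":0,"az":0}
  ]
}}

```text
time: 13.98
tool_pos: [0.4544, -0.4001, 0.0459]
tool_rot: [0.282, 0.65, 0.279, -0.648]
contact_force: [6.9, -6.2, 1.5]
gripper_width: 0.13
```

```bash
./g.sh .4543 -.4000 .045 -43.2 0
```

```text
t 13.98 tcp [ 0.4544 -0.4001  0.0459] jawyaw -0.755 tilt 0.31 F [ 6.9 -6.2  1.5] w 0.13 j6 -0.09
 x y z [ 0.04 -0.01 -0.  ]  ax ay az [-0.02  0.   -0.06]
```

>>> {"name": "drive_tool", "arguments": {
  "series": [
    {"x":0,"y":0,"z":0,"ax":0,"ay":0,"az":0},
    {"x":0,"y":0,"z":0,"ax":0,"ay":0,"az":0},
    {"x":0,"y":0,"z":0,"ax":0,"ay":0,"az":0},
    {"x":0,"y":0,"z":0,"ax":0,"ay":0,"az":0},
    {"x":0,"y":0,"z":0,"ax":0,"ay":0,"az":0}
  ]
}}

```text
time: 14.4
tool_pos: [0.4544, -0.4001, 0.0459]
tool_rot: [0.282, 0.65, 0.279, -0.648]
contact_force: [6.7, -6.5, 1.6]
gripper_width: 0.128
```

>>> {"name": "drive_tool", "arguments": {
  "series": [
    {"x":0,"y":0,"z":0,"ax":0,"ay":0,"az":0},
    {"x":0,"y":0,"z":0,"ax":0,"ay":0,"az":0},
    {"x":0,"y":0,"z":0,"ax":0,"ay":0,"az":0},
    {"x":0,"y":0,"z":0,"ax":0,"ay":0,"az":0},
    {"x":0,"y":0,"z":0,"ax":0,"ay":0,"az":0}
  ]
}}

```text
time: 14.82
tool_pos: [0.4544, -0.4001, 0.0459]
tool_rot: [0.282, 0.65, 0.279, -0.648]
contact_force: [6.5, -6.4, 1.8]
gripper_width: 0.133
```

>>> {"name": "drive_tool", "arguments": {
  "series": [
    {"x":0,"y":0,"z":0,"ax":0,"ay":0,"az":0},
    {"x":0,"y":0,"z":0,"ax":0,"ay":0,"az":0},
    {"x":0,"y":0,"z":0,"ax":0,"ay":0,"az":0},
    {"x":0,"y":0,"z":0,"ax":0,"ay":0,"az":0},
    {"x":0,"y":0,"z":0,"ax":0,"ay":0,"az":0}
  ]
}}

```text
time: 15.23
tool_pos: [0.4544, -0.4001, 0.0459]
tool_rot: [0.282, 0.65, 0.279, -0.648]
contact_force: [6.9, -4.8, 1.8]
gripper_width: 0.127
```

>>> {"name": "drive_tool", "arguments": {
  "series": [
    {"x":0,"y":0,"z":0,"ax":0,"ay":0,"az":0},
    {"x":0,"y":0,"z":0,"ax":0,"ay":0,"az":0},
    {"x":0,"y":0,"z":0,"ax":0,"ay":0,"az":0},
    {"x":0,"y":0,"z":0,"ax":0,"ay":0,"az":0},
    {"x":0,"y":0,"z":0,"ax":0,"ay":0,"az":0}
  ]
}}

```text
time: 15.65
tool_pos: [0.4544, -0.4001, 0.0459]
tool_rot: [0.282, 0.65, 0.279, -0.648]
contact_force: [6.7, -6.0, 1.4]
gripper_width: 0.128
```

>>> {"name": "drive_tool", "arguments": {
  "series": [
    {"x":0,"y":0,"z":0,"ax":0,"ay":0,"az":0},
    {"x":0,"y":0,"z":0,"ax":0,"ay":0,"az":0},
    {"x":0,"y":0,"z":0,"ax":0,"ay":0,"az":0}
  ]
}}

```text
time: 15.9
tool_pos: [0.4544, -0.4001, 0.0459]
tool_rot: [0.282, 0.65, 0.279, -0.648]
contact_force: [7.5, -5.2, 1.5]
gripper_width: 0.129
```

```bash
./g.sh .5159 -.4578 .0459 -43.2 0
```

```text
t 15.9 tcp [ 0.4544 -0.4001  0.0459] jawyaw -0.755 tilt 0.31 F [ 7.5 -5.2  1.5] w 0.129 j6 -0.09
 x y z [ 0.02  3.37 -0.01]  ax ay az [-0.02  0.   -0.06]
```

Held 13.7–15.9 s. Ease it home slowly.

>>> {"name": "drive_tool", "arguments": {
  "series": [
    {"x":0,"y":0.15,"z":0,"ax":0,"ay":0,"az":0},
    {"x":0,"y":0.4,"z":0,"ax":0,"ay":0,"az":0},
    {"x":0,"y":0.7,"z":0,"ax":0,"ay":0,"az":0},
    {"x":0,"y":1.0,"z":0,"ax":0,"ay":0,"az":0},
    {"x":0,"y":1.3,"z":0,"ax":0,"ay":0,"az":0}
  ]
}}

```text
time: 16.32
tool_pos: [0.4779, -0.4222, 0.0459]
tool_rot: [0.282, 0.65, 0.279, -0.649]
contact_force: [4.9, -4.0, 4.5]
gripper_width: 0.13
```

>>> {"name": "drive_tool", "arguments": {
  "series": [
    {"x":0,"y":0.3,"z":0,"ax":0,"ay":0,"az":0},
    {"x":0,"y":0.6,"z":0,"ax":0,"ay":0,"az":0},
    {"x":0,"y":0.9,"z":0,"ax":0,"ay":0,"az":0},
    {"x":0,"y":1.2,"z":0,"ax":0,"ay":0,"az":0},
    {"x":0,"y":1.45,"z":0,"ax":0,"ay":0,"az":0}
  ]
}}

```text
time: 16.73
tool_pos: [0.504, -0.4466, 0.0459]
tool_rot: [0.281, 0.649, 0.28, -0.649]
contact_force: [2.2, -2.6, 6.5]
gripper_width: 0.125
```

```bash
./g.sh .5159 -.4578 .0459 -43.2 0
```

```text
t 16.73 tcp [ 0.504  -0.4466  0.0459] jawyaw -0.755 tilt 0.1 F [ 2.2 -2.6  6.5] w 0.125 j6 -0.08
 x y z [ 0.    0.65 -0.  ]  ax ay az [-0.01  0.   -0.02]
```

>>> {"name": "drive_tool", "arguments": {
  "series": [
    {"x":0,"y":0.15,"z":0,"ax":0,"ay":0,"az":0},
    {"x":0,"y":0.3,"z":0,"ax":0,"ay":0,"az":0},
    {"x":0,"y":0.42,"z":0,"ax":0,"ay":0,"az":0},
    {"x":0,"y":0.52,"z":0,"ax":0,"ay":0,"az":0},
    {"x":0,"y":0.6,"z":0,"ax":0,"ay":0,"az":0}
  ]
}}

```text
time: 17.15
tool_pos: [0.5145, -0.4565, 0.0459]
tool_rot: [0.281, 0.649, 0.28, -0.649]
contact_force: [1.9, -1.0, 7.3]
gripper_width: 0.133
```

```bash
./g.sh .5159 -.4578 .0459 -43.2 0
```

```text
t 17.15 tcp [ 0.5145 -0.4565  0.0459] jawyaw -0.755 tilt 0.05 F [ 1.9 -1.   7.3] w 0.133 j6 -0.08
 x y z [ 0.    0.08 -0.  ]  ax ay az [-0.01  0.   -0.01]
```

>>> {"name": "drive_tool", "arguments": {
  "series": [
    {"x":0,"y":0.04,"z":0,"ax":0,"ay":0,"az":0},
    {"x":0,"y":0.08,"z":0,"ax":0,"ay":0,"az":0},
    {"x":0,"y":0.12,"z":0,"ax":0,"ay":0,"az":0},
    {"x":0,"y":0.12,"z":0,"ax":0,"ay":0,"az":0},
    {"x":0,"y":0.12,"z":0,"ax":0,"ay":0,"az":0}
  ]
}}

```text
time: 17.57
tool_pos: [0.5162, -0.4581, 0.0459]
tool_rot: [-0.28, -0.649, -0.281, 0.649]
contact_force: [0.1, 0.9, 8.6]
gripper_width: 0.13
```

```bash
./g.sh .5159 -.4578 .0459 -43.2 0
```

```text
t 17.57 tcp [ 0.5162 -0.4581  0.0459] jawyaw -0.755 tilt 0.02 F [0.1 0.9 8.6] w 0.13 j6 -0.08
 x y z [ 0.   -0.02 -0.  ]  ax ay az [-0.01  0.    0.  ]
```

At home (force vanished/reversed against the stop). Release and rise.

>>> {"name": "drive_tool", "arguments": {
  "series": [
    {"x":0,"y":0,"z":0,"ax":0,"ay":0,"az":0},
    {"x":0,"y":0,"z":0,"ax":0,"ay":0,"az":0},
    {"x":0,"y":0,"z":0,"ax":0,"ay":0,"az":0},
    {"x":0,"y":0,"z":0,"ax":0,"ay":0,"az":0},
    {"x":0,"y":0,"z":0,"ax":0,"ay":0,"az":0}
  ],
  "hand": 0.5
}}

```text
time: 17.98
tool_pos: [0.5156, -0.4574, 0.0439]
tool_rot: [-0.28, -0.649, -0.281, 0.649]
contact_force: [-0.8, -0.3, -0.1]
gripper_width: 0.504
```

>>> {"name": "drive_tool", "arguments": {
  "series": [
    {"x":-0.4,"y":0,"z":0,"ax":0,"ay":0,"az":0},
    {"x":-1.4,"y":0,"z":0,"ax":0,"ay":0,"az":0},
    {"x":-2.8,"y":0,"z":0,"ax":0,"ay":0,"az":0},
    {"x":-4.2,"y":0,"z":0,"ax":0,"ay":0,"az":0},
    {"x":-5.4,"y":0,"z":0,"ax":0,"ay":0,"az":0}
  ]
}}

```text
time: 18.4
tool_pos: [0.5165, -0.4583, 0.1833]
tool_rot: [0.281, 0.649, 0.28, -0.649]
contact_force: [1.3, -0.7, 0.4]
gripper_width: 0.494
```

```bash
python3 - <<'E'
from plant import cams
import cv2
for n in("side","top"):
    f=cams.grab_frame(n);cv2.imwrite(f"pics/{n}1.png",f["img"])
E
```

```text
(no output)
```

View pics/side1.png

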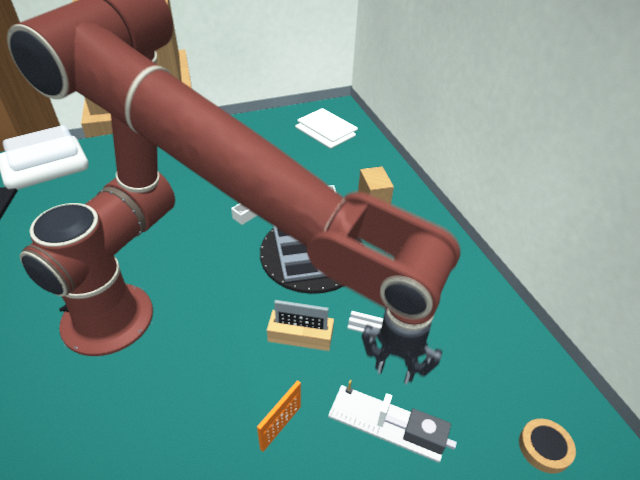

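View pics/top1.png

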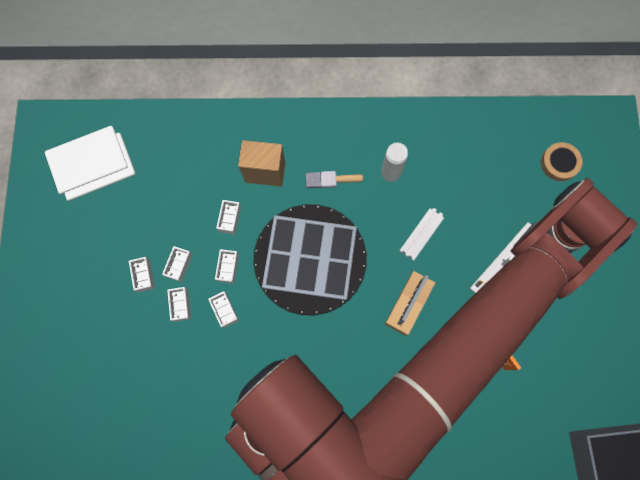

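```bash
cat > det.py <<'E'
from h import *
from plant import cams
def shells(f,thr=195,z=.038,box=(100,180,370,340),amin=100):
    g=f["img"].min(2);x0,y0,x1,y1=box;k=4
    c=cv2.resize(g[y0:y1,x0:x1],None,fx=k,fy=k,interpolation=cv2.INTER_CUBIC)
    m=(c>thr).astype(np.uint8);m=cv2.morphologyEx(m,cv2.MORPH_CLOSE,np.ones((9,9),np.uint8))
    out=[]
    for q in cv2.findContours(m,cv2.RETR_EXTERNAL,cv2.CHAIN_APPROX_NONE)[0]:
        if cv2.contourArea(q)<amin*k*k:continue
        h=cv2.convexHull(q)[:,0,:].astype(float)
        w=np.array([plane(f,((p[0]+.5)/k-.5+x0,(p[1]+.5)/k-.5+y0),z)[:2]*1000 for p in h],np.float32)
        (c0,(a,b),an)=cv2.minAreaRect(w)
        if a<b:a,b,an=b,a,an+90
        an=(an+90)%180-90
        out.append([c0[0]/1000,c0[1]/1000,a,b,an])
    return out
def nest(f):
    im=f["img"].astype(int);b,g,r=im[...,0],im[...,1],im[...,2];x0,y0,x1,y1=250,200,370,320;k=4
    m0=((g>110)&(b-g<45)&(r>90)&(b>120)).astype(np.uint8)*255
    c=cv2.resize(m0[y0:y1,x0:x1],None,fx=k,fy=k,interpolation=cv2.INTER_CUBIC)>127
    cs=cv2.findContours(c.astype(np.uint8),cv2.RETR_EXTERNAL,cv2.CHAIN_APPROX_NONE)[0];q=max(cs,key=cv2.contourArea)
    w=np.array([plane(f,((p[0]+.5)/k-.5+x0,(p[1]+.5)/k-.5+y0),.032)[:2]*1000 for p in cv2.convexHull(q)[:,0,:].astype(float)],np.float32)
    return cv2.minAreaRect(w)
if __name__=="__main__":
    f=cams.grab_frame("top")
    for s in shells(f):print(np.round(s,3))
    print(nest(f))
E
python3 det.py;python3 - <<'E'
import cv2
t=cv2.imread("pics/top1.png");cv2.imwrite("pics/nest.png",cv2.resize(t[200:320,250:370],(600,600),interpolation=cv2.INTER_CUBIC))
E
```

```text
[ 0.414  0.26  76.53  43.162 26.379]
[ 0.428  0.37  76.959 42.759  8.352]
[ 0.504  0.468 76.874 42.855 13.128]
[ 0.523  0.255 76.891 42.636 -7.333]
[  0.53    0.38   76.889  43.064 -19.217]
[  0.653   0.254  76.969  42.648 -10.137]
((544.8121337890625, 45.460906982421875), (215.1234893798828, 191.13241577148438), 81.36810302734375)
```

View pics/nest.png

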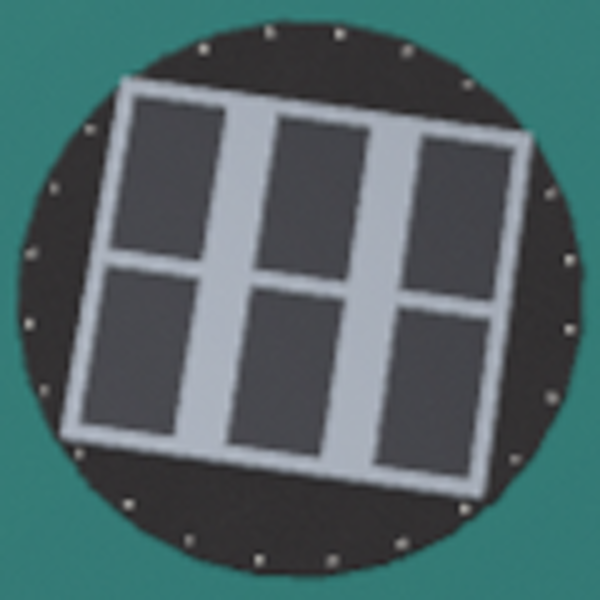

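```bash
python3 - <<'E' 2>&1 | tail -12
from m1 import *
o=(250,200)
show("nest",[plane(T,U(p,5,o),.032) for p in [(123,77),(532,133),(483,497),(62,437)]])
show("p",[plane(T,U(p,5,o),.032) for p in [(135,95),(227,107),(175,436),(80,428)]])
# turntable
im=F["top"]["img"];m=((im.max(2)<80)|((im[...,0].astype(int)-im[...,1]>-5)&(im[...,2]>80)))[195:325,245:375].astype(np.uint8)
q=max(cv2.findContours(m,cv2.RETR_EXTERNAL,cv2.CHAIN_APPROX_NONE)[0],key=cv2.contourArea)
w=np.array([plane(T,(p[0]+245,p[1]+195),.014)[:2] for p in cv2.convexHull(q)[:,0,:]],np.float32)
print(cv2.minEnclosingCircle(w),cv2.fitEllipse(w))
# side view nest corners for later
im=F["side"]["img"];cv2.imwrite("pics/nestS.png",cv2.resize(im[205:295,250:370],(800,600),interpolation=cv2.INTER_CUBIC))
E
```

```text
nest [[653.4, 135.1, 32.0], [622.1, -73.4, 32.0], [436.1, -45.4, 32.0], [467.7, 163.1, 32.0]]
   centre [544.8  44.9  32. ] edges [210.8 188.  210.9 187.8] ang [-98.5 171.5  81.4  -8.6]
p [[643.8, 128.9, 32.0], [637.0, 81.9, 32.0], [467.8, 107.0, 32.0], [472.2, 154.3, 32.0]]
   centre [555.2 118.   32. ] edges [ 47.5 171.1  47.4 173.5] ang [-98.2 171.6  84.7  -8.4]
((0.5449894666671753, 0.046217404305934906), 0.14577390253543854) ((0.54383385181427, 0.04533475264906883), (0.2872382700443268, 0.2886536419391632), 114.32250213623047)
```

View pics/nestS.png

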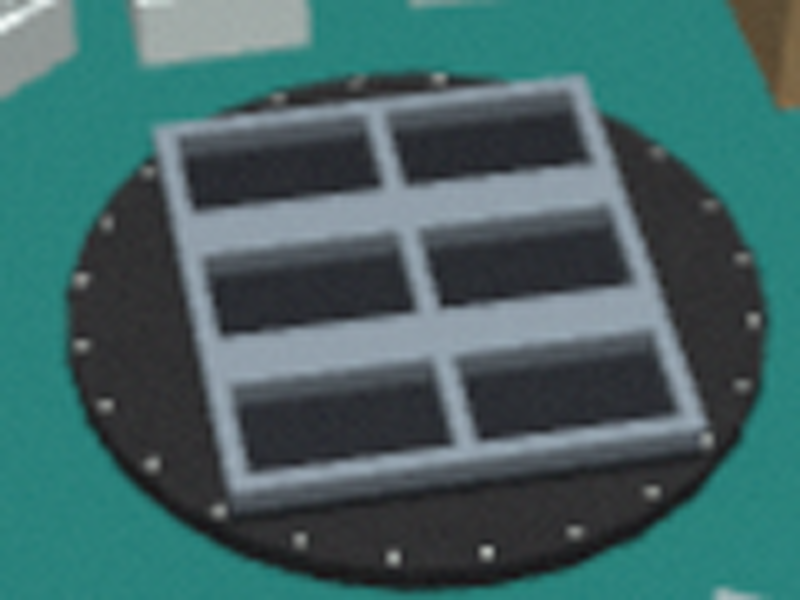

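```bash
./g.sh .653 .254 .18 -100 0
```

```text
t 18.55 tcp [ 0.5179 -0.4599  0.1859] jawyaw -0.755 tilt 0.5 F [0.  0.1 0.2] w 0.503 j6 -0.08
 x y z [  0.08 -15.64 -24.5 ]  ax ay az [11.35 -0.04 -0.09]
```

>>> {"name": "drive_tool", "arguments": {
  "series": [
    {"x":-0.5,"y":-15.6,"z":-24.5,"ax":11.3,"ay":0,"az":0},
    {"x":-0.5,"y":-15.6,"z":-24.5,"ax":11.3,"ay":0,"az":0},
    {"x":-0.5,"y":-15.6,"z":-24.5,"ax":11.3,"ay":0,"az":0},
    {"x":-0.5,"y":-15.6,"z":-24.5,"ax":11.3,"ay":0,"az":0},
    {"x":-0.5,"y":-15.6,"z":-24.5,"ax":11.3,"ay":0,"az":0}
  ],
  "hand": 0.75
}}

```text
time: 18.97
tool_pos: [0.5542, -0.2526, 0.1821]
tool_rot: [-0.066, -0.703, -0.067, 0.705]
contact_force: [1.0, -0.2, 0.6]
gripper_width: 0.752
```

```bash
./g.sh .653 .254 .18 -100 0
```

```text
t 18.97 tcp [ 0.5542 -0.2526  0.1821] jawyaw -1.383 tilt 0.16 F [ 1.  -0.2  0.6] w 0.752 j6 0.83
 x y z [  0.11 -19.17  -7.67]  ax ay az [4.16 0.03 0.02]
```

>>> {"name": "drive_tool", "arguments": {
  "series": [
    {"x":0,"y":-19.2,"z":-7.7,"ax":4.16,"ay":0,"az":0},
    {"x":0,"y":-19.2,"z":-7.7,"ax":4.16,"ay":0,"az":0},
    {"x":0,"y":-19.2,"z":-7.7,"ax":4.16,"ay":0,"az":0},
    {"x":0,"y":-19.2,"z":-7.7,"ax":4.16,"ay":0,"az":0},
    {"x":0,"y":-19.2,"z":-7.7,"ax":4.16,"ay":0,"az":0}
  ]
}}

```text
time: 19.38
tool_pos: [0.5919, -0.0537, 0.1823]
tool_rot: [0.06, -0.704, 0.06, 0.705]
contact_force: [0.3, -0.1, 0.2]
gripper_width: 0.749
```

```bash
./g.sh .653 .254 .15 -100 0
```

```text
t 19.38 tcp [ 0.5919 -0.0537  0.1823] jawyaw -1.74 tilt 0.14 F [ 0.3 -0.1  0.2] w 0.749 j6 1.52
 x y z [  1.29 -12.54  -0.34]  ax ay az [0.06 0.03 0.  ]
```

>>> {"name": "drive_tool", "arguments": {
  "series": [
    {"x":0.3,"y":-12.5,"z":-0.3,"ax":0,"ay":0,"az":0},
    {"x":0.3,"y":-12.5,"z":-0.3,"ax":0,"ay":0,"az":0},
    {"x":0.3,"y":-12.5,"z":-0.3,"ax":0,"ay":0,"az":0},
    {"x":0.3,"y":-12.5,"z":-0.3,"ax":0,"ay":0,"az":0},
    {"x":0.3,"y":-12.5,"z":-0.3,"ax":0,"ay":0,"az":0}
  ]
}}

```text
time: 19.8
tool_pos: [0.6317, 0.1507, 0.1771]
tool_rot: [0.059, -0.704, 0.06, 0.705]
contact_force: [1.3, -0.7, 0.5]
gripper_width: 0.748
```

>>> {"name": "drive_tool", "arguments": {
  "series": [
    {"x":0.3,"y":-1.5,"z":0,"ax":0,"ay":0,"az":0},
    {"x":0.6,"y":-2.8,"z":0,"ax":0,"ay":0,"az":0},
    {"x":0.8,"y":-3.7,"z":0,"ax":0,"ay":0,"az":0},
    {"x":1,"y":-4.1,"z":0,"ax":0,"ay":0,"az":0},
    {"x":1,"y":-4.2,"z":0,"ax":0,"ay":0,"az":0}
  ]
}}

```text
time: 20.22
tool_pos: [0.6486, 0.2534, 0.1506]
tool_rot: [0.058, -0.703, 0.059, 0.706]
contact_force: [-0.5, -0.7, -0.1]
gripper_width: 0.753
```

```bash
./g.sh .653 .254 .014 -100 0; python3 det.py
```

```text
t 20.22 tcp [0.6486 0.2534 0.1506] jawyaw -1.737 tilt 0.26 F [-0.5 -0.7 -0.1] w 0.753 j6 2.0
 x y z [ 5.47 -0.06 -0.19]  ax ay az [ 0.1   0.05 -0.02]
[ 0.428  0.372 76.984 40.409  8.741]
[ 0.504  0.468 76.973 42.863 13.531]
[  0.53    0.38   77.017  43.121 -18.769]
((544.777099609375, 45.47517395019531), (215.14688110351562, 191.12933349609375), 81.34620666503906)
```

>>> {"name": "drive_tool", "arguments": {
  "series": [
    {"x":1.3,"y":-0.05,"z":-0.15,"ax":0.1,"ay":0,"az":0},
    {"x":2.6,"y":-0.05,"z":-0.15,"ax":0.1,"ay":0,"az":0},
    {"x":3.6,"y":-0.05,"z":-0.15,"ax":0.1,"ay":0,"az":0},
    {"x":4.2,"y":-0.05,"z":-0.15,"ax":0.1,"ay":0,"az":0},
    {"x":4.5,"y":-0.05,"z":-0.15,"ax":0.1,"ay":0,"az":0}
  ]
}}

```text
time: 20.68
tool_pos: [0.6524, 0.2507, 0.0381]
tool_rot: [0.062, -0.703, 0.064, 0.706]
contact_force: [-0.7, -0.7, -0.4]
gripper_width: 0.753
```

>>> {"name": "drive_tool", "arguments": {
  "series": [
    {"x":0,"y":0,"z":0,"ax":0,"ay":0,"az":0},
    {"x":0,"y":0,"z":0,"ax":0,"ay":0,"az":0},
    {"x":0,"y":0,"z":0,"ax":0,"ay":0,"az":0}
  ]
}}

```text
time: 20.93
tool_pos: [0.6558, 0.2529, 0.0438]
tool_rot: [-0.063, 0.706, -0.062, -0.703]
contact_force: [0.6, 0.7, 0.3]
gripper_width: 0.751
```

```bash
./g.sh .653 .254 .014 -100 0; python3 snap.py a1 side 300 140 80 60
```

```text
t 20.93 tcp [0.6558 0.2529 0.0438] jawyaw -1.748 tilt 0.23 F [0.6 0.7 0.3] w 0.751 j6 2.01
 x y z [ 1.19 -0.02  0.12]  ax ay az [-0.03 -0.04  0.02]
10.0
```

View pics/a1.png

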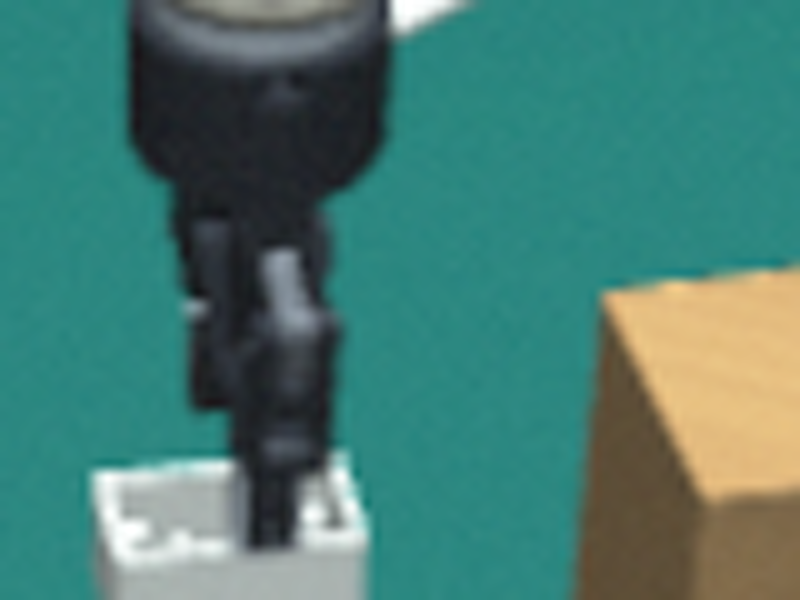

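>>> {"name": "drive_tool", "arguments": {
  "series": [
    {"x":0.3,"y":0,"z":0.1,"ax":0,"ay":0,"az":0},
    {"x":0.6,"y":0,"z":0.1,"ax":0,"ay":0,"az":0},
    {"x":0.9,"y":0,"z":0.1,"ax":0,"ay":0,"az":0},
    {"x":1.1,"y":0,"z":0.1,"ax":0,"ay":0,"az":0},
    {"x":1.17,"y":0,"z":0.1,"ax":0,"ay":0,"az":0}
  ]
}}

```text
time: 21.4
tool_pos: [0.6503, 0.253, 0.0097]
tool_rot: [0.062, -0.703, 0.063, 0.705]
contact_force: [-0.3, -0.2, -0.5]
gripper_width: 0.749
```

>>> {"name": "drive_tool", "arguments": {
  "series": [
    {"x":0,"y":0,"z":0,"ax":0,"ay":0,"az":0},
    {"x":0,"y":0,"z":0,"ax":0,"ay":0,"az":0}
  ]
}}

```text
time: 21.57
tool_pos: [0.6515, 0.2532, 0.0115]
tool_rot: [0.062, -0.704, 0.063, 0.704]
contact_force: [0.1, -0.4, 0.3]
gripper_width: 0.751
```

```bash
./g.sh .653 .254 .014 -100 0; python3 snap.py a2 side 300 140 80 60
```

```text
t 21.57 tcp [0.6515 0.2532 0.0115] jawyaw -1.748 tilt 0.02 F [ 0.1 -0.4  0.3] w 0.751 j6 2.01
 x y z [-0.1  -0.04 -0.05]  ax ay az [-0.03  0.   -0.  ]
10.0
```

View pics/a2.png

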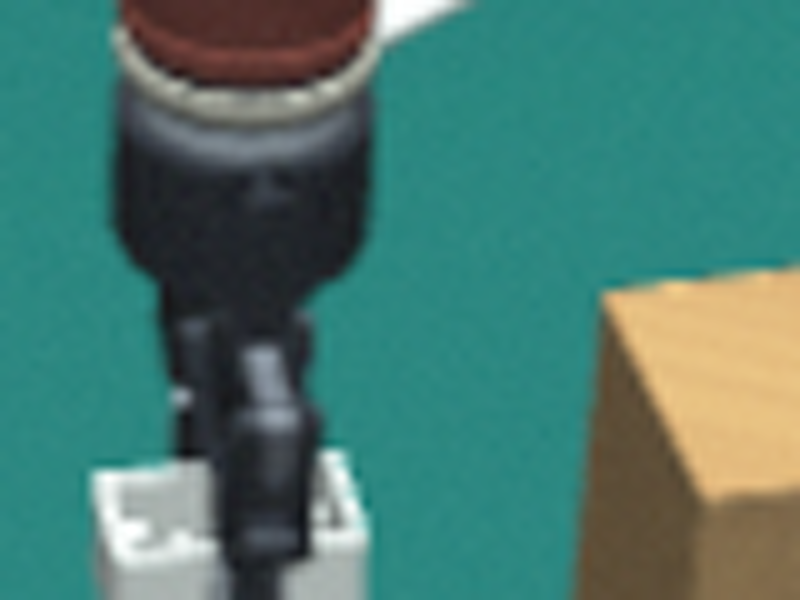

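>>> {"name": "drive_tool", "arguments": {
  "series": [
    {"x":-0.06,"y":-0.03,"z":-0.03,"ax":0,"ay":0,"az":0},
    {"x":-0.06,"y":-0.03,"z":-0.03,"ax":0,"ay":0,"az":0},
    {"x":-0.06,"y":-0.03,"z":-0.03,"ax":0,"ay":0,"az":0},
    {"x":-0.06,"y":-0.03,"z":-0.03,"ax":0,"ay":0,"az":0},
    {"x":-0.06,"y":-0.03,"z":-0.03,"ax":0,"ay":0,"az":0}
  ],
  "hand": 0.3
}}

```text
time: 22.03
tool_pos: [0.6534, 0.2541, 0.0146]
tool_rot: [-0.063, 0.705, -0.062, -0.704]
contact_force: [1.0, 0.3, 3.9]
gripper_width: 0.477
```

```bash
./g.sh .5784 -.0349 .15 -98.6 0
```

```text
t 22.03 tcp [0.6534 0.2541 0.0146] jawyaw -1.748 tilt 0.13 F [1.  0.3 3.9] w 0.477 j6 2.01
 x y z [-5.43 11.9   0.91]  ax ay az [-0.31 -0.02  0.01]
```

>>> {"name": "drive_tool", "arguments": {
  "series": [
    {"x":-0.6,"y":0,"z":0,"ax":0,"ay":0,"az":0},
    {"x":-1.8,"y":0,"z":0,"ax":0,"ay":0,"az":0},
    {"x":-3,"y":0.5,"z":0,"ax":-0.3,"ay":0,"az":0},
    {"x":-4.2,"y":1.5,"z":0.1,"ax":-0.3,"ay":0,"az":0},
    {"x":-4.8,"y":2.8,"z":0.2,"ax":-0.3,"ay":0,"az":0}
  ],
  "hand": 0
}}

```text
time: 22.45
tool_pos: [0.6369, 0.1869, 0.1387]
tool_rot: [-0.053, 0.707, -0.052, -0.703]
contact_force: [0.5, -0.6, 0.2]
gripper_width: 0.479
```

>>> {"name": "drive_tool", "arguments": {
  "series": [
    {"x":0,"y":1.5,"z":0.1,"ax":0,"ay":0,"az":0},
    {"x":0,"y":3,"z":0.2,"ax":0,"ay":0,"az":0},
    {"x":0,"y":4.5,"z":0.3,"ax":0,"ay":0,"az":0},
    {"x":0,"y":6,"z":0.4,"ax":0,"ay":0,"az":0},
    {"x":0,"y":7.4,"z":0.5,"ax":0,"ay":0,"az":0}
  ]
}}

```text
time: 22.87
tool_pos: [0.5939, 0.0031, 0.1338]
tool_rot: [0.053, -0.705, 0.053, 0.705]
contact_force: [-0.0, -1.1, -0.5]
gripper_width: 0.48
```

```bash
./g.sh .5784 -.0349 .11 -98.6 0
```

```text
t 22.87 tcp [0.5939 0.0031 0.1338] jawyaw -1.722 tilt 0.02 F [-0.  -1.1 -0.5] w 0.48 j6 1.6
 x y z [0.95 1.59 0.39]  ax ay az [-0.01  0.   -0.  ]
```

>>> {"name": "drive_tool", "arguments": {
  "series": [
    {"x":0.3,"y":0.8,"z":0.2,"ax":0,"ay":0,"az":0},
    {"x":0.7,"y":1.4,"z":0.35,"ax":0,"ay":0,"az":0},
    {"x":0.95,"y":1.59,"z":0.39,"ax":0,"ay":0,"az":0},
    {"x":0.95,"y":1.59,"z":0.39,"ax":0,"ay":0,"az":0},
    {"x":0.95,"y":1.59,"z":0.39,"ax":0,"ay":0,"az":0}
  ]
}}

```text
time: 23.28
tool_pos: [0.5792, -0.0325, 0.1094]
tool_rot: [0.054, -0.705, 0.053, 0.705]
contact_force: [0.2, 0.1, -0.2]
gripper_width: 0.479
```

>>> {"name": "drive_tool", "arguments": {
  "series": [
    {"x":0.4,"y":0,"z":0,"ax":0,"ay":0,"az":0},
    {"x":1,"y":0,"z":0,"ax":0,"ay":0,"az":0},
    {"x":1.3,"y":0,"z":0,"ax":0,"ay":0,"az":0},
    {"x":1.3,"y":0,"z":0,"ax":0,"ay":0,"az":0},
    {"x":1.3,"y":0,"z":0,"ax":0,"ay":0,"az":0}
  ]
}}

```text
time: 23.7
tool_pos: [0.5792, -0.0323, 0.0765]
tool_rot: [0.053, -0.705, 0.053, 0.706]
contact_force: [-1.0, 0.7, -0.2]
gripper_width: 0.48
```

```bash
./g.sh .5784 -.0349 .035 -98.6 0; python3 snap.py a3 side 250 200 120 90;python3 snap.py a3t top 250 200 120 90
```

```text
t 23.7 tcp [ 0.5792 -0.0323  0.0765] jawyaw -1.721 tilt 0.08 F [-1.   0.7 -0.2] w 0.48 j6 1.54
 x y z [1.66 0.11 0.01]  ax ay az [0.   0.02 0.  ]
6.666666666666667
6.666666666666667
```

View pics/a3.png

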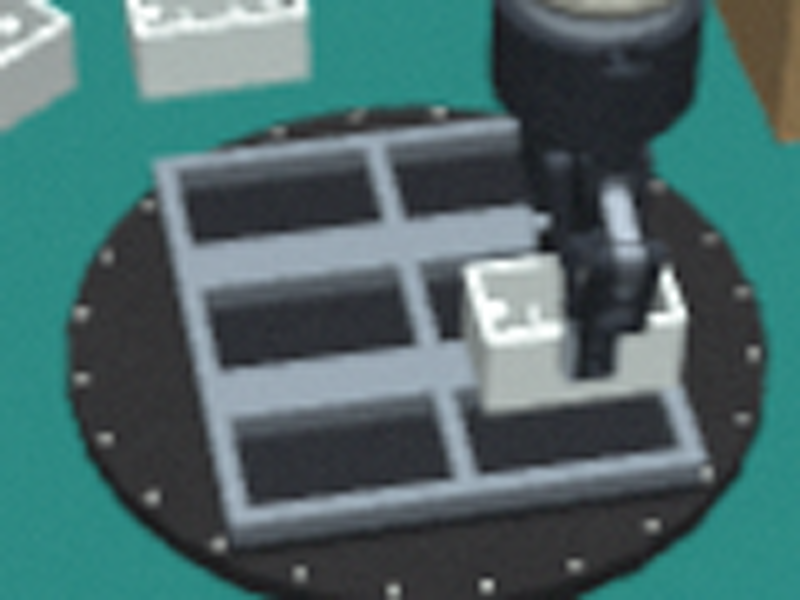

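>>> {"name": "drive_tool", "arguments": {
  "series": [
    {"x":0.2,"y":0.11,"z":0.01,"ax":0,"ay":0,"az":0},
    {"x":0.6,"y":0.11,"z":0.01,"ax":0,"ay":0,"az":0},
    {"x":0.9,"y":0.11,"z":0.01,"ax":0,"ay":0,"az":0},
    {"x":1.05,"y":0.11,"z":0.01,"ax":0,"ay":0,"az":0},
    {"x":1.05,"y":0.11,"z":0.01,"ax":0,"ay":0,"az":0}
  ]
}}

```text
time: 24.22
tool_pos: [0.5774, -0.0355, 0.0488]
tool_rot: [0.053, -0.704, 0.053, 0.706]
contact_force: [-0.5, 0.0, -1.3]
gripper_width: 0.477
```

```bash
./g.sh .5784 -.0349 .035 -98.6 0; python3 snap.py a4 side 280 220 100 75
```

```text
t 24.22 tcp [ 0.5774 -0.0355  0.0488] jawyaw -1.722 tilt 0.2 F [-0.5  0.  -1.3] w 0.477 j6 1.53
 x y z [ 0.55 -0.03 -0.04]  ax ay az [-0.01  0.04  0.  ]
8.0
```

View pics/a4.png

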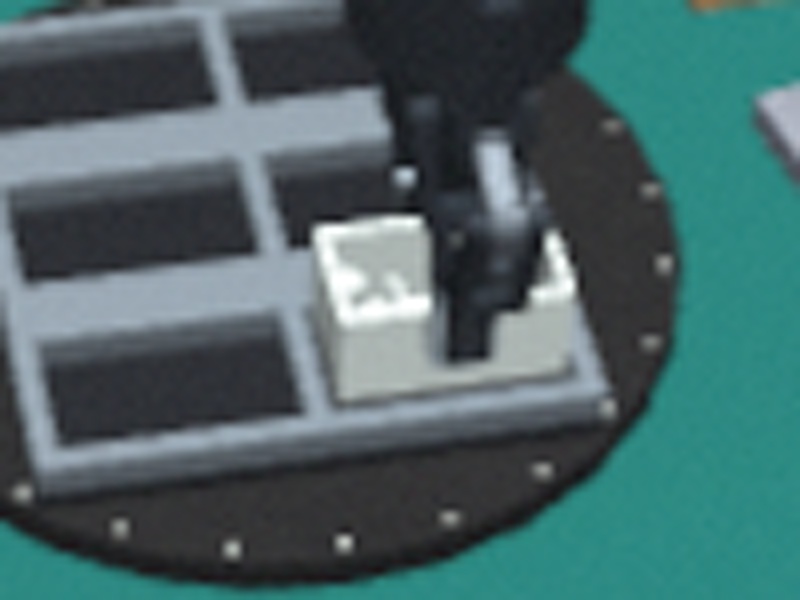

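>>> {"name": "drive_tool", "arguments": {
  "series": [
    {"x":0.15,"y":-0.03,"z":-0.03,"ax":0,"ay":0,"az":0},
    {"x":0.3,"y":-0.03,"z":-0.03,"ax":0,"ay":0,"az":0},
    {"x":0.45,"y":-0.03,"z":-0.03,"ax":0,"ay":0,"az":0},
    {"x":0.55,"y":-0.03,"z":-0.03,"ax":0,"ay":0,"az":0},
    {"x":0.58,"y":-0.03,"z":-0.03,"ax":0,"ay":0,"az":0}
  ]
}}

```text
time: 24.68
tool_pos: [0.5793, -0.035, 0.0357]
tool_rot: [0.053, -0.705, 0.053, 0.705]
contact_force: [-0.6, -0.4, -0.6]
gripper_width: 0.482
```

```bash
./g.sh .5784 -.0349 .035 -98.6 0
```

```text
t 24.68 tcp [ 0.5793 -0.035   0.0357] jawyaw -1.722 tilt 0.06 F [-0.6 -0.4 -0.6] w 0.482 j6 1.53
 x y z [0.03 0.   0.03]  ax ay az [-0.01  0.01  0.  ]
```

>>> {"name": "drive_tool", "arguments": {
  "series": [
    {"x":0.05,"y":0,"z":0,"ax":0,"ay":0,"az":0},
    {"x":0.05,"y":0,"z":0,"ax":0,"ay":0,"az":0}
  ]
}}

```text
time: 24.85
tool_pos: [0.5796, -0.0351, 0.0349]
tool_rot: [0.053, -0.705, 0.053, 0.705]
contact_force: [0.4, 0.8, -0.7]
gripper_width: 0.477
```

>>> {"name": "drive_tool", "arguments": {
  "series": [
    {"x":0,"y":0,"z":0,"ax":0,"ay":0,"az":0},
    {"x":0,"y":0,"z":0,"ax":0,"ay":0,"az":0},
    {"x":0,"y":0,"z":0,"ax":0,"ay":0,"az":0},
    {"x":0,"y":0,"z":0,"ax":0,"ay":0,"az":0}
  ],
  "hand": 0.7
}}

```text
time: 25.18
tool_pos: [0.5799, -0.0351, 0.0355]
tool_rot: [-0.053, 0.705, -0.053, -0.705]
contact_force: [-0.8, -0.4, -0.2]
gripper_width: 0.698
```

>>> {"name": "drive_tool", "arguments": {
  "series": [
    {"x":-0.4,"y":0,"z":0,"ax":0,"ay":0,"az":0},
    {"x":-1.4,"y":0,"z":0,"ax":0,"ay":0,"az":0},
    {"x":-2.8,"y":0,"z":0,"ax":0,"ay":0,"az":0},
    {"x":-4,"y":0,"z":0,"ax":0,"ay":0,"az":0},
    {"x":-4,"y":0,"z":0,"ax":0,"ay":0,"az":0}
  ]
}}

```text
time: 25.6
tool_pos: [0.5844, -0.0359, 0.1443]
tool_rot: [-0.053, 0.71, -0.054, -0.7]
contact_force: [0.4, -0.9, 1.1]
gripper_width: 0.705
```

```bash
python3 det.py; python3 snap.py a5 side 250 200 120 90; ./g.sh .523 .255 .13 -97.3 0
```

```text
[ 0.414  0.26  76.526 43.027 26.379]
[ 0.428  0.37  76.953 42.716  8.495]
[ 0.504  0.468 76.821 42.752 13.345]
[ 0.523  0.255 76.864 42.411 -7.334]
[  0.53    0.38   76.888  42.95  -19.216]
((553.9454956054688, 105.62660217285156), (93.37799835205078, 191.1324005126953), 81.36808776855469)
6.666666666666667
t 25.7 tcp [ 0.5813 -0.0354  0.1383] jawyaw -1.722 tilt 0.3 F [-0.4  0.7 -0.3] w 0.697 j6 1.53
 x y z [  0.31 -11.13   4.05]  ax ay az [-0.27 -0.06 -0.  ]
```

View pics/a5.png

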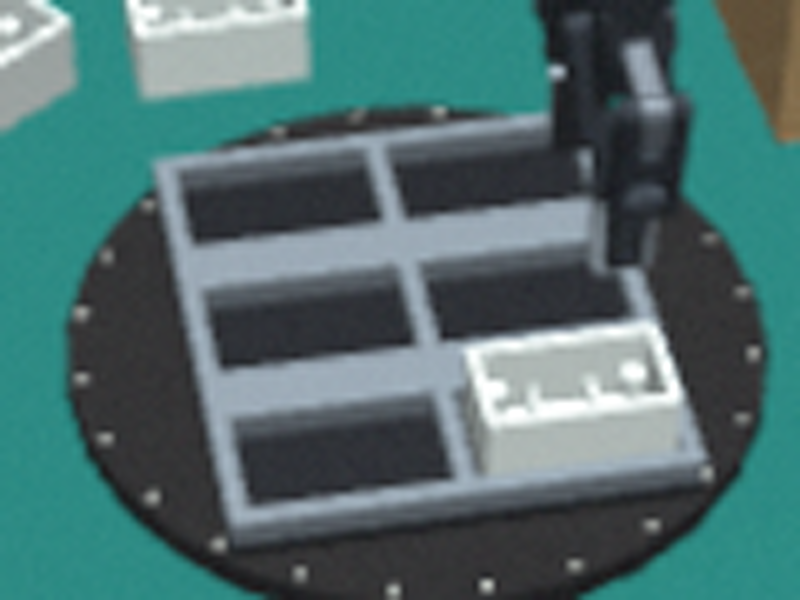

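>>> {"name": "drive_tool", "arguments": {
  "series": [
    {"x":0.1,"y":-1.2,"z":0.4,"ax":-0.27,"ay":0,"az":0},
    {"x":0.2,"y":-2.7,"z":1,"ax":-0.27,"ay":0,"az":0},
    {"x":0.3,"y":-4.2,"z":1.55,"ax":-0.27,"ay":0,"az":0},
    {"x":0.3,"y":-5.7,"z":2.1,"ax":-0.27,"ay":0,"az":0},
    {"x":0.3,"y":-7.2,"z":2.6,"ax":-0.27,"ay":0,"az":0}
  ],
  "hand": 0.75
}}

```text
time: 26.12
tool_pos: [0.5404, 0.154, 0.1258]
tool_rot: [0.045, -0.705, 0.045, 0.707]
contact_force: [0.9, 0.4, -0.5]
gripper_width: 0.754
```

>>> {"name": "drive_tool", "arguments": {
  "series": [
    {"x":0,"y":-1.5,"z":0.5,"ax":0,"ay":0,"az":0},
    {"x":0.3,"y":-2.8,"z":1.0,"ax":0,"ay":0,"az":0},
    {"x":1,"y":-3.6,"z":1.3,"ax":0,"ay":0,"az":0},
    {"x":2,"y":-3.9,"z":1.4,"ax":0,"ay":0,"az":0},
    {"x":2.5,"y":-3.9,"z":1.4,"ax":0,"ay":0,"az":0}
  ]
}}

```text
time: 26.53
tool_pos: [0.5169, 0.2549, 0.0612]
tool_rot: [0.043, -0.704, 0.045, 0.708]
contact_force: [-0.0, -0.7, -0.5]
gripper_width: 0.749
```

>>> {"name": "drive_tool", "arguments": {
  "series": [
    {"x":0.2,"y":0,"z":0,"ax":0,"ay":0,"az":0},
    {"x":0.2,"y":0,"z":0,"ax":0,"ay":0,"az":0},
    {"x":0.2,"y":0,"z":0,"ax":0,"ay":0,"az":0}
  ]
}}

```text
time: 26.78
tool_pos: [0.5204, 0.2529, 0.0601]
tool_rot: [0.045, -0.706, 0.046, 0.706]
contact_force: [0.8, 0.1, 0.6]
gripper_width: 0.75
```

```bash
./g.sh .523 .255 .014 -97.3 0
```

```text
t 26.78 tcp [0.5204 0.2529 0.0601] jawyaw -1.699 tilt 0.03 F [0.8 0.1 0.6] w 0.75 j6 2.02
 x y z [ 1.85 -0.1  -0.09]  ax ay az [-0.01  0.   -0.  ]
```

>>> {"name": "drive_tool", "arguments": {
  "series": [
    {"x":0.5,"y":-0.1,"z":-0.09,"ax":0,"ay":0,"az":0},
    {"x":1.1,"y":-0.1,"z":-0.09,"ax":0,"ay":0,"az":0},
    {"x":1.5,"y":-0.1,"z":-0.09,"ax":0,"ay":0,"az":0},
    {"x":1.75,"y":-0.1,"z":-0.09,"ax":0,"ay":0,"az":0},
    {"x":1.85,"y":-0.1,"z":-0.09,"ax":0,"ay":0,"az":0}
  ]
}}

```text
time: 27.2
tool_pos: [0.5222, 0.2554, 0.0126]
tool_rot: [0.045, -0.705, 0.045, 0.706]
contact_force: [-0.4, 0.1, -1.1]
gripper_width: 0.755
```

>>> {"name": "drive_tool", "arguments": {
  "series": [
    {"x":0,"y":0,"z":0,"ax":0,"ay":0,"az":0},
    {"x":0,"y":0,"z":0,"ax":0,"ay":0,"az":0},
    {"x":0,"y":0,"z":0,"ax":0,"ay":0,"az":0}
  ]
}}

```text
time: 27.45
tool_pos: [0.5233, 0.2562, 0.0147]
tool_rot: [-0.045, 0.706, -0.045, -0.705]
contact_force: [0.6, -0.6, 1.1]
gripper_width: 0.749
```

```bash
./g.sh .523 .255 .014 -97.3 0; python3 snap.py b1 side 230 160 100 75
```

```text
t 27.45 tcp [0.5233 0.2562 0.0147] jawyaw -1.698 tilt 0.08 F [ 0.6 -0.6  1.1] w 0.749 j6 2.03
 x y z [0.03 0.05 0.01]  ax ay az [ 0.   -0.02  0.01]
8.0
```

View pics/b1.png

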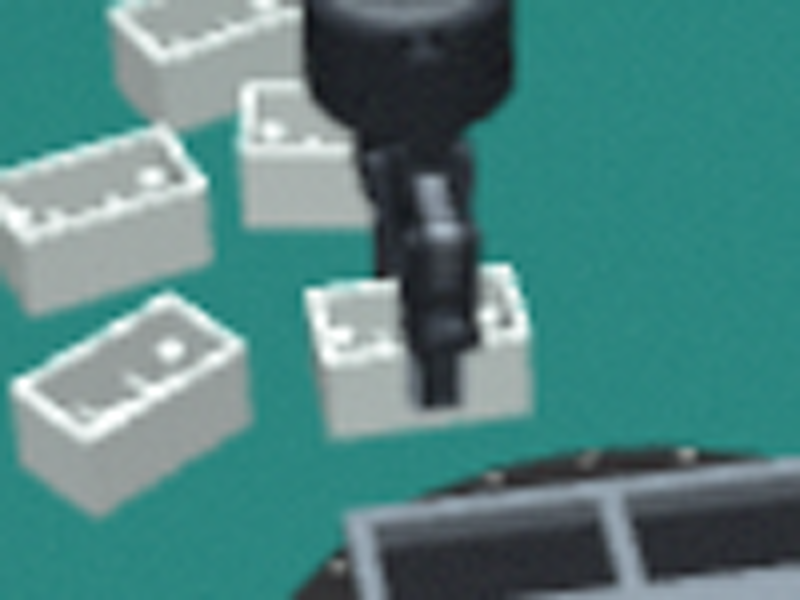

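>>> {"name": "drive_tool", "arguments": {
  "series": [
    {"x":0,"y":0.03,"z":0,"ax":0,"ay":0,"az":0},
    {"x":0,"y":0.03,"z":0,"ax":0,"ay":0,"az":0},
    {"x":0,"y":0.03,"z":0,"ax":0,"ay":0,"az":0},
    {"x":0,"y":0.03,"z":0,"ax":0,"ay":0,"az":0},
    {"x":0,"y":0.03,"z":0,"ax":0,"ay":0,"az":0}
  ],
  "hand": 0
}}

```text
time: 27.92
tool_pos: [0.5232, 0.2554, 0.0147]
tool_rot: [-0.045, 0.706, -0.045, -0.705]
contact_force: [0.8, -0.8, 4.6]
gripper_width: 0.481
```

```bash
./g.sh .4894 -.0215 .11 -98.6 0
```

```text
t 27.92 tcp [0.5232 0.2554 0.0147] jawyaw -1.698 tilt 0.08 F [ 0.8 -0.8  4.6] w 0.481 j6 2.02
 x y z [-3.82 11.16 -0.07]  ax ay az [ 0.26 -0.02  0.01]
```

>>> {"name": "drive_tool", "arguments": {
  "series": [
    {"x":-0.6,"y":0,"z":0,"ax":0,"ay":0,"az":0},
    {"x":-1.7,"y":0,"z":0,"ax":0.1,"ay":0,"az":0},
    {"x":-2.8,"y":0.7,"z":0,"ax":0.26,"ay":0,"az":0},
    {"x":-3.6,"y":1.8,"z":0,"ax":0.26,"ay":0,"az":0},
    {"x":-4.2,"y":3.2,"z":0,"ax":0.26,"ay":0,"az":0}
  ]
}}

```text
time: 28.33
tool_pos: [0.5129, 0.1764, 0.1209]
tool_rot: [-0.052, 0.706, -0.052, -0.704]
contact_force: [1.6, -0.7, -0.2]
gripper_width: 0.482
```

>>> {"name": "drive_tool", "arguments": {
  "series": [
    {"x":0,"y":1.5,"z":0,"ax":0,"ay":0,"az":0},
    {"x":0,"y":3,"z":0,"ax":0,"ay":0,"az":0},
    {"x":0,"y":4.5,"z":0,"ax":0,"ay":0,"az":0},
    {"x":0,"y":5.9,"z":0,"ax":0,"ay":0,"az":0},
    {"x":0,"y":7,"z":0,"ax":0,"ay":0,"az":0}
  ]
}}

```text
time: 28.75
tool_pos: [0.4851, 0.0008, 0.1183]
tool_rot: [0.053, -0.705, 0.053, 0.705]
contact_force: [0.3, -0.2, -0.4]
gripper_width: 0.479
```

```bash
./g.sh .4894 -.0215 .09 -98.6 0
```

```text
t 28.75 tcp [0.4851 0.0008 0.1183] jawyaw -1.722 tilt 0.06 F [ 0.3 -0.2 -0.4] w 0.479 j6 1.57
 x y z [ 1.13  0.85 -0.31]  ax ay az [-0.01  0.01 -0.01]
```

>>> {"name": "drive_tool", "arguments": {
  "series": [
    {"x":0.3,"y":0.5,"z":-0.2,"ax":0,"ay":0,"az":0},
    {"x":0.7,"y":0.75,"z":-0.3,"ax":0,"ay":0,"az":0},
    {"x":1.0,"y":0.75,"z":-0.3,"ax":0,"ay":0,"az":0},
    {"x":1.2,"y":0.75,"z":-0.3,"ax":0,"ay":0,"az":0},
    {"x":1.2,"y":0.75,"z":-0.3,"ax":0,"ay":0,"az":0}
  ]
}}

```text
time: 29.17
tool_pos: [0.4893, -0.0156, 0.0865]
tool_rot: [0.053, -0.704, 0.052, 0.707]
contact_force: [0.3, -0.5, -1.0]
gripper_width: 0.476
```

>>> {"name": "drive_tool", "arguments": {
  "series": [
    {"x":0,"y":0,"z":0,"ax":0,"ay":0,"az":0},
    {"x":0,"y":0,"z":0,"ax":0,"ay":0,"az":0},
    {"x":0,"y":0,"z":0,"ax":0,"ay":0,"az":0}
  ]
}}

```text
time: 29.42
tool_pos: [0.4913, -0.0162, 0.0893]
tool_rot: [-0.053, 0.705, -0.053, -0.705]
contact_force: [-0.2, -0.7, -0.5]
gripper_width: 0.481
```

```bash
./g.sh .4894 -.0215 .035 -98.6 0
```

```text
t 29.42 tcp [ 0.4913 -0.0162  0.0893] jawyaw -1.719 tilt 0.04 F [-0.2 -0.7 -0.5] w 0.481 j6 1.53
 x y z [2.17 0.22 0.04]  ax ay az [ 0.02 -0.01  0.  ]
```

>>> {"name": "drive_tool", "arguments": {
  "series": [
    {"x":0.4,"y":0.22,"z":0.04,"ax":0,"ay":0,"az":0},
    {"x":0.9,"y":0.22,"z":0.04,"ax":0,"ay":0,"az":0},
    {"x":1.2,"y":0.22,"z":0.04,"ax":0,"ay":0,"az":0},
    {"x":1.4,"y":0.22,"z":0.04,"ax":0,"ay":0,"az":0},
    {"x":1.5,"y":0.22,"z":0.04,"ax":0,"ay":0,"az":0}
  ]
}}

```text
time: 29.83
tool_pos: [0.4883, -0.0221, 0.0502]
tool_rot: [0.053, -0.704, 0.053, 0.706]
contact_force: [0.1, -0.0, -0.4]
gripper_width: 0.482
```

>>> {"name": "drive_tool", "arguments": {
  "series": [
    {"x":0,"y":0,"z":0,"ax":0,"ay":0,"az":0},
    {"x":0,"y":0,"z":0,"ax":0,"ay":0,"az":0}
  ]
}}

```text
time: 30.0
tool_pos: [0.4893, -0.0221, 0.0515]
tool_rot: [-0.053, 0.705, -0.053, -0.705]
contact_force: [-0.1, 0.4, -0.6]
gripper_width: 0.475
```

```bash
./g.sh .4894 -.0215 .035 -98.6 0; python3 snap.py b2 side 260 220 100 75
```

```text
t 30.0 tcp [ 0.4893 -0.0221  0.0515] jawyaw -1.721 tilt 0.01 F [-0.1  0.4 -0.6] w 0.475 j6 1.52
 x y z [ 0.66 -0.03 -0.  ]  ax ay az [ 0. -0. -0.]
8.0
```

View pics/b2.png

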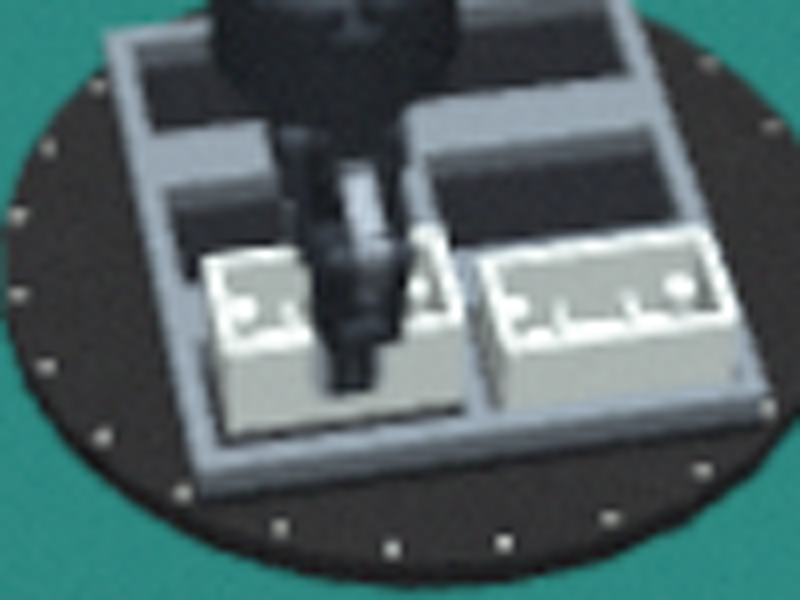

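Aligned; lower, release, rise.

>>> {"name": "drive_tool", "arguments": {
  "series": [
    {"x":0.15,"y":-0.02,"z":0,"ax":0,"ay":0,"az":0},
    {"x":0.35,"y":-0.02,"z":0,"ax":0,"ay":0,"az":0},
    {"x":0.52,"y":-0.02,"z":0,"ax":0,"ay":0,"az":0},
    {"x":0.64,"y":-0.02,"z":0,"ax":0,"ay":0,"az":0},
    {"x":0.68,"y":-0.02,"z":0,"ax":0,"ay":0,"az":0}
  ]
}}

```text
time: 30.47
tool_pos: [0.4891, -0.0216, 0.0347]
tool_rot: [0.053, -0.705, 0.053, 0.706]
contact_force: [-5.2, 0.0, 10.3]
gripper_width: 0.473
```

```bash
./g.sh .4894 -.0215 .035 -98.6 0
```

```text
t 30.47 tcp [ 0.4891 -0.0216  0.0347] jawyaw -1.721 tilt 0.06 F [-5.2  0.  10.3] w 0.473 j6 1.52
 x y z [-0.01 -0.01 -0.01]  ax ay az [0.   0.01 0.  ]
```

>>> {"name": "drive_tool", "arguments": {
  "series": [
    {"x":0,"y":0,"z":0,"ax":0,"ay":0,"az":0},
    {"x":0,"y":0,"z":0,"ax":0,"ay":0,"az":0},
    {"x":0,"y":0,"z":0,"ax":0,"ay":0,"az":0},
    {"x":0,"y":0,"z":0,"ax":0,"ay":0,"az":0}
  ],
  "hand": 0.7
}}

```text
time: 30.8
tool_pos: [0.4891, -0.0216, 0.0343]
tool_rot: [0.053, -0.705, 0.053, 0.705]
contact_force: [1.3, -0.4, -0.2]
gripper_width: 0.7
```

>>> {"name": "drive_tool", "arguments": {
  "series": [
    {"x":-0.4,"y":0,"z":0,"ax":0,"ay":0,"az":0},
    {"x":-1.4,"y":0,"z":0,"ax":0,"ay":0,"az":0},
    {"x":-2.6,"y":0,"z":0,"ax":0,"ay":0,"az":0},
    {"x":-3.5,"y":0,"z":0,"ax":0,"ay":0,"az":0},
    {"x":-3.5,"y":0,"z":0,"ax":0,"ay":0,"az":0}
  ]
}}

```text
time: 31.22
tool_pos: [0.493, -0.0223, 0.1287]
tool_rot: [-0.052, 0.709, -0.053, -0.701]
contact_force: [0.8, 0.1, 0.3]
gripper_width: 0.699
```

```bash
python3 det.py;  ./g.sh .414 .260 .12 -63.6 0;python3 snap.py b3 side 230 160 140 105
```

```text
[ 0.414  0.26  76.527 42.686 26.377]
[ 0.428  0.37  76.771 42.642  8.352]
[ 4.8100e-01 -2.0000e-02  4.3030e+01  3.5912e+01  8.1362e+01]
[ 0.504  0.468 76.817 42.649 13.503]
[  0.53    0.38   76.631  42.884 -19.052]
((553.3863525390625, 103.09175109863281), (98.7431640625, 191.09396362304688), 81.1078109741211)
t 31.27 tcp [ 0.4917 -0.0221  0.1261] jawyaw -1.721 tilt 0.44 F [ 0.5 -1.  -1.3] w 0.698 j6 1.52
 x y z [  0.2  -10.69   4.76]  ax ay az [-7.   -0.08 -0.03]
5.714285714285714
```

View pics/b3.png

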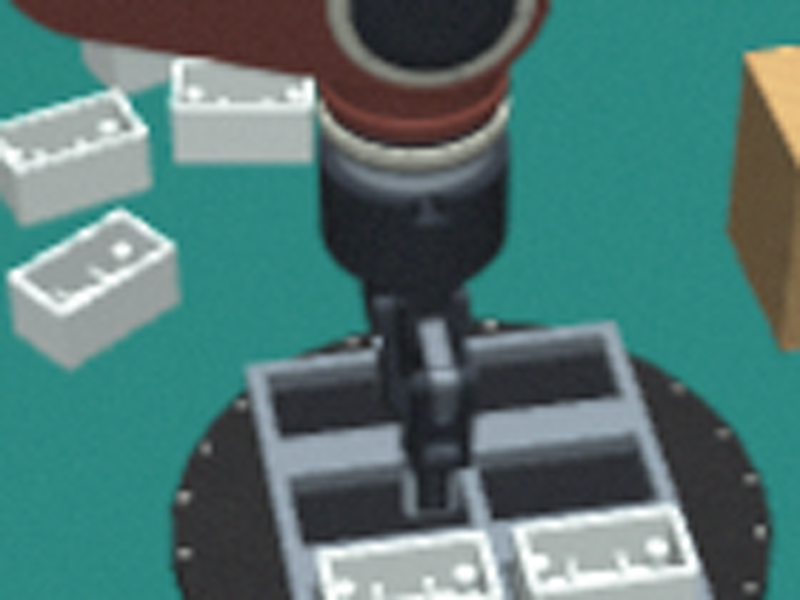

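>>> {"name": "drive_tool", "arguments": {
  "series": [
    {"x":0,"y":-1.2,"z":0.5,"ax":-1.4,"ay":0,"az":0},
    {"x":0,"y":-2.6,"z":1.1,"ax":-2.8,"ay":0,"az":0},
    {"x":0,"y":-4,"z":1.75,"ax":-4.2,"ay":0,"az":0},
    {"x":0,"y":-5.4,"z":2.4,"ax":-5.6,"ay":0,"az":0},
    {"x":0,"y":-6.8,"z":3,"ax":-7,"ay":0,"az":0}
  ],
  "hand": 0.75
}}

```text
time: 31.73
tool_pos: [0.4383, 0.1589, 0.1202]
tool_rot: [-0.163, -0.687, -0.163, 0.689]
contact_force: [1.3, -0.2, -0.2]
gripper_width: 0.744
```

```bash
 ./g.sh .414 .260 .06 -63.6 0
```

```text
t 31.73 tcp [0.4383 0.1589 0.1202] jawyaw -1.104 tilt 0.17 F [ 1.3 -0.2 -0.2] w 0.744 j6 1.29
 x y z [ 2.41 -4.05 -0.96]  ax ay az [0.06 0.03 0.01]
```

>>> {"name": "drive_tool", "arguments": {
  "series": [
    {"x":0,"y":-1.3,"z":-0.3,"ax":0,"ay":0,"az":0},
    {"x":0.2,"y":-2.5,"z":-0.6,"ax":0,"ay":0,"az":0},
    {"x":0.9,"y":-3.5,"z":-0.85,"ax":0,"ay":0,"az":0},
    {"x":1.8,"y":-4,"z":-0.95,"ax":0,"ay":0,"az":0},
    {"x":2.4,"y":-4,"z":-0.95,"ax":0,"ay":0,"az":0}
  ]
}}

```text
time: 32.15
tool_pos: [0.4144, 0.2594, 0.0588]
tool_rot: [-0.163, -0.687, -0.163, 0.69]
contact_force: [1.1, 0.1, 0.1]
gripper_width: 0.75
```

>>> {"name": "drive_tool", "arguments": {
  "series": [
    {"x":0,"y":0,"z":0,"ax":0,"ay":0,"az":0},
    {"x":0,"y":0,"z":0,"ax":0,"ay":0,"az":0},
    {"x":0,"y":0,"z":0,"ax":0,"ay":0,"az":0}
  ]
}}

```text
time: 32.4
tool_pos: [0.4173, 0.2575, 0.062]
tool_rot: [-0.161, -0.688, -0.161, 0.689]
contact_force: [-0.2, 0.2, 0.3]
gripper_width: 0.755
```

```bash
 ./g.sh .414 .260 .014 -63.6 0
```

```text
t 32.4 tcp [0.4173 0.2575 0.062 ] jawyaw -1.11 tilt 0.02 F [-0.2  0.2  0.3] w 0.755 j6 1.51
 x y z [ 1.92 -0.15  0.07]  ax ay az [-0.  0. -0.]
```

>>> {"name": "drive_tool", "arguments": {
  "series": [
    {"x":0.5,"y":-0.15,"z":0.07,"ax":0,"ay":0,"az":0},
    {"x":1.1,"y":-0.15,"z":0.07,"ax":0,"ay":0,"az":0},
    {"x":1.55,"y":-0.15,"z":0.07,"ax":0,"ay":0,"az":0},
    {"x":1.8,"y":-0.15,"z":0.07,"ax":0,"ay":0,"az":0},
    {"x":1.9,"y":-0.15,"z":0.07,"ax":0,"ay":0,"az":0}
  ]
}}

```text
time: 32.82
tool_pos: [0.4138, 0.2599, 0.0138]
tool_rot: [-0.161, -0.688, -0.161, 0.689]
contact_force: [-0.2, 0.3, 0.6]
gripper_width: 0.749
```

>>> {"name": "drive_tool", "arguments": {
  "series": [
    {"x":0,"y":0,"z":0,"ax":0,"ay":0,"az":0},
    {"x":0,"y":0,"z":0,"ax":0,"ay":0,"az":0},
    {"x":0,"y":0,"z":0,"ax":0,"ay":0,"az":0}
  ]
}}

```text
time: 33.07
tool_pos: [0.4147, 0.2606, 0.0152]
tool_rot: [0.161, 0.689, 0.162, -0.688]
contact_force: [-0.2, 0.4, -0.0]
gripper_width: 0.752
```

```bash
 ./g.sh .414 .260 .014 -63.6 0; python3 snap.py c1 side 210 160 100 75
```

```text
t 33.07 tcp [0.4147 0.2606 0.0152] jawyaw -1.11 tilt 0.09 F [-0.2  0.4 -0. ] w 0.752 j6 1.52
 x y z [0.05 0.01 0.04]  ax ay az [ 0.   -0.02 -0.  ]
8.0
```

View pics/c1.png

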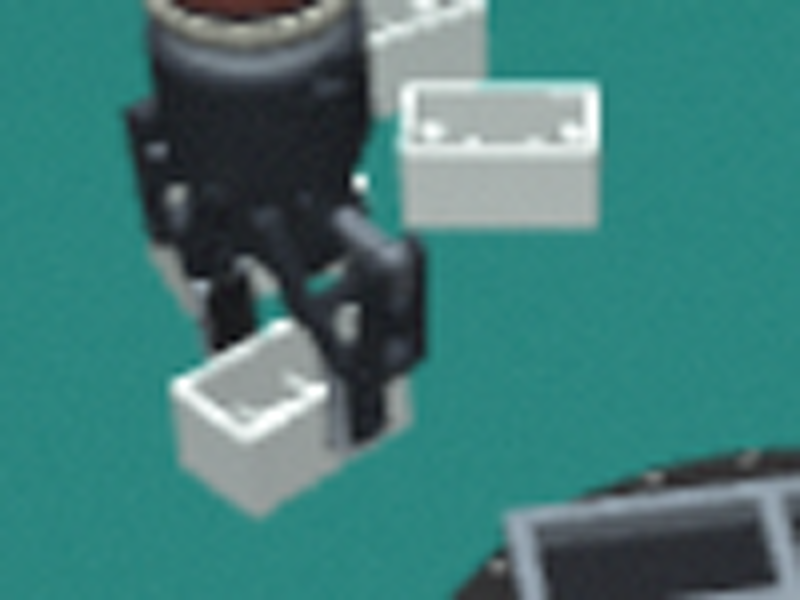

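>>> {"name": "drive_tool", "arguments": {
  "series": [
    {"x":0.04,"y":0,"z":0.03,"ax":0,"ay":0,"az":0},
    {"x":0.04,"y":0,"z":0.03,"ax":0,"ay":0,"az":0},
    {"x":0.04,"y":0,"z":0.03,"ax":0,"ay":0,"az":0},
    {"x":0.04,"y":0,"z":0.03,"ax":0,"ay":0,"az":0},
    {"x":0.04,"y":0,"z":0.03,"ax":0,"ay":0,"az":0}
  ],
  "hand": 0
}}

```text
time: 33.53
tool_pos: [0.4137, 0.2603, 0.0139]
tool_rot: [0.161, 0.689, 0.162, -0.688]
contact_force: [0.4, -0.9, 3.7]
gripper_width: 0.478
```

```bash
 ./g.sh .5005 .0517 .12 -98.6 0
```

```text
t 33.53 tcp [0.4137 0.2603 0.0139] jawyaw -1.11 tilt 0.06 F [ 0.4 -0.9  3.7] w 0.478 j6 1.52
 x y z [-4.24  9.02  0.6 ]  ax ay az [ 7.   -0.01  0.  ]
```

>>> {"name": "drive_tool", "arguments": {
  "series": [
    {"x":-0.6,"y":0,"z":0,"ax":0,"ay":0,"az":0},
    {"x":-1.7,"y":0,"z":0,"ax":0,"ay":0,"az":0},
    {"x":-2.9,"y":0.6,"z":0,"ax":1.4,"ay":0,"az":0},
    {"x":-3.9,"y":1.7,"z":0.1,"ax":2.8,"ay":0,"az":0},
    {"x":-4.3,"y":3,"z":0.2,"ax":4.2,"ay":0,"az":0}
  ]
}}

```text
time: 33.95
tool_pos: [0.4438, 0.1913, 0.1247]
tool_rot: [0.032, 0.708, 0.033, -0.704]
contact_force: [1.8, -0.6, -1.1]
gripper_width: 0.477
```

```bash
 ./g.sh .5005 .0517 .12 -98.6 0
```

```text
t 33.95 tcp [0.4438 0.1913 0.1247] jawyaw -1.479 tilt 0.33 F [ 1.8 -0.6 -1.1] w 0.477 j6 1.73
 x y z [ 0.19  5.77 -1.75]  ax ay az [ 2.77 -0.06  0.02]
```

>>> {"name": "drive_tool", "arguments": {
  "series": [
    {"x":0,"y":1.3,"z":-0.4,"ax":1.3,"ay":0,"az":0},
    {"x":0,"y":2.7,"z":-0.8,"ax":2.77,"ay":0,"az":0},
    {"x":0,"y":4.1,"z":-1.3,"ax":2.77,"ay":0,"az":0},
    {"x":0.3,"y":5.2,"z":-1.6,"ax":2.77,"ay":0,"az":0},
    {"x":0.8,"y":5.7,"z":-1.75,"ax":2.77,"ay":0,"az":0}
  ]
}}

```text
time: 34.37
tool_pos: [0.5011, 0.0498, 0.102]
tool_rot: [-0.053, 0.706, -0.053, -0.704]
contact_force: [0.7, -0.3, -0.6]
gripper_width: 0.481
```

>>> {"name": "drive_tool", "arguments": {
  "series": [
    {"x":0.2,"y":0,"z":0,"ax":0,"ay":0,"az":0},
    {"x":0.4,"y":0,"z":0,"ax":0,"ay":0,"az":0},
    {"x":0.4,"y":0,"z":0,"ax":0,"ay":0,"az":0},
    {"x":0.4,"y":0,"z":0,"ax":0,"ay":0,"az":0}
  ]
}}

```text
time: 34.7
tool_pos: [0.4984, 0.0539, 0.0904]
tool_rot: [0.052, -0.705, 0.051, 0.706]
contact_force: [-0.6, 0.6, -0.8]
gripper_width: 0.479
```

```bash
 ./g.sh .5005 .0517 .035 -98.6 0
```

```text
t 34.7 tcp [0.4984 0.0539 0.0904] jawyaw -1.717 tilt 0.07 F [-0.6  0.6 -0.8] w 0.479 j6 1.68
 x y z [ 2.22  0.07 -0.1 ]  ax ay az [0.05 0.01 0.  ]
```

>>> {"name": "drive_tool", "arguments": {
  "series": [
    {"x":0.4,"y":0.07,"z":-0.1,"ax":0.05,"ay":0,"az":0},
    {"x":0.9,"y":0.07,"z":-0.1,"ax":0.05,"ay":0,"az":0},
    {"x":1.3,"y":0.07,"z":-0.1,"ax":0.05,"ay":0,"az":0},
    {"x":1.5,"y":0.07,"z":-0.1,"ax":0.05,"ay":0,"az":0},
    {"x":1.55,"y":0.07,"z":-0.1,"ax":0.05,"ay":0,"az":0}
  ]
}}

```text
time: 35.12
tool_pos: [0.4998, 0.0511, 0.0499]
tool_rot: [0.053, -0.704, 0.053, 0.706]
contact_force: [-0.5, 0.2, -0.8]
gripper_width: 0.48
```

>>> {"name": "drive_tool", "arguments": {
  "series": [
    {"x":0,"y":0,"z":0,"ax":0,"ay":0,"az":0},
    {"x":0,"y":0,"z":0,"ax":0,"ay":0,"az":0}
  ]
}}

```text
time: 35.28
tool_pos: [0.5015, 0.0508, 0.0522]
tool_rot: [-0.054, 0.705, -0.054, -0.705]
contact_force: [0.3, 0.7, -0.2]
gripper_width: 0.476
```

```bash
 ./g.sh .5005 .0517 .0345 -98.6 0; python3 snap.py c2 side 260 210 100 75
```

```text
t 35.28 tcp [0.5015 0.0508 0.0522] jawyaw -1.722 tilt 0.01 F [ 0.3  0.7 -0.2] w 0.476 j6 1.68
 x y z [ 0.71 -0.03  0.04]  ax ay az [-0.02 -0.   -0.  ]
8.0
```

View pics/c2.png

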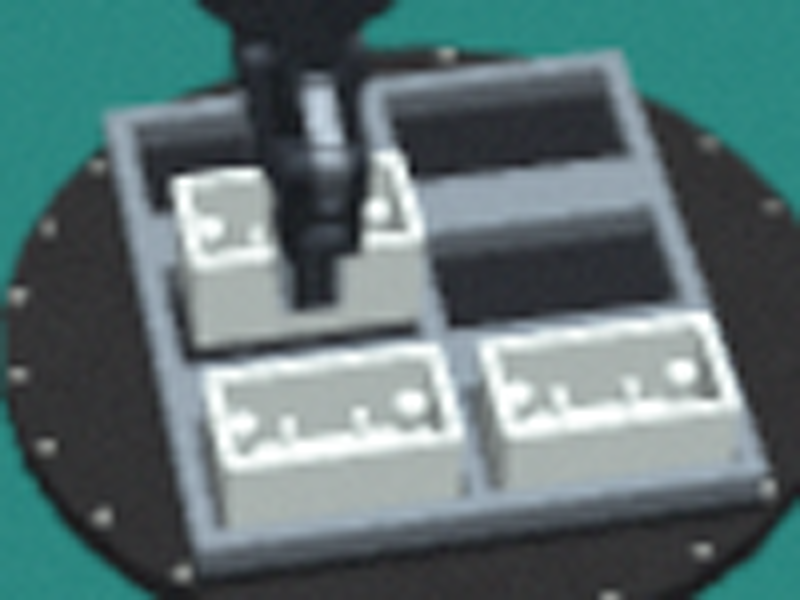

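>>> {"name": "drive_tool", "arguments": {
  "series": [
    {"x":0.15,"y":-0.03,"z":0.04,"ax":0,"ay":0,"az":0},
    {"x":0.35,"y":-0.03,"z":0.04,"ax":0,"ay":0,"az":0},
    {"x":0.55,"y":-0.03,"z":0.04,"ax":0,"ay":0,"az":0},
    {"x":0.67,"y":-0.03,"z":0.04,"ax":0,"ay":0,"az":0},
    {"x":0.72,"y":-0.03,"z":0.04,"ax":0,"ay":0,"az":0}
  ]
}}

```text
time: 35.75
tool_pos: [0.5001, 0.0517, 0.0339]
tool_rot: [0.054, -0.705, 0.054, 0.706]
contact_force: [-5.0, 0.1, 9.5]
gripper_width: 0.478
```

```bash
 ./g.sh .5005 .0517 .0345 -98.6 0
```

```text
t 35.75 tcp [0.5001 0.0517 0.0339] jawyaw -1.722 tilt 0.09 F [-5.   0.1  9.5] w 0.478 j6 1.68
 x y z [-0.02 -0.   -0.02]  ax ay az [-0.02  0.02 -0.  ]
```

>>> {"name": "drive_tool", "arguments": {
  "series": [
    {"x":0,"y":0,"z":0,"ax":0,"ay":0,"az":0},
    {"x":0,"y":0,"z":0,"ax":0,"ay":0,"az":0},
    {"x":0,"y":0,"z":0,"ax":0,"ay":0,"az":0},
    {"x":0,"y":0,"z":0,"ax":0,"ay":0,"az":0}
  ],
  "hand": 0.65
}}

```text
time: 36.08
tool_pos: [0.5006, 0.0517, 0.0342]
tool_rot: [-0.054, 0.705, -0.054, -0.705]
contact_force: [0.2, -0.1, -0.1]
gripper_width: 0.651
```

>>> {"name": "drive_tool", "arguments": {
  "series": [
    {"x":-0.4,"y":0,"z":0,"ax":0,"ay":0,"az":0},
    {"x":-1.4,"y":0,"z":0,"ax":0,"ay":0,"az":0},
    {"x":-2.6,"y":0,"z":0,"ax":0,"ay":0,"az":0},
    {"x":-3.4,"y":0,"z":0,"ax":0,"ay":0,"az":0},
    {"x":-3.4,"y":0,"z":0,"ax":0,"ay":0,"az":0}
  ]
}}

```text
time: 36.5
tool_pos: [0.5043, 0.0516, 0.1257]
tool_rot: [-0.054, 0.709, -0.053, -0.701]
contact_force: [0.7, -0.4, 1.3]
gripper_width: 0.648
```

```bash
python3 det.py;  ./g.sh .428 .370 .12 -81.6 0;python3 snap.py c3 side 230 160 140 105
```

```text
[ 0.428  0.37  76.771 42.642  8.352]
[4.9700e-01 5.3000e-02 4.5290e+01 3.5898e+01 8.5554e+01]
[ 4.9300e-01 -2.4000e-02  7.9100e+01  4.0286e+01 -9.2490e+00]
[ 0.504  0.469 76.794 42.681 13.401]
[  0.53    0.38   76.631  42.884 -19.052]
[ 5.8400e-01 -3.9000e-02  7.8892e+01  4.4833e+01 -8.8540e+00]
((532.9815673828125, -33.06278991699219), (55.93423843383789, 190.72763061523438), 81.51468658447266)
t 36.55 tcp [0.5029 0.0516 0.1231] jawyaw -1.722 tilt 0.41 F [ 0.9  0.4 -0.4] w 0.65 j6 1.68
 x y z [  0.1  -12.14   4.89]  ax ay az [-3.42 -0.08 -0.  ]
5.714285714285714
```

View pics/c3.png

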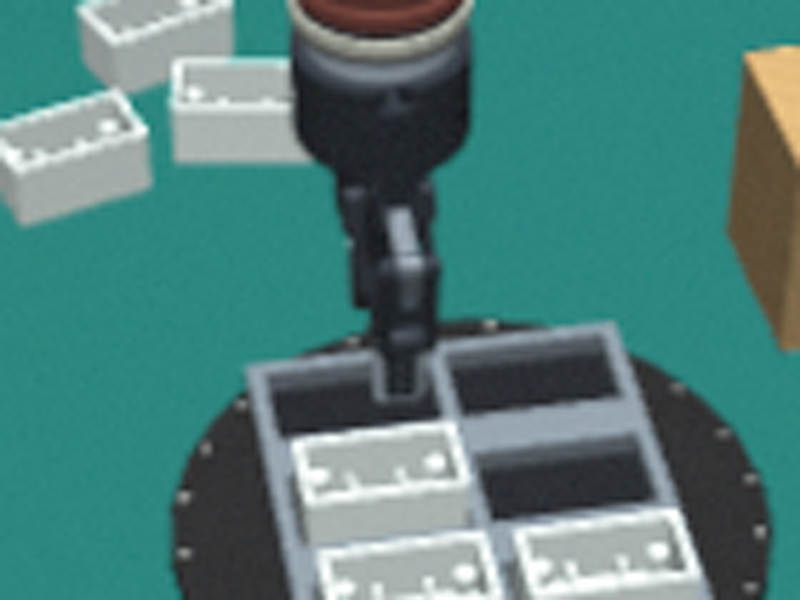

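>>> {"name": "drive_tool", "arguments": {
  "series": [
    {"x":-0.2,"y":-1.2,"z":0.5,"ax":-0.8,"ay":0,"az":0},
    {"x":-0.2,"y":-2.7,"z":1.1,"ax":-1.6,"ay":0,"az":0},
    {"x":-0.2,"y":-4.2,"z":1.7,"ax":-2.4,"ay":0,"az":0},
    {"x":-0.2,"y":-5.7,"z":2.3,"ax":-3.4,"ay":0,"az":0},
    {"x":-0.2,"y":-7.2,"z":2.9,"ax":-3.4,"ay":0,"az":0}
  ],
  "hand": 0.75
}}

```text
time: 37.02
tool_pos: [0.4541, 0.2418, 0.1224]
tool_rot: [-0.052, -0.704, -0.052, 0.706]
contact_force: [0.8, 0.6, -0.0]
gripper_width: 0.748
```

```bash
 ./g.sh .428 .370 .06 -81.6 0
```

```text
t 37.02 tcp [0.4541 0.2418 0.1224] jawyaw -1.423 tilt 0.17 F [ 0.8  0.6 -0. ] w 0.748 j6 1.77
 x y z [ 2.49 -5.23  0.27]  ax ay az [ 0.01  0.03 -0.01]
```

>>> {"name": "drive_tool", "arguments": {
  "series": [
    {"x":0,"y":-1.5,"z":0.1,"ax":0,"ay":0,"az":0},
    {"x":0.2,"y":-3,"z":0.2,"ax":0,"ay":0,"az":0},
    {"x":0.9,"y":-4.3,"z":0.25,"ax":0,"ay":0,"az":0},
    {"x":1.8,"y":-5.1,"z":0.27,"ax":0,"ay":0,"az":0},
    {"x":2.4,"y":-5.2,"z":0.27,"ax":0,"ay":0,"az":0}
  ]
}}

```text
time: 37.43
tool_pos: [0.4279, 0.3704, 0.0609]
tool_rot: [-0.053, -0.704, -0.052, 0.706]
contact_force: [-0.8, -0.9, -0.6]
gripper_width: 0.75
```

>>> {"name": "drive_tool", "arguments": {
  "series": [
    {"x":0,"y":0,"z":0,"ax":0,"ay":0,"az":0},
    {"x":0,"y":0,"z":0,"ax":0,"ay":0,"az":0},
    {"x":0,"y":0,"z":0,"ax":0,"ay":0,"az":0}
  ]
}}

```text
time: 37.68
tool_pos: [0.4306, 0.3677, 0.0641]
tool_rot: [-0.051, -0.705, -0.051, 0.705]
contact_force: [0.5, -0.3, 0.1]
gripper_width: 0.753
```

```bash
 ./g.sh .428 .370 .014 -81.6 0
```

```text
t 37.68 tcp [0.4306 0.3677 0.0641] jawyaw -1.426 tilt 0.03 F [ 0.5 -0.3  0.1] w 0.753 j6 2.0
 x y z [ 2.   -0.11  0.09]  ax ay az [-0.02  0.01 -0.  ]
```

>>> {"name": "drive_tool", "arguments": {
  "series": [
    {"x":0.5,"y":-0.11,"z":0.09,"ax":0,"ay":0,"az":0},
    {"x":1.1,"y":-0.11,"z":0.09,"ax":0,"ay":0,"az":0},
    {"x":1.6,"y":-0.11,"z":0.09,"ax":0,"ay":0,"az":0},
    {"x":1.9,"y":-0.11,"z":0.09,"ax":0,"ay":0,"az":0},
    {"x":2.0,"y":-0.11,"z":0.09,"ax":0,"ay":0,"az":0}
  ]
}}

```text
time: 38.1
tool_pos: [0.427, 0.3696, 0.0123]
tool_rot: [-0.051, -0.704, -0.051, 0.706]
contact_force: [-0.2, -0.4, 0.3]
gripper_width: 0.752
```

>>> {"name": "drive_tool", "arguments": {
  "series": [
    {"x":0,"y":0,"z":0,"ax":0,"ay":0,"az":0},
    {"x":0,"y":0,"z":0,"ax":0,"ay":0,"az":0},
    {"x":0,"y":0,"z":0,"ax":0,"ay":0,"az":0}
  ]
}}

```text
time: 38.35
tool_pos: [0.4286, 0.371, 0.015]
tool_rot: [0.051, 0.706, 0.051, -0.705]
contact_force: [-0.2, -0.2, 0.2]
gripper_width: 0.747
```

```bash
 ./g.sh .428 .370 .014 -81.6 0; python3 snap.py d1 side 210 150 100 75
```

```text
t 38.35 tcp [0.4286 0.371  0.015 ] jawyaw -1.426 tilt 0.09 F [-0.2 -0.2  0.2] w 0.747 j6 2.01
 x y z [0.04 0.04 0.03]  ax ay az [-0.02 -0.02  0.01]
8.0
```

View pics/d1.png

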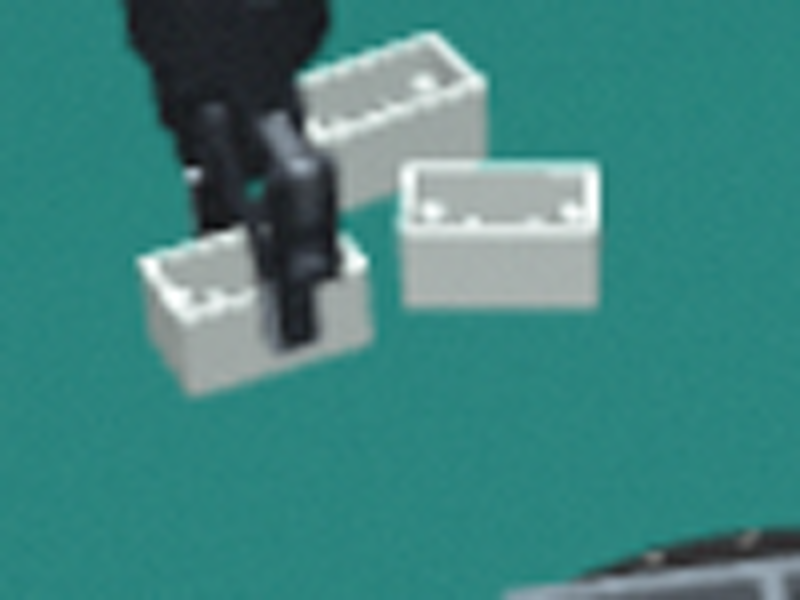

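>>> {"name": "drive_tool", "arguments": {
  "series": [
    {"x":0.03,"y":0.03,"z":0.02,"ax":0,"ay":0,"az":0},
    {"x":0.03,"y":0.03,"z":0.02,"ax":0,"ay":0,"az":0},
    {"x":0.03,"y":0.03,"z":0.02,"ax":0,"ay":0,"az":0},
    {"x":0.03,"y":0.03,"z":0.02,"ax":0,"ay":0,"az":0},
    {"x":0.03,"y":0.03,"z":0.02,"ax":0,"ay":0,"az":0}
  ],
  "hand": 0
}}

```text
time: 38.82
tool_pos: [0.428, 0.3702, 0.0141]
tool_rot: [0.051, 0.706, 0.051, -0.705]
contact_force: [-0.1, 0.7, 4.4]
gripper_width: 0.482
```

```bash
 ./g.sh .5895 .0383 .12 -98.6 0
```

```text
t 38.82 tcp [0.428  0.3702 0.0141] jawyaw -1.426 tilt 0.07 F [-0.1  0.7  4.4] w 0.482 j6 2.01
 x y z [-4.24 14.07 -4.48]  ax ay az [ 3.38 -0.01  0.01]
```

>>> {"name": "drive_tool", "arguments": {
  "series": [
    {"x":-0.6,"y":0,"z":0,"ax":0,"ay":0,"az":0},
    {"x":-1.7,"y":0,"z":0,"ax":0,"ay":0,"az":0},
    {"x":-2.9,"y":0.6,"z":-0.2,"ax":0.8,"ay":0,"az":0},
    {"x":-3.9,"y":1.7,"z":-0.5,"ax":1.6,"ay":0,"az":0},
    {"x":-4.3,"y":3,"z":-0.9,"ax":2.5,"ay":0,"az":0}
  ]
}}

```text
time: 39.23
tool_pos: [0.4621, 0.3, 0.1249]
tool_rot: [-0.027, 0.708, -0.025, -0.705]
contact_force: [1.1, 0.3, -0.9]
gripper_width: 0.481
```

>>> {"name": "drive_tool", "arguments": {
  "series": [
    {"x":0,"y":1.5,"z":-0.5,"ax":0.88,"ay":0,"az":0},
    {"x":0,"y":3,"z":-1,"ax":0.88,"ay":0,"az":0},
    {"x":0,"y":4.5,"z":-1.5,"ax":0.88,"ay":0,"az":0},
    {"x":0,"y":6,"z":-2,"ax":0.88,"ay":0,"az":0},
    {"x":0,"y":7.5,"z":-2.5,"ax":0.88,"ay":0,"az":0}
  ]
}}

```text
time: 39.65
tool_pos: [0.5089, 0.1055, 0.1204]
tool_rot: [0.053, -0.705, 0.053, 0.705]
contact_force: [0.8, -0.2, 0.5]
gripper_width: 0.48
```

```bash
 ./g.sh .5895 .0383 .1 -98.6 0
```

```text
t 39.65 tcp [0.5089 0.1055 0.1204] jawyaw -1.72 tilt 0.04 F [ 0.8 -0.2  0.5] w 0.48 j6 1.78
 x y z [ 0.81  2.18 -3.59]  ax ay az [ 0.01  0.01 -0.  ]
```

>>> {"name": "drive_tool", "arguments": {
  "series": [
    {"x":0,"y":0.8,"z":-1.2,"ax":0,"ay":0,"az":0},
    {"x":0.2,"y":1.5,"z":-2.4,"ax":0,"ay":0,"az":0},
    {"x":0.5,"y":2,"z":-3.3,"ax":0,"ay":0,"az":0},
    {"x":0.9,"y":2.1,"z":-3.55,"ax":0,"ay":0,"az":0},
    {"x":1.1,"y":2.1,"z":-3.55,"ax":0,"ay":0,"az":0}
  ]
}}

```text
time: 40.07
tool_pos: [0.5893, 0.041, 0.0916]
tool_rot: [0.054, -0.704, 0.054, 0.706]
contact_force: [-0.3, -1.2, -0.9]
gripper_width: 0.479
```

>>> {"name": "drive_tool", "arguments": {
  "series": [
    {"x":0,"y":0,"z":0,"ax":0,"ay":0,"az":0},
    {"x":0,"y":0,"z":0,"ax":0,"ay":0,"az":0},
    {"x":0,"y":0,"z":0,"ax":0,"ay":0,"az":0}
  ]
}}

```text
time: 40.32
tool_pos: [0.5883, 0.0432, 0.0933]
tool_rot: [0.052, -0.705, 0.052, 0.705]
contact_force: [-0.5, 0.4, 0.4]
gripper_width: 0.479
```

```bash
 ./g.sh .5895 .0383 .035 -98.6 0
```

```text
t 40.32 tcp [0.5883 0.0432 0.0933] jawyaw -1.719 tilt 0.04 F [-0.5  0.4  0.4] w 0.479 j6 1.67
 x y z [ 2.33  0.19 -0.08]  ax ay az [0.02 0.01 0.  ]
```

>>> {"name": "drive_tool", "arguments": {
  "series": [
    {"x":0.4,"y":0.19,"z":-0.08,"ax":0,"ay":0,"az":0},
    {"x":0.9,"y":0.19,"z":-0.08,"ax":0,"ay":0,"az":0},
    {"x":1.35,"y":0.19,"z":-0.08,"ax":0,"ay":0,"az":0},
    {"x":1.6,"y":0.19,"z":-0.08,"ax":0,"ay":0,"az":0},
    {"x":1.65,"y":0.19,"z":-0.08,"ax":0,"ay":0,"az":0}
  ]
}}

```text
time: 40.73
tool_pos: [0.5884, 0.0374, 0.0492]
tool_rot: [0.053, -0.703, 0.053, 0.707]
contact_force: [-0.2, -0.0, -0.9]
gripper_width: 0.478
```

>>> {"name": "drive_tool", "arguments": {
  "series": [
    {"x":0,"y":0,"z":0,"ax":0,"ay":0,"az":0},
    {"x":0,"y":0,"z":0,"ax":0,"ay":0,"az":0}
  ]
}}

```text
time: 40.9
tool_pos: [0.5906, 0.0372, 0.0521]
tool_rot: [-0.053, 0.705, -0.053, -0.705]
contact_force: [0.1, -0.8, -0.4]
gripper_width: 0.48
```

```bash
 ./g.sh .5895 .0383 .0345 -98.6 0; python3 snap.py d2 side 270 210 100 75
```

```text
t 40.9 tcp [0.5906 0.0372 0.0521] jawyaw -1.721 tilt 0.0 F [ 0.1 -0.8 -0.4] w 0.48 j6 1.66
 x y z [ 0.7  -0.04  0.05]  ax ay az [ 0. -0.  0.]
8.0
```

View pics/d2.png

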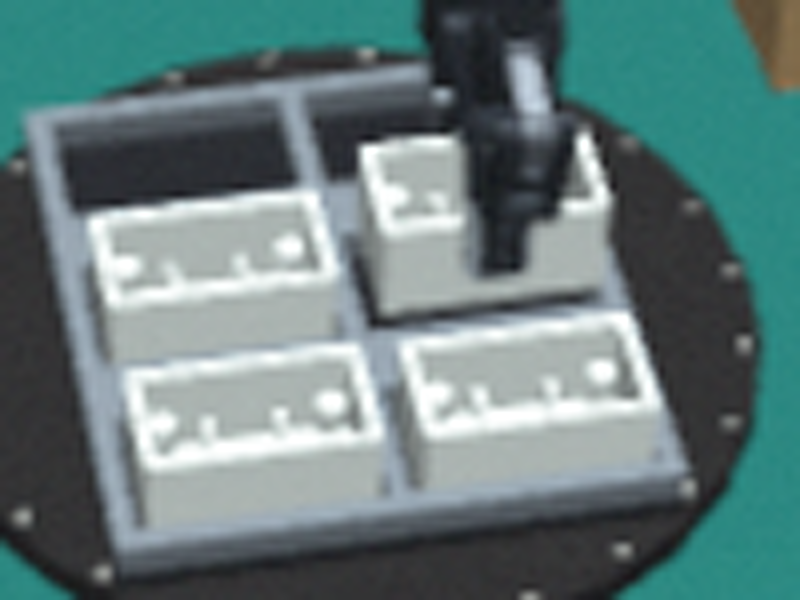

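>>> {"name": "drive_tool", "arguments": {
  "series": [
    {"x":0.15,"y":-0.04,"z":0.05,"ax":0,"ay":0,"az":0},
    {"x":0.35,"y":-0.04,"z":0.05,"ax":0,"ay":0,"az":0},
    {"x":0.55,"y":-0.04,"z":0.05,"ax":0,"ay":0,"az":0},
    {"x":0.67,"y":-0.04,"z":0.05,"ax":0,"ay":0,"az":0},
    {"x":0.7,"y":-0.04,"z":0.05,"ax":0,"ay":0,"az":0}
  ]
}}

```text
time: 41.37
tool_pos: [0.5892, 0.0384, 0.0341]
tool_rot: [0.053, -0.705, 0.053, 0.705]
contact_force: [-1.6, -0.2, 2.7]
gripper_width: 0.482
```

```bash
 ./g.sh .5895 .0383 .0345 -98.6 0
```

```text
t 41.37 tcp [0.5892 0.0384 0.0341] jawyaw -1.721 tilt 0.04 F [-1.6 -0.2  2.7] w 0.482 j6 1.66
 x y z [-0.02  0.   -0.01]  ax ay az [ 0.    0.01 -0.  ]
```

Seated. Release; next E (0.53, 0.38, −19°).

>>> {"name": "drive_tool", "arguments": {
  "series": [
    {"x":0,"y":0,"z":0,"ax":0,"ay":0,"az":0},
    {"x":0,"y":0,"z":0,"ax":0,"ay":0,"az":0},
    {"x":0,"y":0,"z":0,"ax":0,"ay":0,"az":0},
    {"x":0,"y":0,"z":0,"ax":0,"ay":0,"az":0}
  ],
  "hand": 0.65
}}

```text
time: 41.7
tool_pos: [0.5896, 0.0383, 0.0348]
tool_rot: [-0.053, 0.705, -0.053, -0.705]
contact_force: [0.0, 0.4, -0.1]
gripper_width: 0.649
```

>>> {"name": "drive_tool", "arguments": {
  "series": [
    {"x":-0.4,"y":0,"z":0,"ax":0,"ay":0,"az":0},
    {"x":-1.4,"y":0,"z":0,"ax":0,"ay":0,"az":0},
    {"x":-2.6,"y":0,"z":0,"ax":0,"ay":0,"az":0},
    {"x":-3.4,"y":0,"z":0,"ax":0,"ay":0,"az":0},
    {"x":-3.4,"y":0,"z":0,"ax":0,"ay":0,"az":0}
  ]
}}

```text
time: 42.12
tool_pos: [0.5932, 0.0382, 0.1268]
tool_rot: [-0.053, 0.709, -0.053, -0.701]
contact_force: [1.0, -0.5, 1.0]
gripper_width: 0.651
```

```bash
python3 det.py;  ./g.sh .530 .380 .12 -109.1 0;python3 snap.py d3 side 230 160 140 105
```

```text
[ 4.9400e-01 -2.2000e-02  7.9289e+01  4.3316e+01 -9.2490e+00]
[ 0.504  0.469 76.904 42.753 13.545]
[  0.53    0.38   76.83   43.003 -19.053]
[ 5.8300e-01 -4.0000e-02  7.8957e+01  4.2665e+01 -8.5030e+00]
((533.0015258789062, -33.149009704589844), (56.04972839355469, 190.68971252441406), 81.38902282714844)
t 42.17 tcp [0.5919 0.0382 0.1241] jawyaw -1.721 tilt 0.43 F [-0.3 -0.3 -0.7] w 0.65 j6 1.66
 x y z [  0.14 -13.15   4.49]  ax ay az [ 2.1  -0.08  0.02]
5.714285714285714
```

View pics/d3.png

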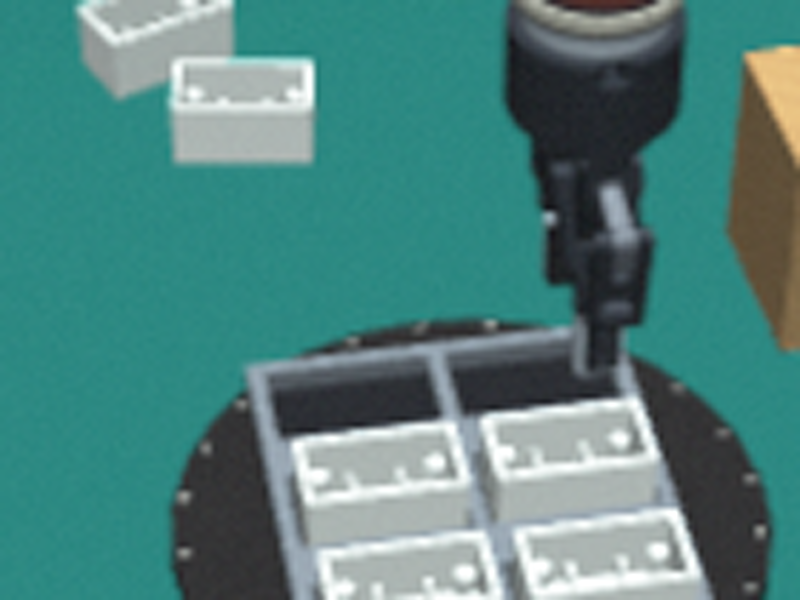

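>>> {"name": "drive_tool", "arguments": {
  "series": [
    {"x":-0.2,"y":-1.2,"z":0.4,"ax":0.7,"ay":0,"az":0},
    {"x":-0.2,"y":-2.7,"z":0.9,"ax":1.4,"ay":0,"az":0},
    {"x":-0.2,"y":-4.2,"z":1.4,"ax":2.1,"ay":0,"az":0},
    {"x":-0.2,"y":-5.7,"z":1.9,"ax":2.1,"ay":0,"az":0},
    {"x":-0.2,"y":-7.2,"z":2.4,"ax":2.1,"ay":0,"az":0}
  ],
  "hand": 0.75
}}

```text
time: 42.63
tool_pos: [0.5551, 0.2265, 0.1227]
tool_rot: [0.117, -0.696, 0.118, 0.698]
contact_force: [0.8, -0.1, 0.7]
gripper_width: 0.751
```

```bash
 ./g.sh .530 .380 .06 -109.1 0
```

```text
t 42.63 tcp [0.5551 0.2265 0.1227] jawyaw -1.905 tilt 0.18 F [ 0.8 -0.1  0.7] w 0.751 j6 2.17
 x y z [ 2.51 -5.48  2.96]  ax ay az [-0.01  0.03 -0.02]
```

>>> {"name": "drive_tool", "arguments": {
  "series": [
    {"x":0,"y":-1.4,"z":0.75,"ax":0,"ay":0,"az":0},
    {"x":0.1,"y":-2.8,"z":1.5,"ax":0,"ay":0,"az":0},
    {"x":0.5,"y":-4.1,"z":2.2,"ax":0,"ay":0,"az":0},
    {"x":1.4,"y":-5.2,"z":2.8,"ax":0,"ay":0,"az":0},
    {"x":2.3,"y":-5.5,"z":2.95,"ax":0,"ay":0,"az":0}
  ]
}}

```text
time: 43.05
tool_pos: [0.5306, 0.3835, 0.066]
tool_rot: [0.116, -0.697, 0.115, 0.698]
contact_force: [-0.5, -0.7, -1.0]
gripper_width: 0.749
```

>>> {"name": "drive_tool", "arguments": {
  "series": [
    {"x":0,"y":0,"z":0,"ax":0,"ay":0,"az":0},
    {"x":0,"y":0,"z":0,"ax":0,"ay":0,"az":0},
    {"x":0,"y":0,"z":0,"ax":0,"ay":0,"az":0}
  ]
}}

```text
time: 43.3
tool_pos: [0.5322, 0.3785, 0.0669]
tool_rot: [0.117, -0.697, 0.118, 0.698]
contact_force: [-0.6, 0.5, 0.5]
gripper_width: 0.752
```

```bash
 ./g.sh .530 .380 .014 -109.1 0
```

```text
t 43.3 tcp [0.5322 0.3785 0.0669] jawyaw -1.905 tilt 0.07 F [-0.6  0.5  0.5] w 0.752 j6 2.41
 x y z [ 2.11 -0.03  0.1 ]  ax ay az [-0.    0.01 -0.01]
```

>>> {"name": "drive_tool", "arguments": {
  "series": [
    {"x":0.5,"y":-0.03,"z":0.1,"ax":0,"ay":0,"az":0},
    {"x":1.1,"y":-0.03,"z":0.1,"ax":0,"ay":0,"az":0},
    {"x":1.65,"y":-0.03,"z":0.1,"ax":0,"ay":0,"az":0},
    {"x":1.95,"y":-0.03,"z":0.1,"ax":0,"ay":0,"az":0},
    {"x":2.07,"y":-0.03,"z":0.1,"ax":0,"ay":0,"az":0}
  ]
}}

```text
time: 43.72
tool_pos: [0.5286, 0.3795, 0.0123]
tool_rot: [0.116, -0.696, 0.118, 0.698]
contact_force: [0.1, -0.8, -1.0]
gripper_width: 0.75
```

>>> {"name": "drive_tool", "arguments": {
  "series": [
    {"x":0,"y":0,"z":0,"ax":0,"ay":0,"az":0},
    {"x":0,"y":0,"z":0,"ax":0,"ay":0,"az":0},
    {"x":0,"y":0,"z":0,"ax":0,"ay":0,"az":0}
  ]
}}

```text
time: 43.97
tool_pos: [0.5307, 0.3812, 0.0161]
tool_rot: [-0.118, 0.698, -0.117, -0.697]
contact_force: [0.1, 0.2, -0.1]
gripper_width: 0.752
```

```bash
 ./g.sh .530 .380 .014 -109.1 0; python3 snap.py e1 side 210 140 100 75
```

```text
t 43.97 tcp [0.5307 0.3812 0.0161] jawyaw -1.904 tilt 0.07 F [ 0.1  0.2 -0.1] w 0.752 j6 2.41
 x y z [0.08 0.05 0.01]  ax ay az [ 0.   -0.01  0.01]
8.0
```

View pics/e1.png

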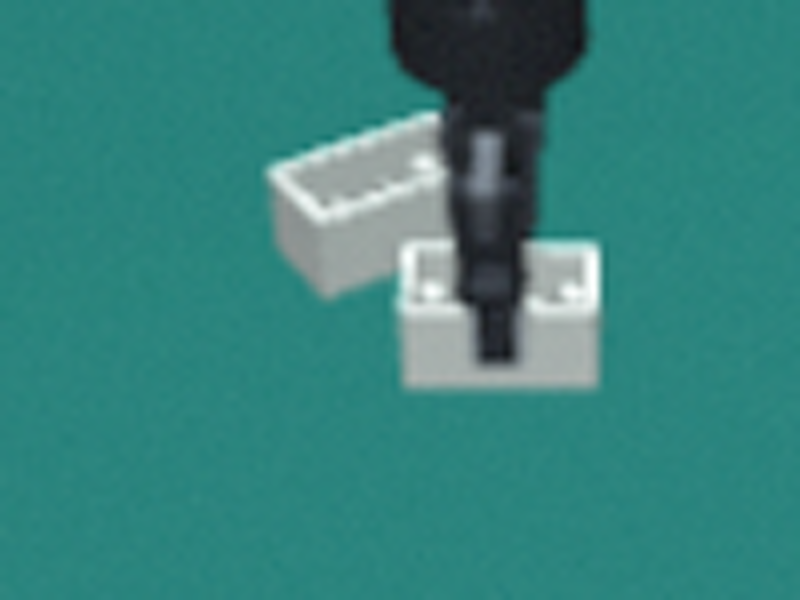

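E goes to the pocket at (0.6006, 0.1115).

>>> {"name": "drive_tool", "arguments": {
  "series": [
    {"x":0.07,"y":0.04,"z":0,"ax":0,"ay":0,"az":0},
    {"x":0.07,"y":0.04,"z":0,"ax":0,"ay":0,"az":0},
    {"x":0.07,"y":0.04,"z":0,"ax":0,"ay":0,"az":0},
    {"x":0.07,"y":0.04,"z":0,"ax":0,"ay":0,"az":0},
    {"x":0.07,"y":0.04,"z":0,"ax":0,"ay":0,"az":0}
  ],
  "hand": 0
}}

```text
time: 44.43
tool_pos: [0.5302, 0.3802, 0.0143]
tool_rot: [-0.117, 0.698, -0.117, -0.697]
contact_force: [-0.4, 0.3, 2.8]
gripper_width: 0.478
```

>>> {"name": "drive_tool", "arguments": {
  "series": [
    {"x":-0.6,"y":0,"z":0,"ax":0,"ay":0,"az":0},
    {"x":-1.7,"y":0,"z":0,"ax":0,"ay":0,"az":0},
    {"x":-2.9,"y":0,"z":0,"ax":-0.7,"ay":0,"az":0},
    {"x":-3.9,"y":0,"z":0,"ax":-1.5,"ay":0,"az":0},
    {"x":-4.3,"y":0,"z":0,"ax":-2.1,"ay":0,"az":0}
  ]
}}

```text
time: 44.85
tool_pos: [0.5317, 0.3811, 0.1269]
tool_rot: [-0.053, 0.707, -0.05, -0.703]
contact_force: [0.0, 0.0, 0.2]
gripper_width: 0.477
```

```bash
 ./g.sh .6006 .1115 .12 -98.6 0
```

```text
t 44.85 tcp [0.5317 0.3811 0.1269] jawyaw -1.717 tilt 0.4 F [0.  0.  0.2] w 0.477 j6 2.23
 x y z [ 0.26 10.27 -4.3 ]  ax ay az [ 0.04 -0.06  0.05]
```

>>> {"name": "drive_tool", "arguments": {
  "series": [
    {"x":0,"y":1.2,"z":-0.5,"ax":0,"ay":0,"az":0},
    {"x":0,"y":2.6,"z":-1.1,"ax":0,"ay":0,"az":0},
    {"x":0,"y":4,"z":-1.7,"ax":0,"ay":0,"az":0},
    {"x":0,"y":5.4,"z":-2.3,"ax":0,"ay":0,"az":0},
    {"x":0,"y":6.8,"z":-2.9,"ax":0,"ay":0,"az":0}
  ]
}}

```text
time: 45.27
tool_pos: [0.5759, 0.1995, 0.1219]
tool_rot: [-0.053, 0.705, -0.053, -0.705]
contact_force: [0.8, 0.7, -0.9]
gripper_width: 0.48
```

>>> {"name": "drive_tool", "arguments": {
  "series": [
    {"x":0,"y":1.3,"z":-0.5,"ax":0,"ay":0,"az":0},
    {"x":0.2,"y":2.4,"z":-1,"ax":0,"ay":0,"az":0},
    {"x":0.5,"y":3.1,"z":-1.3,"ax":0,"ay":0,"az":0},
    {"x":0.9,"y":3.4,"z":-1.4,"ax":0,"ay":0,"az":0},
    {"x":1.1,"y":3.4,"z":-1.4,"ax":0,"ay":0,"az":0}
  ]
}}

```text
time: 45.68
tool_pos: [0.5974, 0.1102, 0.0926]
tool_rot: [0.054, -0.704, 0.054, 0.706]
contact_force: [-0.6, -0.0, -0.8]
gripper_width: 0.481
```

>>> {"name": "drive_tool", "arguments": {
  "series": [
    {"x":0,"y":0,"z":0,"ax":0,"ay":0,"az":0},
    {"x":0,"y":0,"z":0,"ax":0,"ay":0,"az":0},
    {"x":0,"y":0,"z":0,"ax":0,"ay":0,"az":0}
  ]
}}

```text
time: 45.93
tool_pos: [0.5978, 0.1131, 0.0938]
tool_rot: [-0.052, 0.705, -0.052, -0.705]
contact_force: [0.4, -0.8, -0.7]
gripper_width: 0.478
```

```bash
 ./g.sh .6006 .1115 .035 -98.6 0
```

```text
t 45.93 tcp [0.5978 0.1131 0.0938] jawyaw -1.719 tilt 0.02 F [ 0.4 -0.8 -0.7] w 0.478 j6 1.78
 x y z [ 2.35  0.05 -0.12]  ax ay az [ 0.02 -0.    0.  ]
```

>>> {"name": "drive_tool", "arguments": {
  "series": [
    {"x":0.4,"y":0.05,"z":-0.12,"ax":0,"ay":0,"az":0},
    {"x":0.9,"y":0.05,"z":-0.12,"ax":0,"ay":0,"az":0},
    {"x":1.35,"y":0.05,"z":-0.12,"ax":0,"ay":0,"az":0},
    {"x":1.6,"y":0.05,"z":-0.12,"ax":0,"ay":0,"az":0},
    {"x":1.65,"y":0.05,"z":-0.12,"ax":0,"ay":0,"az":0}
  ]
}}

```text
time: 46.35
tool_pos: [0.5988, 0.1101, 0.0493]
tool_rot: [0.053, -0.703, 0.053, 0.707]
contact_force: [-0.0, -0.2, -1.0]
gripper_width: 0.479
```

>>> {"name": "drive_tool", "arguments": {
  "series": [
    {"x":0,"y":0,"z":0,"ax":0,"ay":0,"az":0},
    {"x":0,"y":0,"z":0,"ax":0,"ay":0,"az":0}
  ]
}}

```text
time: 46.52
tool_pos: [0.6008, 0.11, 0.0523]
tool_rot: [0.053, -0.705, 0.053, 0.705]
contact_force: [-0.1, 0.3, 0.1]
gripper_width: 0.477
```

```bash
 ./g.sh .6006 .1115 .0345 -98.6 0; python3 snap.py e2 side 270 200 100 75
```

```text
t 46.52 tcp [0.6008 0.11   0.0523] jawyaw -1.721 tilt 0.0 F [-0.1  0.3  0.1] w 0.477 j6 1.78
 x y z [ 0.71 -0.06  0.02]  ax ay az [0. 0. 0.]
8.0
```

View pics/e2.png

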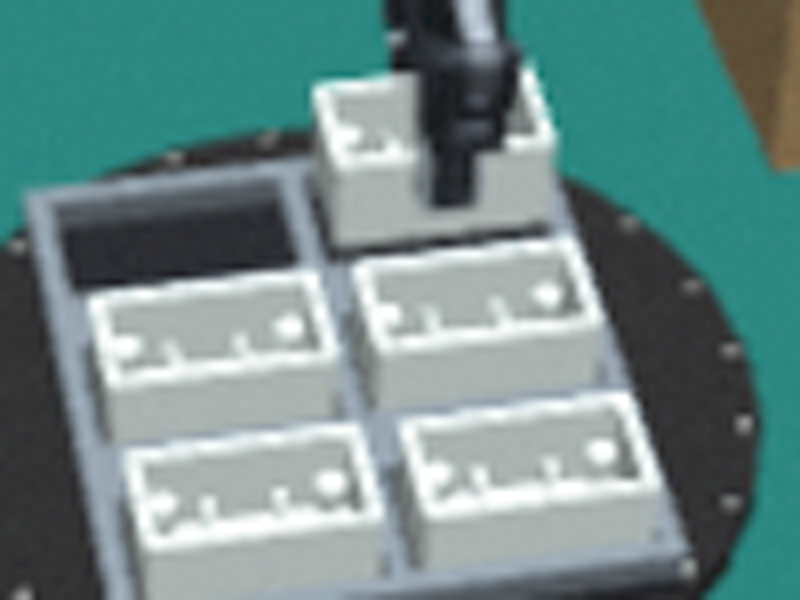

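>>> {"name": "drive_tool", "arguments": {
  "series": [
    {"x":0.15,"y":-0.06,"z":0.01,"ax":0,"ay":0,"az":0},
    {"x":0.35,"y":-0.06,"z":0.01,"ax":0,"ay":0,"az":0},
    {"x":0.55,"y":-0.06,"z":0.01,"ax":0,"ay":0,"az":0},
    {"x":0.67,"y":-0.06,"z":0.01,"ax":0,"ay":0,"az":0},
    {"x":0.7,"y":-0.06,"z":0.01,"ax":0,"ay":0,"az":0}
  ]
}}

```text
time: 46.98
tool_pos: [0.6004, 0.1115, 0.0343]
tool_rot: [0.053, -0.705, 0.053, 0.705]
contact_force: [-0.9, -0.5, 1.6]
gripper_width: 0.48
```

```bash
 ./g.sh .6006 .1115 .0345 -98.6 0
```

```text
t 46.98 tcp [0.6004 0.1115 0.0343] jawyaw -1.721 tilt 0.04 F [-0.9 -0.5  1.6] w 0.48 j6 1.78
 x y z [-0.01  0.   -0.01]  ax ay az [ 0.    0.01 -0.  ]
```

>>> {"name": "drive_tool", "arguments": {
  "series": [
    {"x":0,"y":0,"z":0,"ax":0,"ay":0,"az":0},
    {"x":0,"y":0,"z":0,"ax":0,"ay":0,"az":0},
    {"x":0,"y":0,"z":0,"ax":0,"ay":0,"az":0},
    {"x":0,"y":0,"z":0,"ax":0,"ay":0,"az":0}
  ],
  "hand": 0.65
}}

```text
time: 47.32
tool_pos: [0.6009, 0.1116, 0.0351]
tool_rot: [-0.053, 0.705, -0.053, -0.705]
contact_force: [-0.3, -0.2, -0.3]
gripper_width: 0.645
```

>>> {"name": "drive_tool", "arguments": {
  "series": [
    {"x":-0.4,"y":0,"z":0,"ax":0,"ay":0,"az":0},
    {"x":-1.4,"y":0,"z":0,"ax":0,"ay":0,"az":0},
    {"x":-2.6,"y":0,"z":0,"ax":0,"ay":0,"az":0},
    {"x":-3.4,"y":0,"z":0,"ax":0,"ay":0,"az":0},
    {"x":-3.4,"y":0,"z":0,"ax":0,"ay":0,"az":0}
  ]
}}

```text
time: 47.73
tool_pos: [0.6046, 0.1119, 0.1272]
tool_rot: [-0.053, 0.709, -0.052, -0.701]
contact_force: [0.7, 0.1, 0.6]
gripper_width: 0.649
```

```bash
python3 det.py;  ./g.sh .504 .4685 .12 -76.6 0;python3 snap.py e3 side 210 130 160 120
```

```text
[ 4.9400e-01 -2.2000e-02  7.9201e+01  4.4218e+01 -8.7630e+00]
[ 0.504  0.468 76.729 42.75  13.128]
[ 5.0500e-01  5.2000e-02  7.9334e+01  4.3539e+01 -9.3480e+00]
[ 5.8400e-01 -3.8000e-02  7.8957e+01  4.5343e+01 -8.5020e+00]
[ 5.9500e-01  3.9000e-02  7.9052e+01  4.4128e+01 -9.6200e+00]
((539.21240234375, 7.725090026855469), (138.66961669921875, 190.6831512451172), 81.36761474609375)
t 47.78 tcp [0.6033 0.1118 0.1246] jawyaw -1.721 tilt 0.44 F [-0.7 -0.4  0.3] w 0.644 j6 1.78
 x y z [  0.16 -13.52   6.06]  ax ay az [-4.4  -0.09  0.  ]
5.0
```

View pics/e3.png

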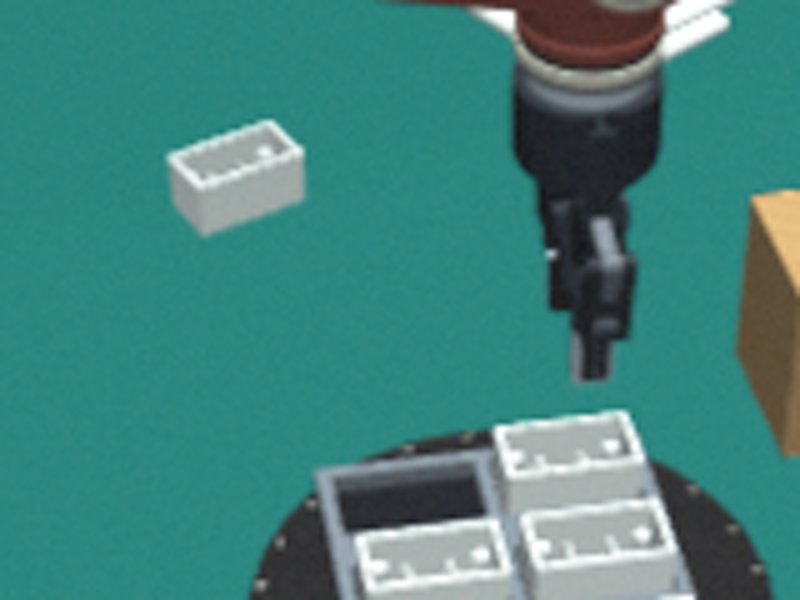

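Last shell F at (0.504, 0.468), 13.3°.

>>> {"name": "drive_tool", "arguments": {
  "series": [
    {"x":-0.2,"y":-1.2,"z":0.5,"ax":-1,"ay":0,"az":0},
    {"x":-0.2,"y":-2.7,"z":1.2,"ax":-2,"ay":0,"az":0},
    {"x":-0.2,"y":-4.2,"z":1.9,"ax":-3,"ay":0,"az":0},
    {"x":-0.2,"y":-5.7,"z":2.55,"ax":-4.4,"ay":0,"az":0},
    {"x":-0.2,"y":-7.2,"z":3.2,"ax":-4.4,"ay":0,"az":0}
  ],
  "hand": 0.75
}}

```text
time: 48.25
tool_pos: [0.5467, 0.3026, 0.1232]
tool_rot: [-0.084, -0.701, -0.084, 0.703]
contact_force: [0.4, -0.1, 0.7]
gripper_width: 0.752
```

```bash
 ./g.sh .504 .468 .06 -76.7 0
```

```text
t 48.25 tcp [0.5467 0.3026 0.1232] jawyaw -1.333 tilt 0.17 F [ 0.4 -0.1  0.7] w 0.752 j6 1.72
 x y z [ 2.52 -6.83  0.09]  ax ay az [ 0.06  0.03 -0.01]
```

>>> {"name": "drive_tool", "arguments": {
  "series": [
    {"x":0,"y":-1.5,"z":0,"ax":0.06,"ay":0,"az":0},
    {"x":0,"y":-3,"z":0,"ax":0.06,"ay":0,"az":0},
    {"x":0.2,"y":-4.5,"z":0,"ax":0.06,"ay":0,"az":0},
    {"x":0.6,"y":-5.8,"z":0.05,"ax":0.06,"ay":0,"az":0},
    {"x":1.3,"y":-6.6,"z":0.05,"ax":0.06,"ay":0,"az":0}
  ]
}}

```text
time: 48.67
tool_pos: [0.5079, 0.4652, 0.0926]
tool_rot: [0.081, 0.703, 0.082, -0.702]
contact_force: [0.6, -0.6, 0.1]
gripper_width: 0.751
```

>>> {"name": "drive_tool", "arguments": {
  "series": [
    {"x":0.6,"y":-0.15,"z":0,"ax":0,"ay":0,"az":0},
    {"x":1,"y":-0.2,"z":0,"ax":0,"ay":0,"az":0},
    {"x":1,"y":-0.2,"z":0,"ax":0,"ay":0,"az":0},
    {"x":1,"y":-0.2,"z":0,"ax":0,"ay":0,"az":0},
    {"x":1,"y":-0.2,"z":0,"ax":0,"ay":0,"az":0}
  ]
}}

```text
time: 49.08
tool_pos: [0.5087, 0.4655, 0.0678]
tool_rot: [0.08, 0.703, 0.08, -0.702]
contact_force: [0.4, 0.1, 0.1]
gripper_width: 0.75
```

```bash
 ./g.sh .504 .468 .014 -76.7 0
```

```text
t 49.08 tcp [0.5087 0.4655 0.0678] jawyaw -1.344 tilt 0.02 F [0.4 0.1 0.1] w 0.75 j6 1.98
 x y z [ 2.15 -0.14  0.16]  ax ay az [-0.06 -0.   -0.  ]
```

>>> {"name": "drive_tool", "arguments": {
  "series": [
    {"x":0.5,"y":-0.14,"z":0.16,"ax":-0.04,"ay":0,"az":0},
    {"x":1.1,"y":-0.14,"z":0.16,"ax":-0.04,"ay":0,"az":0},
    {"x":1.7,"y":-0.14,"z":0.16,"ax":-0.04,"ay":0,"az":0},
    {"x":2.0,"y":-0.14,"z":0.16,"ax":-0.04,"ay":0,"az":0},
    {"x":2.15,"y":-0.14,"z":0.16,"ax":-0.04,"ay":0,"az":0}
  ]
}}

```text
time: 49.5
tool_pos: [0.5016, 0.4677, 0.0101]
tool_rot: [-0.083, -0.701, -0.081, 0.704]
contact_force: [0.7, -0.4, -0.1]
gripper_width: 0.749
```

>>> {"name": "drive_tool", "arguments": {
  "series": [
    {"x":0,"y":0,"z":0,"ax":0,"ay":0,"az":0},
    {"x":0,"y":0,"z":0,"ax":0,"ay":0,"az":0},
    {"x":0,"y":0,"z":0,"ax":0,"ay":0,"az":0}
  ]
}}

```text
time: 49.75
tool_pos: [0.5037, 0.4695, 0.0144]
tool_rot: [0.082, 0.703, 0.082, -0.702]
contact_force: [-0.5, -0.0, 0.2]
gripper_width: 0.749
```

```bash
 ./g.sh .504 .468 .014 -76.7 0; python3 snap.py f1 side 210 130 100 75
```

```text
t 49.75 tcp [0.5037 0.4695 0.0144] jawyaw -1.338 tilt 0.08 F [-0.5 -0.   0.2] w 0.749 j6 1.98
 x y z [0.01 0.06 0.  ]  ax ay az [ 0.   -0.01  0.01]
8.0
```

View pics/f1.png

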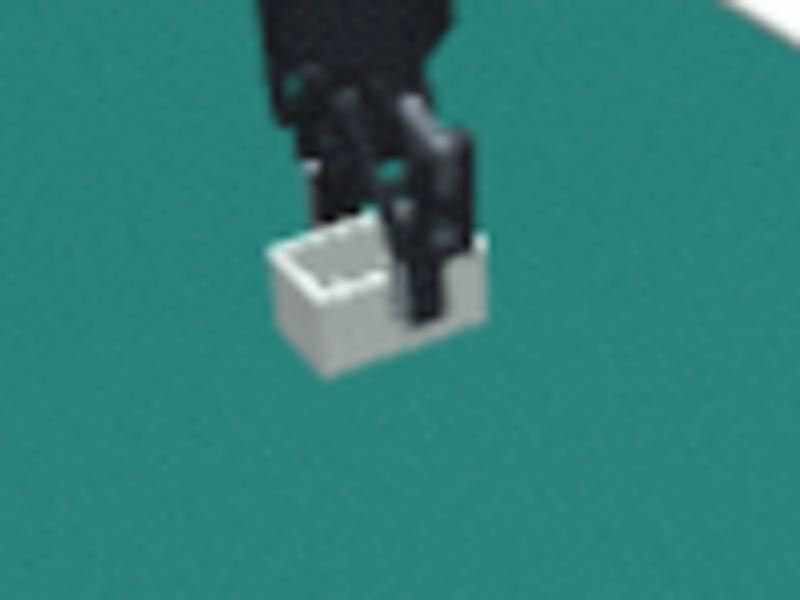

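>>> {"name": "drive_tool", "arguments": {
  "series": [
    {"x":0,"y":0.05,"z":0,"ax":0,"ay":0,"az":0},
    {"x":0,"y":0.05,"z":0,"ax":0,"ay":0,"az":0},
    {"x":0,"y":0.05,"z":0,"ax":0,"ay":0,"az":0},
    {"x":0,"y":0.05,"z":0,"ax":0,"ay":0,"az":0},
    {"x":0,"y":0.05,"z":0,"ax":0,"ay":0,"az":0}
  ],
  "hand": 0
}}

```text
time: 50.22
tool_pos: [0.5042, 0.4683, 0.0147]
tool_rot: [0.082, 0.703, 0.082, -0.702]
contact_force: [-1.0, 0.1, 4.6]
gripper_width: 0.478
```

>>> {"name": "drive_tool", "arguments": {
  "series": [
    {"x":-0.6,"y":0,"z":0,"ax":0,"ay":0,"az":0},
    {"x":-1.7,"y":0,"z":0,"ax":0.7,"ay":0,"az":0},
    {"x":-2.9,"y":0.5,"z":0,"ax":1.8,"ay":0,"az":0},
    {"x":-3.9,"y":1.6,"z":0,"ax":3,"ay":0,"az":0},
    {"x":-4.3,"y":3,"z":0,"ax":4.4,"ay":0,"az":0}
  ]
}}

```text
time: 50.63
tool_pos: [0.5221, 0.3968, 0.1267]
tool_rot: [-0.056, 0.707, -0.053, -0.703]
contact_force: [1.5, 0.5, 0.6]
gripper_width: 0.478
```

```bash
 ./g.sh .5116 .1249 .12 -98.6 0
```

```text
t 50.63 tcp [0.5221 0.3968 0.1267] jawyaw -1.725 tilt 0.42 F [1.5 0.5 0.6] w 0.478 j6 2.26
 x y z [ 0.22 10.81 -1.25]  ax ay az [-0.04 -0.06  0.06]
```

>>> {"name": "drive_tool", "arguments": {
  "series": [
    {"x":0,"y":1.5,"z":-0.15,"ax":0,"ay":0,"az":0},
    {"x":0,"y":3,"z":-0.3,"ax":0,"ay":0,"az":0},
    {"x":0,"y":4.5,"z":-0.5,"ax":0,"ay":0,"az":0},
    {"x":0,"y":6,"z":-0.7,"ax":0,"ay":0,"az":0},
    {"x":0,"y":7.4,"z":-0.85,"ax":0,"ay":0,"az":0}
  ]
}}

```text
time: 51.05
tool_pos: [0.5131, 0.2068, 0.1215]
tool_rot: [0.053, -0.705, 0.054, 0.705]
contact_force: [1.4, 0.2, -1.0]
gripper_width: 0.479
```

>>> {"name": "drive_tool", "arguments": {
  "series": [
    {"x":0,"y":1.3,"z":-0.15,"ax":0,"ay":0,"az":0},
    {"x":0.2,"y":2.4,"z":-0.3,"ax":0,"ay":0,"az":0},
    {"x":0.5,"y":3.1,"z":-0.4,"ax":0,"ay":0,"az":0},
    {"x":0.9,"y":3.3,"z":-0.4,"ax":0,"ay":0,"az":0},
    {"x":1.1,"y":3.3,"z":-0.4,"ax":0,"ay":0,"az":0}
  ]
}}

```text
time: 51.47
tool_pos: [0.5102, 0.1247, 0.0925]
tool_rot: [0.054, -0.704, 0.054, 0.706]
contact_force: [-1.2, 1.5, -0.5]
gripper_width: 0.478
```

>>> {"name": "drive_tool", "arguments": {
  "series": [
    {"x":0,"y":0,"z":0,"ax":0,"ay":0,"az":0},
    {"x":0,"y":0,"z":0,"ax":0,"ay":0,"az":0},
    {"x":0,"y":0,"z":0,"ax":0,"ay":0,"az":0}
  ]
}}

```text
time: 51.72
tool_pos: [0.5114, 0.1268, 0.0939]
tool_rot: [-0.053, 0.705, -0.053, -0.705]
contact_force: [0.6, -0.6, -1.4]
gripper_width: 0.482
```

```bash
 ./g.sh .5116 .1249 .035 -98.6 0
```

```text
t 51.72 tcp [0.5114 0.1268 0.0939] jawyaw -1.721 tilt 0.02 F [ 0.6 -0.6 -1.4] w 0.482 j6 1.82
 x y z [ 2.36  0.08 -0.02]  ax ay az [-0. -0.  0.]
```

>>> {"name": "drive_tool", "arguments": {
  "series": [
    {"x":0.4,"y":0.06,"z":-0.02,"ax":0,"ay":0,"az":0},
    {"x":0.9,"y":0.06,"z":-0.02,"ax":0,"ay":0,"az":0},
    {"x":1.35,"y":0.06,"z":-0.02,"ax":0,"ay":0,"az":0},
    {"x":1.6,"y":0.06,"z":-0.02,"ax":0,"ay":0,"az":0},
    {"x":1.65,"y":0.06,"z":-0.02,"ax":0,"ay":0,"az":0}
  ]
}}

```text
time: 52.13
tool_pos: [0.5096, 0.1241, 0.0495]
tool_rot: [0.053, -0.703, 0.054, 0.707]
contact_force: [-0.4, 0.4, -0.4]
gripper_width: 0.477
```

>>> {"name": "drive_tool", "arguments": {
  "series": [
    {"x":0,"y":0,"z":0,"ax":0,"ay":0,"az":0},
    {"x":0,"y":0,"z":0,"ax":0,"ay":0,"az":0}
  ]
}}

```text
time: 52.3
tool_pos: [0.5116, 0.1242, 0.0523]
tool_rot: [0.054, -0.705, 0.054, 0.705]
contact_force: [-0.7, -0.8, -1.5]
gripper_width: 0.484
```

```bash
 ./g.sh .5116 .1249 .0345 -98.6 0; python3 snap.py f2 side 260 200 100 75
```

```text
t 52.3 tcp [0.5116 0.1242 0.0523] jawyaw -1.722 tilt 0.0 F [-0.7 -0.8 -1.5] w 0.484 j6 1.82
 x y z [ 0.71 -0.03  0.  ]  ax ay az [-0.02  0.   -0.  ]
8.0
```

View pics/f2.png

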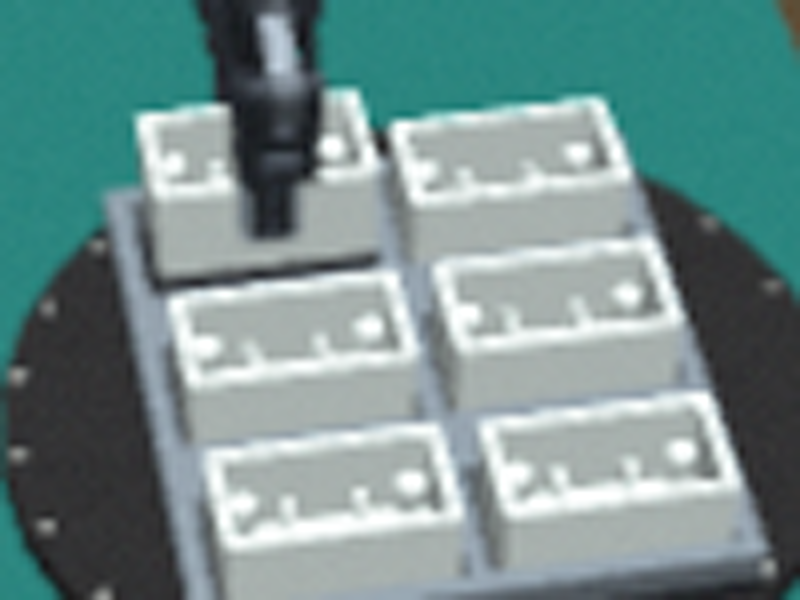

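>>> {"name": "drive_tool", "arguments": {
  "series": [
    {"x":0.15,"y":-0.03,"z":0,"ax":0,"ay":0,"az":0},
    {"x":0.35,"y":-0.03,"z":0,"ax":0,"ay":0,"az":0},
    {"x":0.55,"y":-0.03,"z":0,"ax":0,"ay":0,"az":0},
    {"x":0.67,"y":-0.03,"z":0,"ax":0,"ay":0,"az":0},
    {"x":0.71,"y":-0.03,"z":0,"ax":0,"ay":0,"az":0}
  ]
}}

```text
time: 52.77
tool_pos: [0.5114, 0.1249, 0.0347]
tool_rot: [0.053, -0.705, 0.054, 0.705]
contact_force: [-4.0, -0.3, 9.4]
gripper_width: 0.483
```

```bash
 ./g.sh .5116 .1249 .0345 -98.6 0
```

```text
t 52.77 tcp [0.5114 0.1249 0.0347] jawyaw -1.722 tilt 0.06 F [-4.  -0.3  9.4] w 0.483 j6 1.82
 x y z [ 0.01 -0.   -0.01]  ax ay az [-0.02  0.01 -0.  ]
```

Release, rise, and move aside toward the now-empty bench area to view everything.

>>> {"name": "drive_tool", "arguments": {
  "series": [
    {"x":0,"y":0,"z":0,"ax":0,"ay":0,"az":0},
    {"x":0,"y":0,"z":0,"ax":0,"ay":0,"az":0},
    {"x":0,"y":0,"z":0,"ax":0,"ay":0,"az":0},
    {"x":0,"y":0,"z":0,"ax":0,"ay":0,"az":0}
  ],
  "hand": 0.65
}}

```text
time: 53.1
tool_pos: [0.5116, 0.1249, 0.0345]
tool_rot: [-0.054, 0.705, -0.054, -0.705]
contact_force: [0.4, -0.2, -0.8]
gripper_width: 0.65
```

>>> {"name": "drive_tool", "arguments": {
  "series": [
    {"x":-0.4,"y":0,"z":0,"ax":0,"ay":0,"az":0},
    {"x":-1.4,"y":0,"z":0,"ax":0,"ay":0,"az":0},
    {"x":-2.8,"y":0,"z":0,"ax":0,"ay":0,"az":0},
    {"x":-4.2,"y":0,"z":0,"ax":0,"ay":0,"az":0},
    {"x":-5.6,"y":-0.5,"z":0,"ax":0,"ay":0,"az":0}
  ]
}}

```text
time: 53.52
tool_pos: [0.5131, 0.1362, 0.1766]
tool_rot: [0.054, -0.705, 0.054, 0.705]
contact_force: [0.9, 0.4, 1.0]
gripper_width: 0.648
```

>>> {"name": "drive_tool", "arguments": {
  "series": [
    {"x":0,"y":-1.5,"z":0,"ax":0,"ay":0,"az":0},
    {"x":0,"y":-3,"z":0,"ax":0,"ay":0,"az":0},
    {"x":0,"y":-4.5,"z":0.3,"ax":0,"ay":0,"az":0},
    {"x":0,"y":-6,"z":0.6,"ax":0,"ay":0,"az":0},
    {"x":0,"y":-7.5,"z":0.9,"ax":0,"ay":0,"az":0}
  ]
}}

```text
time: 53.93
tool_pos: [0.5195, 0.3278, 0.1758]
tool_rot: [-0.054, 0.705, -0.053, -0.705]
contact_force: [0.8, -0.6, -0.3]
gripper_width: 0.651
```

>>> {"name": "drive_tool", "arguments": {
  "series": [
    {"x":0,"y":-1.5,"z":0.3,"ax":0,"ay":0,"az":0},
    {"x":0,"y":-3,"z":0.6,"ax":0,"ay":0,"az":0},
    {"x":0,"y":-4,"z":1,"ax":0,"ay":0,"az":0},
    {"x":0,"y":-4.5,"z":1.2,"ax":0,"ay":0,"az":0},
    {"x":0,"y":-4.5,"z":1.2,"ax":0,"ay":0,"az":0}
  ]
}}

```text
time: 54.35
tool_pos: [0.5059, 0.4441, 0.1751]
tool_rot: [-0.053, 0.705, -0.052, -0.705]
contact_force: [0.9, -1.6, -0.6]
gripper_width: 0.651
```

```bash
python3 - <<'E'
from plant import cams
import cv2
from det import shells
for n in("side","top"):
    f=cams.grab_frame(n);cv2.imwrite(f"pics/{n}9.png",f["img"])
import numpy as np
nx=np.array([.9888,-.1495]);ny=np.array([.1495,.9888])
for s in shells(f,z=.058,box=(240,190,380,330)):
    d=(np.array(s[:2])-[.545,.045])*1000;print(np.round(s,3),"nest",np.round([d@nx,d@ny],1))
E
./g.sh .5 .4 .3 -98.6 0
```

```text
[ 4.9000e-01 -2.2000e-02  7.7960e+01  4.3484e+01 -8.7630e+00] nest [-44.2 -74.3]
[ 5.0100e-01  5.1000e-02  7.8166e+01  4.3249e+01 -9.0580e+00] nest [-44.2  -0.1]
[ 0.513  0.125 78.039 43.931 -8.957] nest [-44.   74.5]
[ 5.7900e-01 -3.8000e-02  7.7773e+01  4.4084e+01 -8.6890e+00] nest [ 45.8 -76.9]
[ 5.9000e-01  3.8000e-02  7.7567e+01  4.3838e+01 -8.7800e+00] nest [45.7 -0.3]
[ 0.601  0.112 77.964 44.382 -8.887] nest [45.4 74.5]
t 54.45 tcp [0.5069 0.4413 0.1749] jawyaw -1.722 tilt 0.05 F [-0.1  0.5  0.1] w 0.649 j6 2.33
 x y z [-5.    1.68  0.02]  ax ay az [-0.01 -0.   -0.01]
```

View pics/side9.png

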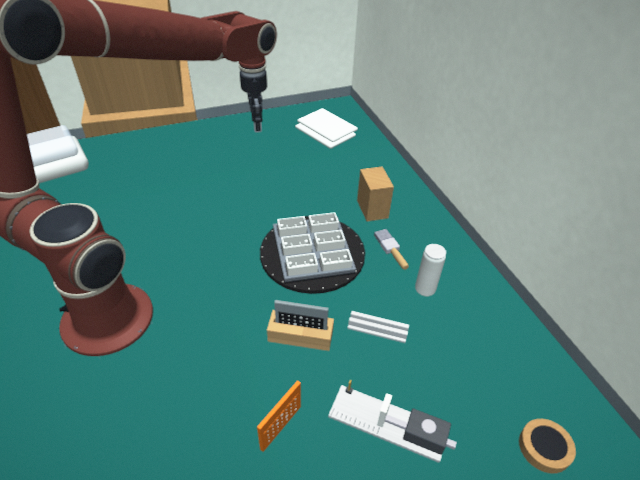

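View pics/top9.png

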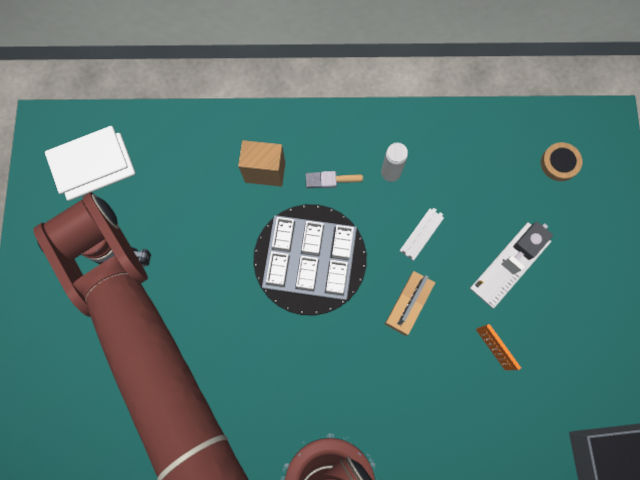

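```bash
python3 snap.py fin top 255 200 112 112;python3 snap.py fin2 side 255 200 116 87
```

```text
5.357142857142857
6.896551724137931
```

View pics/fin.png

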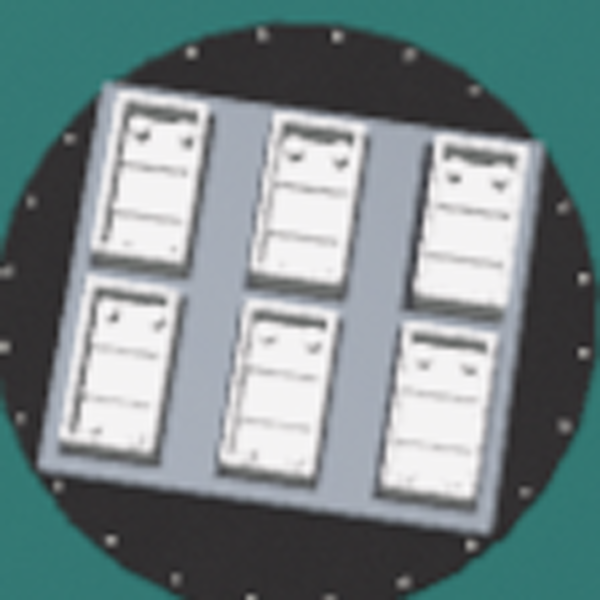

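View pics/fin2.png

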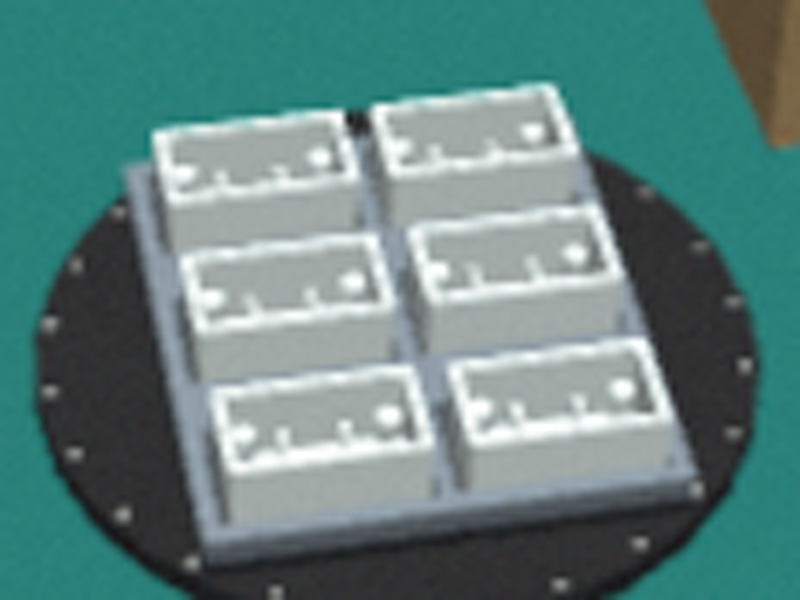

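```bash
python3 - <<'E'
from m1 import *
nx=np.array([.9888,-.1495]);ny=np.array([.1495,.9888])
def go_(n,ps):
    for a,b in ps:
        p,r=tri([T,S],[U(a,5.35714,(255,200)),U(b,6.89655,(255,200))]);d=(p[:2]-[.545,.045])*1000
        print(n,np.round([d@nx,d@ny,p[2]*1000],1),np.round(r[0]*1000,1))
go_("A",[((414,302),(447,363)),((436,131),(645,338)),((531,142),(672,412)),((506,308),(468,440))])
go_("D",[((249,282),(407,230)),((272,110),(602,206)),((367,120),(624,275)),((345,290),(425,300))])
E
```

```text
A [  5.1 -56.1  59.5] 2.4
A [ 85.  -54.8  58.2] 0.1
A [ 84.1 -99.3  63.4] 0.5
A [  5.9 -98.3  61.7] 0.5
D [ 4.6 20.6 57.3] 2.9
D [86.  22.6 55.8] 1.0
D [ 84.8 -22.3  60.9] 0.3
D [  4.3 -24.   62.4] 1.2
```

```bash
python3 -c "
from plant import workorder
print(workorder.job_done())"
```

```text
the job is handed in; nothing more can be done
None
```

I handed the job in at about 54.5 s of the 210 s allowed, with everything done in the order you asked.

- **Plate:** I lifted it out of the stand and slid it into the rack slot until it met the floor. The tool was then at the height a fully seated plate should give, and the final pictures show the plate standing in the rack.
- **Range gauge:** I drew the flag 84.4 mm, against a measured mark at 84.5 ± 1 mm, and held it there for about 2.2 s. I then eased it back under grip until the spring force vanished at home, and only then let go. The gripper hid the pointer while the flag was drawn. One camera reading of the flag came out about 1.3 mm short of the tool's travel, which is within reading error.
- **Shells:** All six sit open side up, one to a pocket. By the top camera, five are within about 1 mm of their pocket centres. The sixth, at nest x +45, y −74, is about 3 mm off in y, so it rests against its pocket wall. Its rim heights match a neighbouring shell I measured the same way, so I judged it flat and left it.
- **Rest of the scene:** The spray can, carton, brush and orange look-alike look unmoved in the last pictures. I saw no shell knocked aside. The highest wrist force I read was about 11.5 N, and the arm ended clear of everything.

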